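# Setting a kit of timer relays and booking it in

### The job

Put every timer relay on the bench upright into a bay of the kit tray and, with the plastic trimming tool, turn each relay's slotted dial until its white arrow points at the long middle mark (never turn a dial with the fingers). When all of them are in and set, take the hand scanner, aim its window at the middle of the barcode label on the tray's board from about 10 cm and hold it steady there for a good second to book the kit in. Finish with the tool hanging back in its stand and the scanner back in its cradle, and leave everything else on the bench where it is.

Things in the scene. Friction and masses are not known exactly. Their poses are not given: they have to be found in the camera images.
- relay1_mid (a point): Timer relay 1 (may be absent), loose: grey DIN-rail housing, 0.18-0.31 kg, 90 mm long (its x), 45 mm wide (its y, plain sides to grip), 40 mm high at both ends, with a 58 mm long full-width raised nose in the middle, top 54 mm above the underside; black slotted dial on the nose. This point: on the vertical centre line, 30 mm above the underside; z up. All relays look alike.
- relay1_dial (a joint): Dial of relay 1, rad, stays put (friction 0.03 N m), stops at +-1.5: black, 26 mm across, on the relay's centre line, 54-64 mm above its underside; slot right across, 4 mm wide (6.4 at the bevelled top), its bottom 56.5 mm up. Anticlockwise from above positive: the slot's white-arrow end points this angle from the relay's +x. 0 = on the long middle mark, at the +x side; short marks 0.35 rad apart.
- relay2_mid (a point): Timer relay 2 (may be absent), loose: grey DIN-rail housing, 0.18-0.31 kg, 90 mm long (its x), 45 mm wide (its y, plain sides to grip), 40 mm high at both ends, with a 58 mm long full-width raised nose in the middle, top 54 mm above the underside; black slotted dial on the nose. This point: on the vertical centre line, 30 mm above the underside; z up. All relays look alike.
- relay2_dial (a joint): Dial of relay 2, rad, stays put (friction 0.03 N m), stops at +-1.5: black, 26 mm across, on the relay's centre line, 54-64 mm above its underside; slot right across, 4 mm wide (6.4 at the bevelled top), its bottom 56.5 mm up. Anticlockwise from above positive: the slot's white-arrow end points this angle from the relay's +x. 0 = on the long middle mark, at the +x side; short marks 0.35 rad apart.
- relay3_mid (a point): Timer relay 3 (may be absent), loose: grey DIN-rail housing, 0.18-0.31 kg, 90 mm long (its x), 45 mm wide (its y, plain sides to grip), 40 mm high at both ends, with a 58 mm long full-width raised nose in the middle, top 54 mm above the underside; black slotted dial on the nose. This point: on the vertical centre line, 30 mm above the underside; z up. All relays look alike.
- relay3_dial (a joint): Dial of relay 3, rad, stays put (friction 0.03 N m), stops at +-1.5: black, 26 mm across, on the relay's centre line, 54-64 mm above its underside; slot right across, 4 mm wide (6.4 at the bevelled top), its bottom 56.5 mm up. Anticlockwise from above positive: the slot's white-arrow end points this angle from the relay's +x. 0 = on the long middle mark, at the +x side; short marks 0.35 rad apart.
- relay4_mid (a point): Timer relay 4 (may be absent), loose: grey DIN-rail housing, 0.18-0.31 kg, 90 mm long (its x), 45 mm wide (its y, plain sides to grip), 40 mm high at both ends, with a 58 mm long full-width raised nose in the middle, top 54 mm above the underside; black slotted dial on the nose. This point: on the vertical centre line, 30 mm above the underside; z up. All relays look alike.
- relay4_dial (a joint): Dial of relay 4, rad, stays put (friction 0.03 N m), stops at +-1.5: black, 26 mm across, on the relay's centre line, 54-64 mm above its underside; slot right across, 4 mm wide (6.4 at the bevelled top), its bottom 56.5 mm up. Anticlockwise from above positive: the slot's white-arrow end points this angle from the relay's +x. 0 = on the long middle mark, at the +x side; short marks 0.35 rad apart.
- bay1 (a point): Bay 1 of the fixed grey kit tray (324 x 124 mm, 4 bays side by side, 84 mm apart along y): centre of its floor, 4 mm above the bench; x, its long way, points to the label board, z up. Any relay fits any bay, either way round: 98 x 52 mm inside, rim 12 mm high; a channel 54 mm wide along the tray's middle leaves room for fingers beside the relays' long sides.
- bay2 (a point): Bay 2 of the fixed grey kit tray (324 x 124 mm, 4 bays side by side, 84 mm apart along y): centre of its floor, 4 mm above the bench; x, its long way, points to the label board, z up. Any relay fits any bay, either way round: 98 x 52 mm inside, rim 12 mm high; a channel 54 mm wide along the tray's middle leaves room for fingers beside the relays' long sides.
- bay3 (a point): Bay 3 of the fixed grey kit tray (324 x 124 mm, 4 bays side by side, 84 mm apart along y): centre of its floor, 4 mm above the bench; x, its long way, points to the label board, z up. Any relay fits any bay, either way round: 98 x 52 mm inside, rim 12 mm high; a channel 54 mm wide along the tray's middle leaves room for fingers beside the relays' long sides.
- bay4 (a point): Bay 4 of the fixed grey kit tray (324 x 124 mm, 4 bays side by side, 84 mm apart along y): centre of its floor, 4 mm above the bench; x, its long way, points to the label board, z up. Any relay fits any bay, either way round: 98 x 52 mm inside, rim 12 mm high; a channel 54 mm wide along the tray's middle leaves room for fingers beside the relays' long sides.
- label (a point): Middle of the barcode label (white, 100 mm wide, 48 mm high, black bars) on the sloping board at the back of the kit tray, 117 mm above the bench, 82 mm beyond the row of bays, half-way along it. x points straight out of the label's face (back over the bays and 30 degrees up), y along the label. Board: 130 mm wide, top 145 mm above the bench, on two posts.
- tuner_grip (a point): Plastic trimming tool, cream, 45 g: flat paddle handle 36 mm wide (its x), 12 mm thick (its y), 54 mm high; below it a round collar 38 mm across, 4 mm thick, a 20 mm round shank 45 mm long and a flat blade 12 mm long, 20 mm wide along x, 2.4 mm thick (1.2 at its bevelled end). This point is mid-paddle, 31 mm above the collar's underside, 88 mm above the blade's end; z up along the tool.
- stand_hole (a point): Centre of the 28 mm round hole in the top plate of the tool's stand (fixed, aluminium, 100 x 100 mm, top 75 mm above the bench; plate 12 mm thick, open below), level with the top face, z up. The trimming tool hangs in it with its collar on the plate, turned any way.
- scanner_mid (a point): Hand scanner (dark grey, straight body 160 mm long along its x, 36 mm wide, 34 mm high, 0.18 kg): its centre, 17 mm above its underside. The window is the middle of the +x end, 80 mm from the centre, and looks straight along +x; z is up when it lies in its cradle.
- cradle_seat (a point): Fixed black cradle of the scanner: middle of the 30 mm wide plinth it lies on, 20 mm above the bench; x the way the window looks when parked. Four 36 mm high cheeks (44 mm apart inside, 45 to 70 mm either way along x) guide the scanner and leave 90 mm free at its middle for fingers; a 36 mm high stop 87 mm behind the middle; foot 70 mm wide, 4 mm thick.
- meter: Digital multimeter, dark grey, 78 x 150 x 34 mm, lying flat; bystander, centre of its underside.
- driver: Screwdriver, 190 mm long, lying on the bench; bystander, a point on its axis.
- bank: Black power bank, 140 x 68 x 22 mm; bystander, centre of its underside.
- tape: Roll of black insulating tape, 68 mm across, 19 mm high; bystander, centre of its underside.
- mouse: Computer mouse, 62 x 110 x 36 mm; bystander, centre of its underside.
- adapter: Black plug adapter, 68 x 50 x 46 mm; bystander, centre of its underside.
- carton: Cardboard carton, 120 x 85 x 60 mm; bystander, centre of its underside.
Not all that is in view belongs to the job. What is meant by the part that bears stand_hole is not black, and is the smaller of those in its own colour.

How it is judged:
On the way, in this order (a step that is already met when the one before it is completed fails the run):
1. every relay on the bench stands in a bay of the tray with its arrow on the middle mark (((horizontal distance between relay1_mid and bay1 below 0.012 m and z of relay1_mid in the frame of bay1 between 0.024 and 0.036 m) or (horizontal distance between relay1_mid and bay2 below 0.012 m and z of relay1_mid in the frame of bay2 between 0.024 and 0.036 m) or (horizontal distance between relay1_mid and bay3 below 0.012 m and z of relay1_mid in the frame of bay3 between 0.024 and 0.036 m) or (horizontal distance between relay1_mid and bay4 below 0.012 m and z of relay1_mid in the frame of bay4 between 0.024 and 0.036 m)) and angle between each of relay1_mid, relay2_mid, relay3_mid, relay4_mid's own z axis and vertical below 0.1 rad and value of joint relay1_dial between -0.16 and 0.16 rad and ((horizontal distance between relay2_mid and bay1 below 0.012 m and z of relay2_mid in the frame of bay1 between 0.024 and 0.036 m) or (horizontal distance between relay2_mid and bay2 below 0.012 m and z of relay2_mid in the frame of bay2 between 0.024 and 0.036 m) or (horizontal distance between relay2_mid and bay3 below 0.012 m and z of relay2_mid in the frame of bay3 between 0.024 and 0.036 m) or (horizontal distance between relay2_mid and bay4 below 0.012 m and z of relay2_mid in the frame of bay4 between 0.024 and 0.036 m)) and value of joint relay2_dial between -0.16 and 0.16 rad and ((horizontal distance between relay3_mid and bay1 below 0.012 m and z of relay3_mid in the frame of bay1 between 0.024 and 0.036 m) or (horizontal distance between relay3_mid and bay2 below 0.012 m and z of relay3_mid in the frame of bay2 between 0.024 and 0.036 m) or (horizontal distance between relay3_mid and bay3 below 0.012 m and z of relay3_mid in the frame of bay3 between 0.024 and 0.036 m) or (horizontal distance between relay3_mid and bay4 below 0.012 m and z of relay3_mid in the frame of bay4 between 0.024 and 0.036 m)) and value of joint relay3_dial between -0.16 and 0.16 rad and ((horizontal distance between relay4_mid and bay1 below 0.012 m and z of relay4_mid in the frame of bay1 between 0.024 and 0.036 m) or (horizontal distance between relay4_mid and bay2 below 0.012 m and z of relay4_mid in the frame of bay2 between 0.024 and 0.036 m) or (horizontal distance between relay4_mid and bay3 below 0.012 m and z of relay4_mid in the frame of bay3 between 0.024 and 0.036 m) or (horizontal distance between relay4_mid and bay4 below 0.012 m and z of relay4_mid in the frame of bay4 between 0.024 and 0.036 m)) and value of joint relay4_dial between -0.16 and 0.16 rad), for 0.2 s.
2. then the scanner, held off the bench, looks at the middle of the label from 5 to 15 cm and keeps still for a second (x of label in the frame of scanner_mid between 0.13 and 0.23 m and y of label in the frame of scanner_mid between -0.025 and 0.025 m and z of label in the frame of scanner_mid between -0.018 and 0.018 m and angle between the x axis of scanner_mid and the x axis of label, either way round below 0.8 rad and linear speed of scanner below 0.03 m/s and height (world z) of scanner_mid above 0.07 m), for 1 s.
At the end, for the whole second after the job is handed in: Every relay present sits in a tray bay (12 mm, upright), its dial within 0.16 rad of the middle mark; the tool hangs upright in its stand, collar on the plate (10 mm); the scanner lies in its cradle (20 mm, 0.15 rad); all at rest (all of step 1 and horizontal distance between tuner_grip and stand_hole below 0.01 m and z of tuner_grip in the frame of stand_hole between 0.025 and 0.037 m and angle between each of tuner_grip, scanner_mid's own z axis and vertical below 0.12 rad and horizontal distance between scanner_mid and cradle_seat below 0.02 m and z of scanner_mid in the frame of cradle_seat between 0.011 and 0.023 m and angle between the x axis of scanner_mid and the x axis of cradle_seat, either way round below 0.15 rad and linear speed of each of tuner, scanner below 0.02 m/s); the robot touches nothing.
It fails at once if a dial is turned or pressed by the fingers or the arm instead of the tool (contact force between any of the fingers, the arm and relay1_dial above 1 N or contact force between any of the fingers, the arm and relay2_dial above 1 N or contact force between any of the fingers, the arm and relay3_dial above 1 N or contact force between any of the fingers, the arm and relay4_dial above 1 N).
It fails at once if another thing on the bench is shifted by more than 3 cm (distance of any of meter, driver, bank, tape, mouse, adapter, carton from where it was at the start of the episode above 0.03 m).
Of relay1, relay2, relay3, relay4 only 3 to 4 are there at a start; the rules pass over those that are not, and their reading is None.
At some moment in a run one of relay1, relay2, relay3, relay4 may be knocked a few centimetres aside while the robot is not near it.
It also fails if it takes over 210 s, if anything falls off the work surface, if the arm or the gripper's body presses on something with over 40 N, if the wrist force passes 120 N, or if a joint passes its speed limit or range.

### The arm

A 7-joint arm with a two-finger parallel gripper is mounted at the origin on the work surface. World frame = base frame: x ahead of the robot, y to its left, z up, the work surface at z = 0. Lengths are in m, angles in rad, forces in N, time in s.
With the tool pointing down it reaches from about 0.35 to 0.775 m from the base axis. Payload 3.1 kg.
Tool frame: the origin (TCP) lies at the very end of the fingers, on their centre line; the grasp point (between the pads) lies 19 mm behind it (r.grip_depth is the distance from the TCP to the grasp point, in m); z points along the fingers, y is the direction in which the jaws open and shut (so a half turn about z gives the same grasp; the last joint's range is limited). The gripper opens to 85 mm and grips with 20 to 120 N. Pads are 22 mm wide; open, the fingers measure 114 mm over their backs; the gripper's body (76 mm by 85 mm) begins 54 mm behind the grasp point. The pads swing forward as they close: fully open they stand 13 mm farther back than shut.
Start: joints at [1.145, 0.311, 0.014, 1.512, -0.004, 1.319, -0.027], TCP at [0.206, -0.51, 0.231] pointing down, gripper open.
Joint ranges: [-2.7, 2.7], [-0.3, 1.91], [-1.27, 1.3], [0.12, 2.57], [-1.44, 4.58], [0.2, 2.03], [-3.05, 3.05]. Speed limits (rad/s): [2.79, 2.79, 3.14, 3.14, 3.14, 3.14, 3.14].

### API

Orientations are given as [roll, pitch, yaw] about the fixed x, y, z axes, in that order (R = Rz(yaw) Ry(pitch) Rx(roll)).
In Python, from plant import r gives the robot as it stands.
- The arm moves only by the shell command python3 -m crank 'ROWS'. ROWS is JSON, a list of rows, each a list of 7 numbers: the turn, a rotation vector about the tool's x, y, z normalised to -1 to 1, where 1 is 360 degrees, then the shift along the tool's x, y, z normalised to -1 to 1, where 1 is 150 mm, then the opening, from 0 (shut) to 1 (fully open). In form: [[ax, ay, az, dx, dy, dz, grip], ...]. A call has 1 to 10 rows; each row is the pose to reach, as a shift and turn from the pose commanded when the call began, along the tool's axes at that moment, turning the shorter way round; what a row does not reach only later rows make up. A row lasts 1/8 s, in which the tool goes at most 62.5 mm and 10.7 degrees, less where a joint would pass 70% of its speed; a pose out of reach is approached as far as the arm can. A call with a number of a shift or a turn outside -1 to 1 is refused whole. A call with a gripper value outside its range is refused whole. The fingers move at their own pace and stop on an object; the grip force is fixed at half the most. Time passes only in rows, so rows that repeat a pose let the fingers close. It gives the time, the measured TCP pose, the force and the opening at its end, in the units of the state.
- r.read_state(): the state, without advancing time (a new reading comes with each control period).
- r.get_image(name): name is "side" or "top"; returns the picture (420x560x3 uint8, red, green, blue); there is no depth.
- r.camera_params(name): a dict with "fovy" (degrees; the focal length in pixels is half the picture's height over the tangent of half this angle, whatever the lens; pixels are square), "cx", "cy" (the principal point, pixels), "dist_coeffs" ([k1, k2, p1, p2, k3] as OpenCV has them; the pictures are not rectified), "R" (3x3) and "t" (3): a world point X has camera coordinates R X + t. Camera axes: x right, y down, z forward; pixel columns grow to the right and rows downward; lengths in m; the calibration is good to about 2 mm. A picture is of the moment at which its call begins. camera_params takes no time and is no camera call.
- r.finish_job(): hands the job in, once; it reports no verdict.
The state is a dict: "time": time; "q": joint angles; "joint_vel": joint speeds; "effort": joint torques, N m; "eef_pos": TCP position; "tool_rot": TCP orientation; "contact_force": force on the tool from outside, world axes, zero at the start; "moment": the same for the moment, N m; "opening": finger opening in m.
Only numpy, scipy, OpenCV 4.12 (cv2) and the standard library are available. Lean on these libraries where they do the work, as an engineer would, in place of code of your own. Each camera call takes 0.05 s, during which the arm holds its last target.

## Working session

There is one attempt and no reset: what is moved stays moved. The work goes in short steps, Python scripts to look and compute and a shell command to move; the robot and the scene stay as the last step left them, time stands still between calls to the robot, and variables do not carry over. Pictures are saved under pics/ and viewed, and the job is handed in when it is done.

```bash
ls; mkdir -p pics; python3 - <<'E'
from plant import r
import cv2, numpy as np
s=r.read_state(); print({k:np.round(v,4).tolist() for k,v in s.items()})
for n in ("side","top"):
    p=r.camera_params(n); print(n,{k:np.round(v,4).tolist() for k,v in p.items()})
    im=r.get_image(n); cv2.imwrite(f"pics/{n}0.png",im[:,:,::-1])
E
```

```text
pics
{'time': 0.0, 'q': [1.1453, 0.3117, 0.0139, 1.5131, -0.0044, 1.3192, -0.0272], 'joint_vel': [0.0002, 0.001, -0.0015, 0.0013, -0.0015, 0.0014, 0.0002], 'effort': [0.0003, -37.9909, 0.1464, -23.059, 0.0124, 0.0139, -0.0], 'eef_pos': [0.2057, -0.5093, 0.2302], 'tool_rot': [-3.1392, 0.0001, 0.3839], 'contact_force': [0.2113, -0.1198, 0.202], 'moment': [-0.0249, 0.0636, 0.0083], 'opening': 0.0856}
side {'fovy': 55.266, 'cx': 283.1605, 'cy': 203.4013, 'dist_coeffs': [-0.0112, 0.0, 0.0, 0.0, 0.0], 'R': [[-0.7084, -0.7056, 0.0142], [-0.3832, 0.3677, -0.8473], [0.5927, -0.6057, -0.5309]], 't': [0.3451, 0.2447, 1.1597]}
top {'fovy': 47.3441, 'cx': 279.144, 'cy': 197.6155, 'dist_coeffs': [-0.0009, 0.0, 0.0, 0.0, 0.0], 'R': [[-0.0238, -0.9996, -0.012], [-0.9957, 0.0248, -0.0897], [0.0899, 0.0098, -0.9959]], 't': [0.0256, 0.4669, 1.4092]}
```

View pics/top0.png

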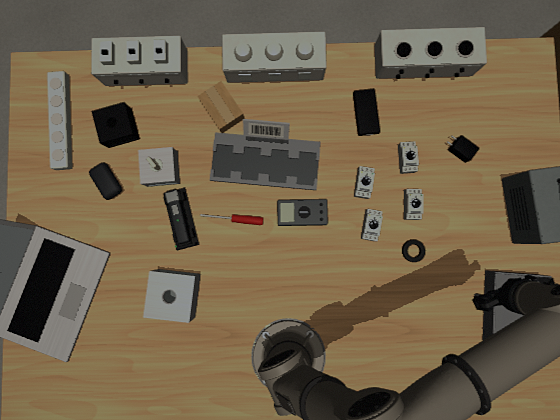

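View pics/side0.png

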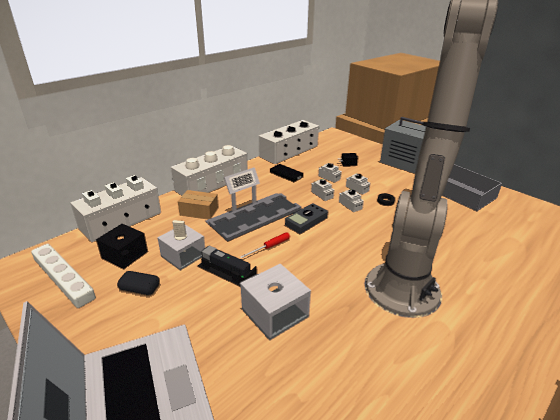

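```bash
cat > h.py <<'E'
from plant import r
import cv2, numpy as np
from scipy.spatial.transform import Rotation as Rn
def cam(n):
    p=r.camera_params(n); f=210/np.tan(np.radians(p["fovy"])/2)
    K=np.array([[f,0,p["cx"]],[0,f,p["cy"]],[0,0,1.]]); return K,np.array(p["dist_coeffs"]),np.array(p["R"]),np.array(p["t"])
def w(n,px,z):
    K,d,R,t=cam(n); u=cv2.undistortPoints(np.array(px,float).reshape(-1,1,2),K,d).reshape(-1,2)
    o=-R.T@t; D=np.c_[u,np.ones(len(u))]@R
    z=np.broadcast_to(z,(len(u),)); return o+D*((z-o[2])/D[:,2])[:,None]
def pr(n,X):
    K,d,R,t=cam(n); return cv2.projectPoints(np.array(X,float).reshape(-1,1,3),cv2.Rodrigues(R)[0],t,K,d)[0].reshape(-1,2)
def tri(pa,pb):
    P=[];u=[]
    for n,p in(("top",pa),("side",pb)):
        K,d,R,t=cam(n);P.append(np.c_[R,t]);u.append(cv2.undistortPoints(np.array(p,float).reshape(-1,1,2),K,d).reshape(-1,2).T)
    X=cv2.triangulatePoints(P[0],P[1],u[0],u[1]);return (X[:3]/X[3]).T
def crop(im,x0,y0,x1,y1,k,name,interp=cv2.INTER_CUBIC):
    c=cv2.resize(im[y0:y1,x0:x1],None,fx=k,fy=k,interpolation=interp)
    for x in range((x0+9)//10*10,x1,10):
        cv2.line(c,(int((x-x0+.5)*k),0),(int((x-x0+.5)*k),8 if x%50 else 16),(255,0,0),1)
        if x%20==0: cv2.putText(c,str(x),(int((x-x0+.5)*k)-10,26),0,.35,(255,0,0),1)
    for y in range((y0+9)//10*10,y1,10):
        cv2.line(c,(0,int((y-y0+.5)*k)),(8,int((y-y0+.5)*k)),(255,0,0),1)
        if y%20==0: cv2.putText(c,str(y),(10,int((y-y0+.5)*k)+4),0,.35,(255,0,0),1)
    cv2.imwrite("pics/"+name,c[:,:,::-1])
def st():
    s=r.read_state(); return {k:np.round(s[k],4).tolist() for k in("time","eef_pos","tool_rot","contact_force","opening")}
E
python3 - <<'E'
from h import *
T=cv2.imread("pics/top0.png")[:,:,::-1];S=cv2.imread("pics/side0.png")[:,:,::-1]
crop(T,345,130,435,250,5,"c1.png")
crop(T,130,110,330,260,4,"c2.png")
crop(S,295,150,395,220,8,"c3.png")
crop(S,150,160,320,285,4.7,"c4.png")
E
```

```text
(no output)
```

View pics/c1.png

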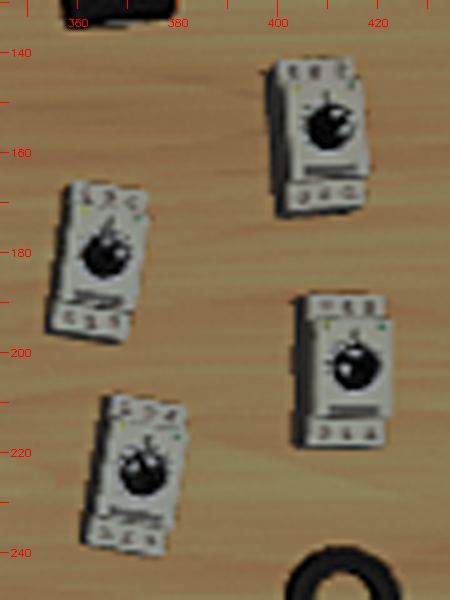

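View pics/c2.png

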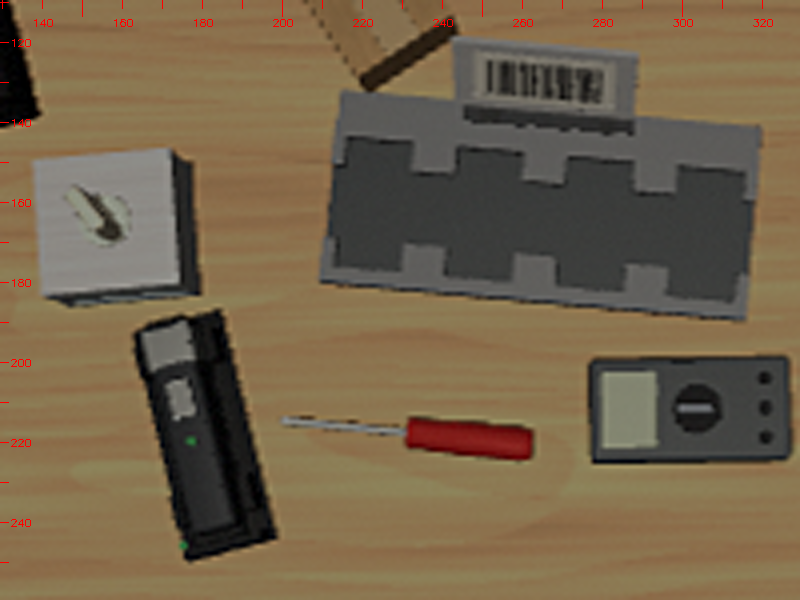

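View pics/c3.png

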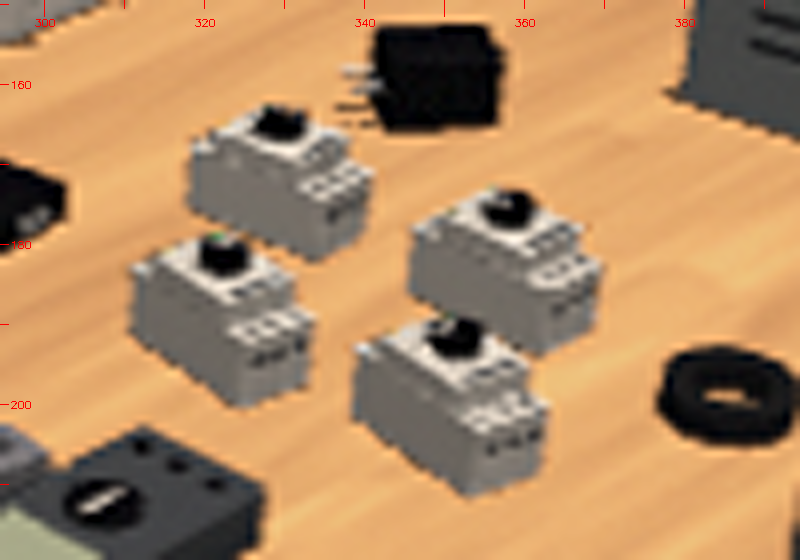

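View pics/c4.png

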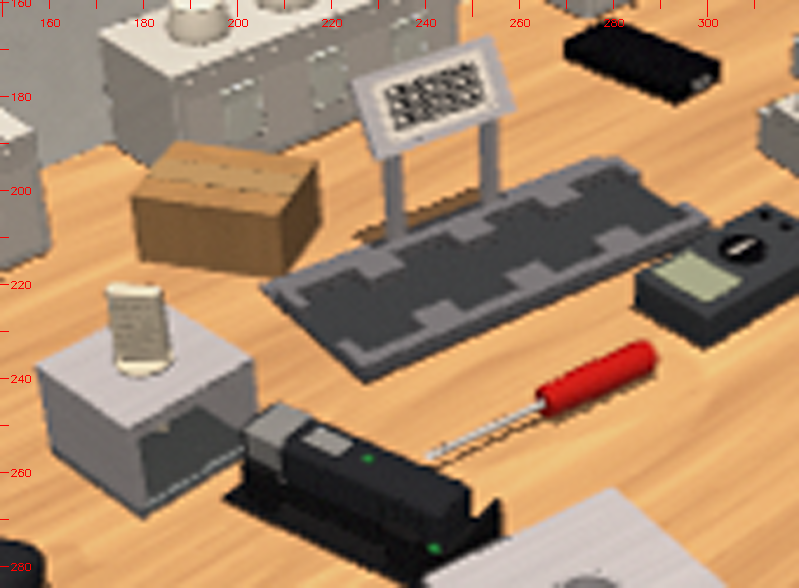

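```bash
cat >> h.py <<'E'
from scipy.optimize import minimize
def box(x0,x1,y0,y1,z0,z1): return np.array([[x,y,z] for x in(x0,x1) for y in(y0,y1) for z in(z0,z1)],float)/1000
def cyl(rad,z0,z1,cx=0,cy=0,n=24):
    a=np.arange(n)*2*np.pi/n; c=np.c_[cx+rad*np.cos(a),cy+rad*np.sin(a)]
    return np.r_[np.c_[c,np.full(n,z0)],np.c_[c,np.full(n,z1)]]/1000
RELAY=[box(-45,45,-22.5,22.5,0,40),box(-29,29,-22.5,22.5,0,54),cyl(13,54,64)]
TRAY=[box(-62,62,-162,162,0,12)]
STAND=[box(-50,50,-50,50,0,75)]
def place(P,x,y,yaw,z=0):
    c,s=np.cos(yaw),np.sin(yaw); return np.c_[c*P[:,0]-s*P[:,1]+x,s*P[:,0]+c*P[:,1]+y,P[:,2]+z]
def sil(n,parts,pose,win,k=4):
    x0,y0,x1,y1=win; m=np.zeros(((y1-y0)*k,(x1-x0)*k),np.uint8)
    for P in parts:
        q=(pr(n,place(P,*pose))-[x0,y0]+.5)*k-.5
        cv2.fillConvexPoly(m,np.round(cv2.convexHull(q.astype(np.float32))*16).astype(np.int32),255,shift=4)
    return cv2.resize(m,(x1-x0,y1-y0),interpolation=cv2.INTER_AREA)/255.
def fit(views,parts,p0,z=0,pad=8):
    # views: {name: soft mask image}
    W={}
    for n in views:
        q=np.vstack([pr(n,place(P,*p0,z)) for P in parts]);a=np.floor(q.min(0)).astype(int)-pad;b=np.ceil(q.max(0)).astype(int)+pad
        W[n]=(max(a[0],0),max(a[1],0),min(b[0],560),min(b[1],420))
    def cost(v):
        p=(v[0],v[1],v[2],z); c=0
        for n,m in views.items():
            x0,y0,x1,y1=W[n]; c+=np.mean((sil(n,parts,p,W[n])-m[y0:y1,x0:x1])**2)
        return c
    best=None
    sim=np.array(p0)+np.array([[0,0,0],[.01,0,0],[0,.01,0],[0,0,.1]])
    for _ in range(2):
        o=minimize(cost,sim[0],method="Nelder-Mead",options=dict(initial_simplex=sim,xatol=1e-5,fatol=1e-7)); sim=o.x+np.array([[0,0,0],[.004,0,0],[0,.004,0],[0,0,-.05]])
    return o.x,o.fun
def grey(im,s0=60,s1=90):
    s=cv2.cvtColor(im,cv2.COLOR_RGB2HSV)[...,1].astype(float); return np.clip((s1-s)/(s1-s0),0,1)
E
python3 - <<'E'
from h import *
T=cv2.imread("pics/top0.png")[:,:,::-1].copy();S=cv2.imread("pics/side0.png")[:,:,::-1].copy()
m={"top":grey(T),"side":grey(S)}
for n in m: cv2.imwrite(f"pics/m_{n}.png",m[n]*255)
cent=[(366,181),(410,155),(414,203),(373,224)]
for c in cent:
    p=w("top",[c],.064)[0]
    for vs in (("top",),("side",),("top","side")):
        o,f=fit({n:m[n] for n in vs},RELAY,(p[0],p[1],0.)); print(c,vs,np.round(o,4),round(f,4))
p=w("top",[(266,163)],.01)[0]
for vs in (("top",),("side",)):
    print("tray",np.round(fit({n:m[n] for n in vs},TRAY,(p[0],p[1],-.06)),4) if 0 else fit({n:m[n] for n in vs},TRAY,(p[0],p[1],-.06)))
p=w("top",[(156,167)],.075)[0]
for vs in (("top",),("side",)): print("stand",fit({n:m[n] for n in vs},STAND,(p[0],p[1],0.)))
E
```

```text
(366, 181) ('top',) [ 0.5075 -0.24   -0.1991] 0.0137
(366, 181) ('side',) [ 0.5057 -0.2379 -0.3093] 0.2156
(366, 181) ('top', 'side') [ 0.5074 -0.24   -0.1999] 0.2349
(410, 155) ('top',) [ 0.5797 -0.3734  0.0409] 0.0179[ WARN:0@0.457] global loadsave.cpp:1063 imwrite_ Unsupported depth image for selected encoder is fallbacked to CV_8U.
Traceback (most recent call last):
  File "h.py", line 59, in fit
    o=minimize(cost,sim[0],method="Nelder-Mead",options=dict(initial_simplex=sim,xatol=1e-5,fatol=1e-7)); sim=o.x+np.array([[0,0,0],[.004,0,0],[0,.004,0],[0,0,-.05]])
  File "h.py", line 54, in cost
    x0,y0,x1,y1=W[n]; c+=np.mean((sil(n,parts,p,W[n])-m[y0:y1,x0:x1])**2)
                                  ~~~^^^^^^^^^^^^^^^^
  File "h.py", line 42, in sil
    q=(pr(n,place(P,*pose))-[x0,y0]+.5)*k-.5
       ~~^^^^^^^^^^^^^^^^^^
  File "h.py", line 12, in pr
    K,d,R,t=cam(n); return cv2.projectPoints(np.array(X,float).reshape(-1,1,3),cv2.Rodrigues(R)[0],t,K,d)[0].reshape(-1,2)
            ~~~^^^
  File "h.py", line 5, in cam
    p=r.camera_params(n); f=210/np.tan(np.radians(p["fovy"])/2)
ValueError: time passes only in moves, steps and waits
```

View pics/m_top.png

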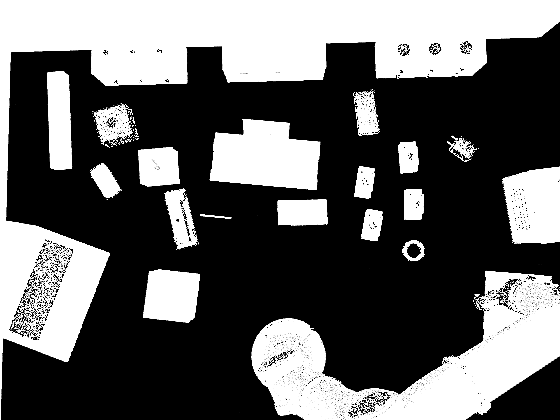

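View pics/m_side.png

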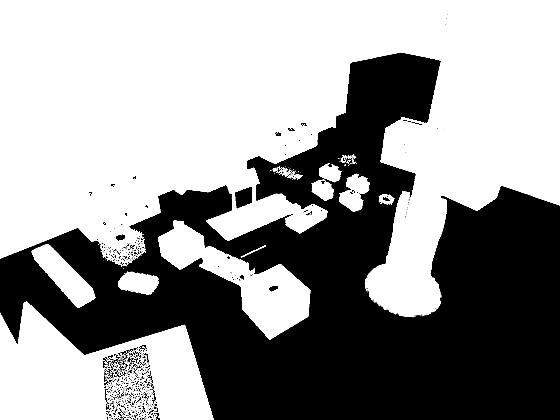

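```bash
python3 - <<'E'
import re
s=open("h.py").read()
s=s.replace('def cam(n):\n','_C={}\ndef cam(n):\n    if n not in _C: _C[n]=_cam(n)\n    return _C[n]\ndef _cam(n):\n')
s+='''
def draw(im,n,parts,pose,col=(255,0,0)):
    for P in parts:
        q=pr(n,place(P,*pose)); cv2.polylines(im,[np.round(cv2.convexHull(q.astype(np.float32))*16).astype(np.int32)],True,col,1,shift=4)
'''
open("h.py","w").write(s)
E
time python3 - <<'E'
from h import *
T=cv2.imread("pics/top0.png")[:,:,::-1].copy();S=cv2.imread("pics/side0.png")[:,:,::-1].copy()
m={"top":grey(T),"side":grey(S)}
cent=[(366,181),(410,155),(414,203),(373,224)]
for c in cent:
    p=w("top",[c],.064)[0]
    o,f=fit({"top":m["top"]},RELAY,(p[0],p[1],0.)); print(c,np.round(o,4),round(f,4)); draw(S,"side",RELAY,(*o,0))
    print(pr("side",[[o[0],o[1],.064]]))
p=w("top",[(266,163)],.01)[0]
o,f=fit({"top":m["top"]},TRAY,(p[0],p[1],-.06)); print("tray",o,f); draw(S,"side",TRAY,(*o,0))
p=w("top",[(156,167)],.075)[0]
o,f=fit({"top":m["top"]},STAND,(p[0],p[1],0.)); print("stand",o,f);draw(S,"side",STAND,(*o,0))
crop(S,150,140,400,290,3.2,"c5.png")
E
```

```text
(366, 181) [ 0.5075 -0.24   -0.1991] 0.0137
[[322.92548717 179.8667511 ]]
(410, 155) [ 0.5797 -0.3734  0.0409] 0.0179
[[330.17058321 163.4362003 ]]
(414, 203) [ 0.4381 -0.382  -0.0446] 0.0098
[[358.84765201 174.17797602]]
(373, 224) [ 0.3799 -0.2568 -0.2116] 0.0142
[[351.86010133 190.21634196]]
tray [ 0.57921222  0.05523213 -0.1086223 ] 0.12811457417319308
stand [0.56729016 0.36998516 0.06587716] 0.041971603364427984
real	0m1.815s
user	0m2.208s
sys	0m0.163s
```

View pics/c5.png

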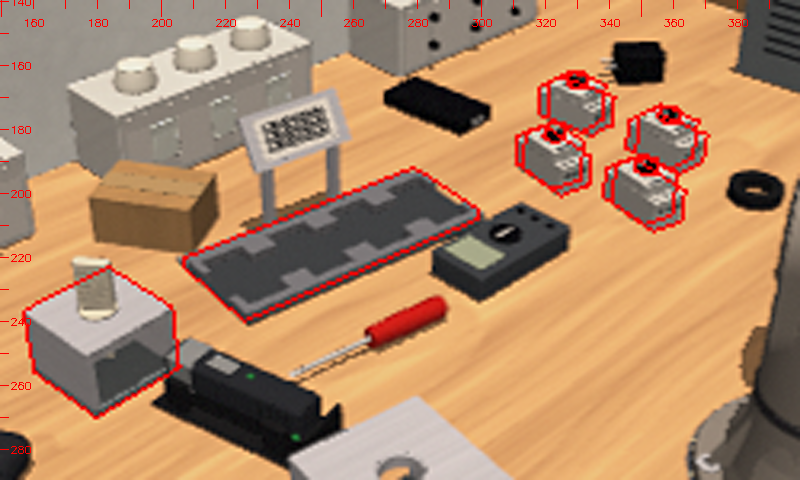

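```bash
python3 - <<'E'
from h import *
T=cv2.imread("pics/top0.png")[:,:,::-1].copy();S=cv2.imread("pics/side0.png")[:,:,::-1].copy()
c=w("top",[(215,132),(319.7,141.2),(315.7,189.5),(209.5,180)],[.012,.012,0,0]); print(c)
print("mean",c[:,:2].mean(0), "yaw long", np.arctan2(*(c[0]-c[1])[[0,1]]*[-1,1]),np.arctan2(*(c[3]-c[2])[[0,1]]*[-1,1]), "len",np.linalg.norm(c[0]-c[1]),np.linalg.norm(c[3]-c[2]),np.linalg.norm(c[0]-c[3]),np.linalg.norm(c[1]-c[2]))
crop(T,130,140,190,190,13,"d1.png")
crop(S,155,210,210,275,9,"d2.png")
crop(T,345,165,385,245,7,"d3.png",cv2.INTER_LINEAR)
crop(T,395,140,425,220,7,"d4.png",cv2.INTER_LINEAR)
crop(S,310,155,370,200,13,"d5.png",cv2.INTER_LINEAR)
E
```

```text
[[ 0.67379456  0.20502974  0.012     ]
 [ 0.63696177 -0.1127558   0.012     ]
 [ 0.49122619 -0.09692257  0.        ]
 [ 0.52841691  0.22526593  0.        ]]
mean [0.58259986 0.05515432] yaw long -0.11538966261912427 -0.1149229058599379 len 0.3199129600634129 0.3243278860031086 0.14726902113134535 0.14708347890611084
```

View pics/d1.png

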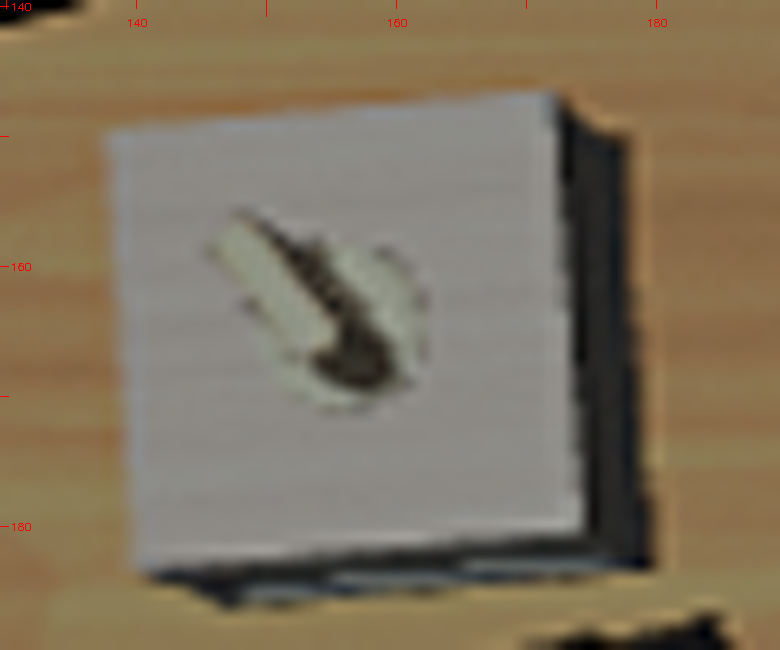

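View pics/d2.png

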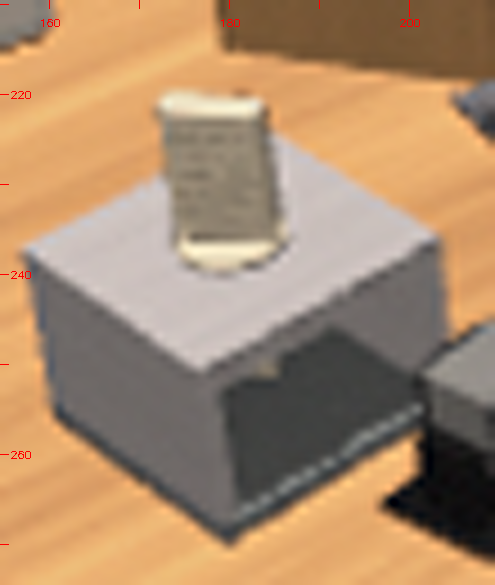

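View pics/d3.png

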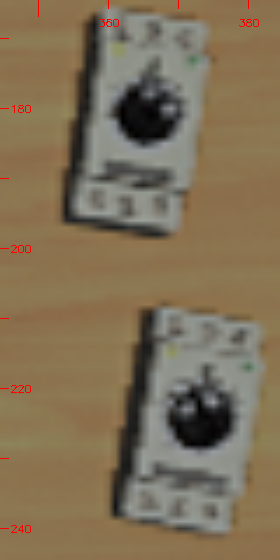

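View pics/d4.png

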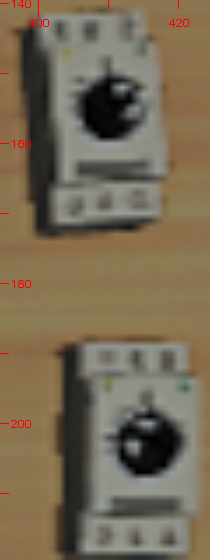

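View pics/d5.png

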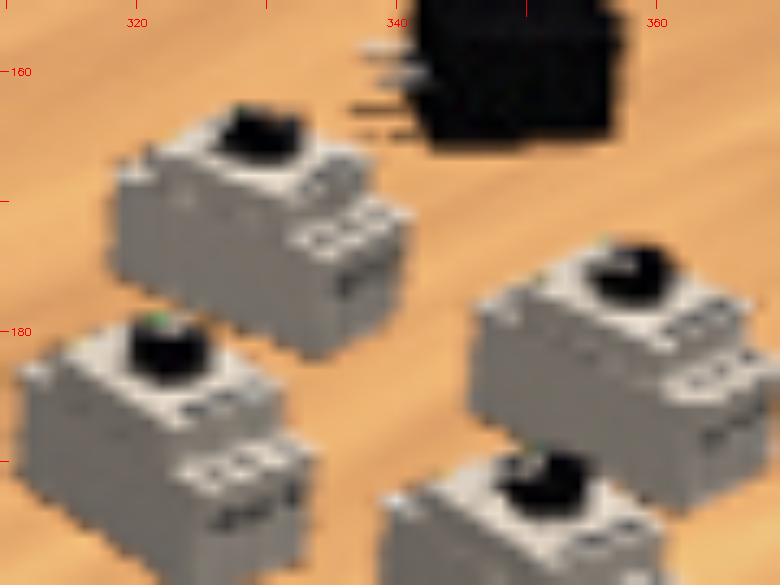

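```bash
python3 - <<'E'
from h import *
q=(np.array([(344,137),(413,142),(333,266),(401,273),(680,165),(748,171),(668,296),(736,303)])/4+[129.5,109.5])
c=w("top",q,.012)[:,:2]; print(np.round(c,4))
a,b=c[:4].mean(0),c[4:].mean(0); d=a-b; print(a,b,np.linalg.norm(d),"yaw",np.arctan2(-d[0],d[1]),"center",(a+b)/2)
print(np.linalg.norm(c[0]-c[2]),np.linalg.norm(c[0]-c[1]))
yaw=np.arctan2(-d[0],d[1]);ctr=(a+b)/2
BAYS=[place(np.array([[0,y,.004]]),*ctr,yaw)[0] for y in(.126,.042,-.042,-.126)]; print(np.round(BAYS,4))
T=cv2.imread("pics/top0.png")[:,:,::-1].copy();S=cv2.imread("pics/side0.png")[:,:,::-1].copy()
TR2=[box(-62,85,-162,162,0,12)]+[box(-49,49,y-26,y+26,12,12) for y in(126,42,-42,-126)]
for im,n in((T,"top"),(S,"side")):
    draw(im,n,TR2,(*ctr,yaw,0))
crop(T,200,110,330,200,6,"e1.png");crop(S,200,160,310,250,6,"e2.png")
E
```

```text
[[ 0.6374  0.2039]
 [ 0.6322  0.1515]
 [ 0.5388  0.2134]
 [ 0.5321  0.1621]
 [ 0.6092 -0.0507]
 [ 0.6033 -0.102 ]
 [ 0.5096 -0.0389]
 [ 0.503  -0.0899]]
[0.58513354 0.18273117] [ 0.55626178 -0.07038037] 0.25475287914691036 yaw -0.11357641090025113 center [0.57069766 0.0561754 ]
0.09911226576069909 0.05270535856993977
[[ 0.585   0.1814  0.004 ]
 [ 0.5755  0.0979  0.004 ]
 [ 0.5659  0.0144  0.004 ]
 [ 0.5564 -0.069   0.004 ]]
```

View pics/e1.png

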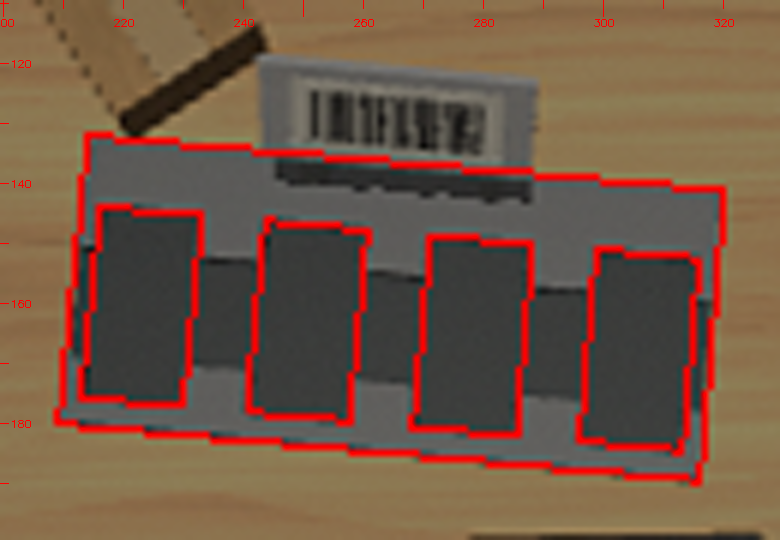

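View pics/e2.png

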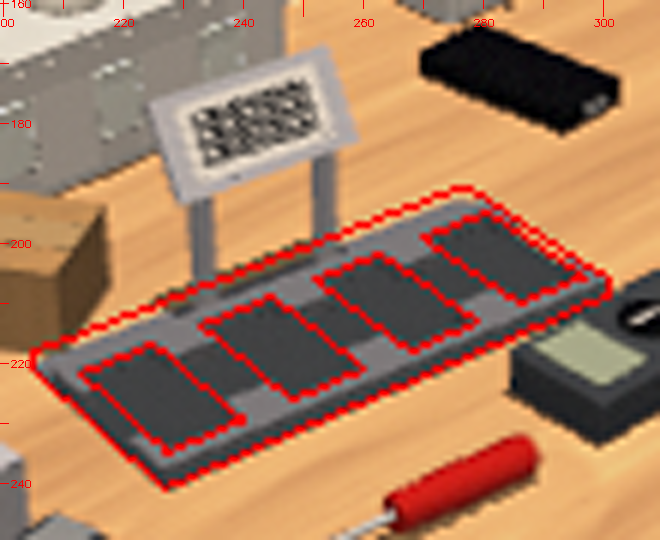

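```bash
cat >> h.py <<'E'
RL=dict(A=(.5075,-.2400,-.199),B=(.5797,-.3734,.041),C=(.4381,-.3820,-.045),D=(.3799,-.2568,-.212))
TRC=(.5707,.0562,-.1136)
BAY={i+1:place(np.array([[0,y,.004]]),*TRC)[0] for i,y in enumerate((.126,.042,-.042,-.126))}
def Rdown(yaw): return Rn.from_euler("xyz",[np.pi,0,yaw])
def plan(pos,Rt=None,steps=1,s=None):
    s=s or r.read_state(); R0=Rn.from_euler("xyz",s["tool_rot"]); p0=np.array(s["eef_pos"])
    Rt=R0 if Rt is None else (Rdown(Rt) if np.isscalar(Rt) else Rt)
    rv=(R0.inv()*Rt).as_rotvec(); d=R0.inv().apply(np.array(pos)-p0)/.15
    n=max(1,int(np.ceil(np.abs(d).max()-1e-6)))
    print("rows~%.1f"%max(np.linalg.norm(d)*.15/.0625,np.degrees(np.linalg.norm(rv))/10.7),"turn",np.round(rv/2/np.pi,4).tolist(),"shift",np.round(d,4).tolist(),"calls",n)
    for k in range(1,n):  # after call k the frame has changed if turned
        pass
E
python3 -c "
from h import *
print(st()); plan((.3799,-.2568,.13)); plan((.3799,-.2568,.13),-.212)"
```

```text
{'time': 0.1, 'eef_pos': [0.2057, -0.5094, 0.2303], 'tool_rot': [-3.1395, 0.0001, 0.3839], 'contact_force': [0.2295, -1.6631, 0.2442], 'opening': 0.0853}
rows~5.2 turn [0.0, 0.0, 0.0] shift [1.7075, -1.125, 0.6711] calls 2
rows~5.2 turn [-0.0003, 0.0001, 0.0948] shift [1.7075, -1.125, 0.6711] calls 2
```

```bash
python3 -m crank '[[0,0,0.0948,0.9,-0.6,0.2,0.8],[0,0,0.0948,0.9,-0.6,0.2,0.8],[0,0,0.0948,0.9,-0.6,0.2,0.8],[0,0,0.0948,0.9,-0.6,0.2,0.8]]'; python3 -c "
from h import *
print(st()); plan((.3799,-.2568,.11),-.212)"
```

```text
time: 0.6
eef_pos: [0.3002, -0.3709, 0.2001]
tool_rot: [-3.138, 0.001, -0.206]
contact_force: [-0.0, -1.0, -0.8]
opening: 0.0684
{'time': 0.6, 'eef_pos': [0.3002, -0.3709, 0.2001], 'tool_rot': [-3.1376, 0.0012, -0.2057], 'contact_force': [-0.0393, -1.0285, -0.7506], 'opening': 0.0684}
rows~2.7 turn [-0.0006, 0.0002, 0.001] shift [0.3655, -0.8509, 0.6037] calls 1
```

```bash
python3 -m crank '[[0,0,0.001,0.3655,-0.851,0.6,0.8],[0,0,0.001,0.3655,-0.851,0.6,0.8],[0,0,0.001,0.3655,-0.851,0.6,0.8],[0,0,0.001,0.3655,-0.851,0.6,0.8],[0,0,0.001,0.3655,-0.851,0.6,0.8]]'; python3 -c "
from h import *
print(st()); plan((.3799,-.2568,.015),-.212)
T=r.get_image('top');S=r.get_image('side');cv2.imwrite('pics/top1.png',T[...,::-1]);cv2.imwrite('pics/side1.png',S[...,::-1])
crop(T,330,120,450,260,4,'f1.png');crop(S,295,140,395,220,7,'f2.png')"
```

```text
time: 1.23
eef_pos: [0.3775, -0.2636, 0.1113]
tool_rot: [3.141, 0.0, -0.219]
contact_force: [-0.0, -0.2, -0.2]
opening: 0.0684
{'time': 1.225, 'eef_pos': [0.3775, -0.2636, 0.1113], 'tool_rot': [3.1408, 0.0004, -0.2187], 'contact_force': [-0.031, -0.1522, -0.1927], 'opening': 0.0684}
rows~1.5 turn [0.0001, 0.0001, -0.0011] shift [0.0064, -0.048, 0.6422] calls 1
```

View pics/f1.png

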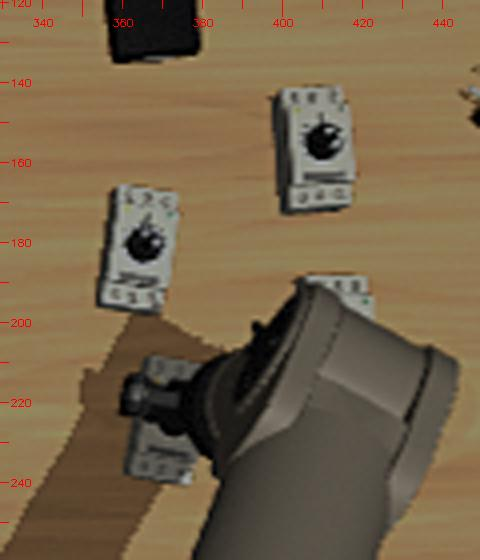

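View pics/f2.png

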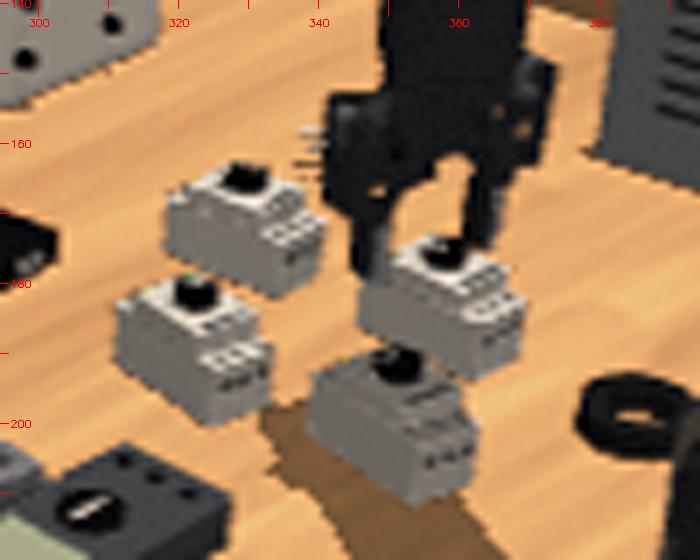

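```bash
python3 -c "
from h import *
s=st();print(s); plan((.3799,-.2568,.015),-.212)
print(pr('side',[s['eef_pos'],(.3799,-.2568,.064)]),pr('top',[s['eef_pos']]))"
```

```text
{'time': 1.325, 'eef_pos': [0.3775, -0.2645, 0.1119], 'tool_rot': [3.1403, -0.0011, -0.2209], 'contact_force': [-0.004, -0.5828, 0.4014], 'opening': 0.0684}
rows~1.6 turn [0.0002, -0.0002, -0.0014] shift [0.0037, -0.0545, 0.6462] calls 1
[[354.98676538 178.54137377]
 [351.85347289 190.21846368]] [[379.95363536 224.44190492]]
```

```bash
python3 -m crank '[[0,0,-0.0014,0.004,-0.055,0.1,0.8],[0,0,-0.0014,0.004,-0.055,0.1,0.8],[0,0,-0.0014,0.004,-0.055,0.3,0.8],[0,0,-0.0014,0.004,-0.055,0.3,0.8]]'; python3 -c "
from h import *
s=st();print(s); plan((.3799,-.2568,.015),-.212)"
```

```text
time: 1.82
eef_pos: [0.3784, -0.2549, 0.0654]
tool_rot: [-3.141, 0.004, -0.211]
contact_force: [-1.2, 0.6, 0.1]
opening: 0.0681
{'time': 1.825, 'eef_pos': [0.3784, -0.2549, 0.0654], 'tool_rot': [-3.1407, 0.0038, -0.211], 'contact_force': [-1.1938, 0.6076, 0.083], 'opening': 0.0681}
rows~0.8 turn [-0.0001, 0.0006, 0.0002] shift [0.0139, 0.0106, 0.3361] calls 1
```

```bash
python3 -m crank '[[0,0,0,0.007,0.005,0.33,0.8],[0,0,0,0.007,0.005,0.33,0.8],[0,0,0,0.007,0.005,0.33,0.8],[0,0,0,0.007,0.005,0.33,0.3],[0,0,0,0.007,0.005,0.33,0.3],[0,0,0,0.007,0.005,0.33,0.3],[0,0,0,0.007,0.005,0.33,0.3],[0,0,0,0.007,0.005,0.33,0.3]]'; python3 -c "
from h import *
s=st();print(s); plan((.3799,-.2568,.15),-.212)"
```

```text
time: 2.82
eef_pos: [0.3828, -0.2568, 0.0188]
tool_rot: [3.14, -0.004, -0.209]
contact_force: [0.2, -0.0, 6.5]
opening: 0.0446
{'time': 2.825, 'eef_pos': [0.3828, -0.2568, 0.0188], 'tool_rot': [3.14, -0.0039, -0.2093], 'contact_force': [0.1633, -0.033, 6.4618], 'opening': 0.0446}
rows~2.1 turn [0.0003, -0.0006, 0.0004] shift [-0.0152, 0.0055, -0.8745] calls 1
```

```bash
python3 -m crank '[[0,0,0,0,0,-0.4,0.2],[0,0,0,0,0,-0.87,0.2],[0,0,0,0,0,-0.87,0.2],[0,0,0,0,0,-0.87,0.2]]'; python3 -c "
from h import *
s=st();print(s); plan((.559,-.069,.13),-.1136)"
```

```text
time: 3.32
eef_pos: [0.3808, -0.2555, 0.1474]
tool_rot: [3.141, -0.0, -0.209]
contact_force: [-0.3, 0.5, -4.0]
opening: 0.0441
{'time': 3.325, 'eef_pos': [0.3808, -0.2555, 0.1474], 'tool_rot': [3.1414, -0.0001, -0.2093], 'contact_force': [-0.2632, 0.4623, -3.9733], 'opening': 0.0441}
rows~4.1 turn [0.0, -0.0, -0.0152] shift [0.904, -1.4633, 0.1159] calls 2
```

```bash
python3 -m crank '[[0,0,-0.0152,0.58,-0.95,0,0.2],[0,0,-0.0152,0.58,-0.95,0,0.2],[0,0,-0.0152,0.58,-0.95,0,0.2],[0,0,-0.0152,0.58,-0.95,0,0.2],[0,0,-0.0152,0.58,-0.95,0,0.2]]'; python3 -c "
from h import *
s=st();print(s); plan((.559,-.069,.10),-.1136)"
```

```text
time: 3.95
eef_pos: [0.4936, -0.1346, 0.1448]
tool_rot: [3.141, 0.006, -0.114]
contact_force: [0.1, -0.3, -3.0]
opening: 0.0442
{'time': 3.95, 'eef_pos': [0.4936, -0.1346, 0.1448], 'tool_rot': [3.1415, 0.0059, -0.1137], 'contact_force': [0.1338, -0.2631, -2.9895], 'opening': 0.0442}
rows~1.6 turn [0.0, 0.0009, -0.0] shift [0.3854, -0.4839, 0.2962] calls 1
```

```bash
python3 -m crank '[[0,0,0,0.38,-0.48,0.15,0.2],[0,0,0,0.38,-0.48,0.15,0.2],[0,0,0,0.38,-0.48,0.3,0.2],[0,0,0,0.38,-0.48,0.3,0.2],[0,0,0,0.38,-0.48,0.3,0.2],[0,0,0,0.38,-0.48,0.3,0.2]]'; python3 -c "
from h import *
s=st();print(s); plan((.559,-.069,.0245),-.1136)
T=r.get_image('top');S=r.get_image('side');cv2.imwrite('pics/top2.png',T[...,::-1]);cv2.imwrite('pics/side2.png',S[...,::-1])
crop(S,200,100,400,230,4,'f2.png')"
```

```text
time: 4.7
eef_pos: [0.5609, -0.0706, 0.1033]
tool_rot: [3.141, -0.002, -0.116]
contact_force: [-0.5, 0.0, -2.9]
opening: 0.044
{'time': 4.7, 'eef_pos': [0.5609, -0.0706, 0.1033], 'tool_rot': [3.1411, -0.0017, -0.1157], 'contact_force': [-0.5463, 0.0321, -2.9004], 'opening': 0.044}
rows~1.3 turn [0.0001, -0.0003, -0.0003] shift [-0.0148, -0.0092, 0.525] calls 1
```

View pics/f2.png

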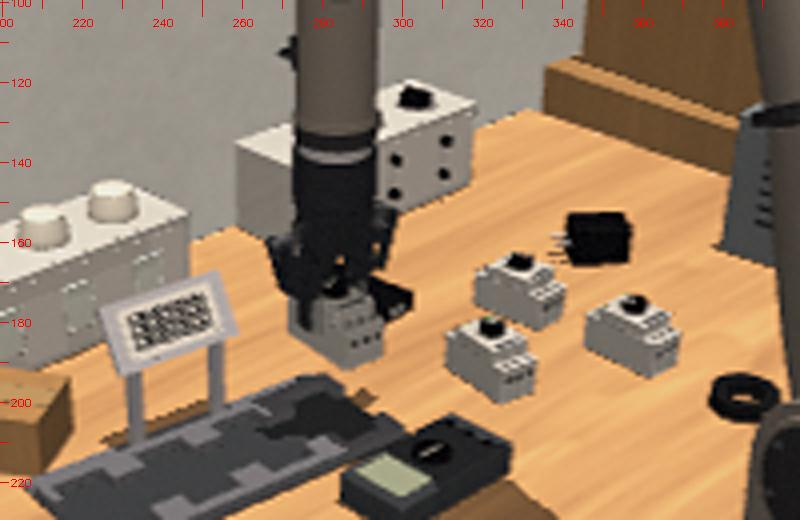

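```bash
python3 -m crank '[[0,0,0,-0.015,-0.009,0.2,0.2],[0,0,0,-0.015,-0.009,0.4,0.2],[0,0,0,-0.015,-0.009,0.4,0.2],[0,0,0,-0.015,-0.009,0.52,0.2],[0,0,0,-0.015,-0.009,0.52,0.2],[0,0,0,-0.015,-0.009,0.52,0.2]]'; python3 -c "
from h import *
s=st();print(s); plan((.559,-.069,.0245),-.1136)"
```

```text
time: 5.55
eef_pos: [0.5591, -0.0678, 0.0249]
tool_rot: [3.142, -0.001, -0.114]
contact_force: [0.6, 0.7, -2.4]
opening: 0.0444
{'time': 5.55, 'eef_pos': [0.5591, -0.0678, 0.0249], 'tool_rot': [3.1415, -0.0012, -0.1138], 'contact_force': [0.5696, 0.6754, -2.3644], 'opening': 0.0444}
rows~0.0 turn [0.0, -0.0002, -0.0] shift [0.0001, 0.0079, 0.0027] calls 1
```

Release, lift, and look.

```bash
python3 -m crank '[[0,0,0,0,0,0.01,0.65],[0,0,0,0,0,0.01,0.65],[0,0,0,0,0,0.01,0.65],[0,0,0,0,0,-0.3,0.65],[0,0,0,0,0,-0.8,0.65],[0,0,0,-0.2,0,-0.8,0.8],[0,0,0,-0.3,0.4,-0.8,0.8],[0,0,0,-0.3,0.9,-0.8,0.8],[0,0,0,-0.3,0.9,-0.8,0.8]]'; python3 -c "
from h import *
s=st();print(s); plan((.5075,-.24,.09),-.199)
T=r.get_image('top');S=r.get_image('side');cv2.imwrite('pics/top3.png',T[...,::-1]);cv2.imwrite('pics/side3.png',S[...,::-1])
crop(S,200,100,400,230,4,'f2.png');crop(T,200,110,440,260,3.3,'f1.png')"
```

```text
time: 6.68
eef_pos: [0.4967, -0.2037, 0.1447]
tool_rot: [3.137, -0.0, -0.123]
contact_force: [1.0, 0.1, 0.0]
opening: 0.0681
{'time': 6.675, 'eef_pos': [0.4967, -0.2037, 0.1447], 'tool_rot': [3.1373, -0.0003, -0.1234], 'contact_force': [1.013, 0.0861, 0.0217], 'opening': 0.0681}
rows~1.1 turn [0.0007, -0.0001, 0.012] shift [0.1015, 0.23, 0.3658] calls 1
```

View pics/f2.png

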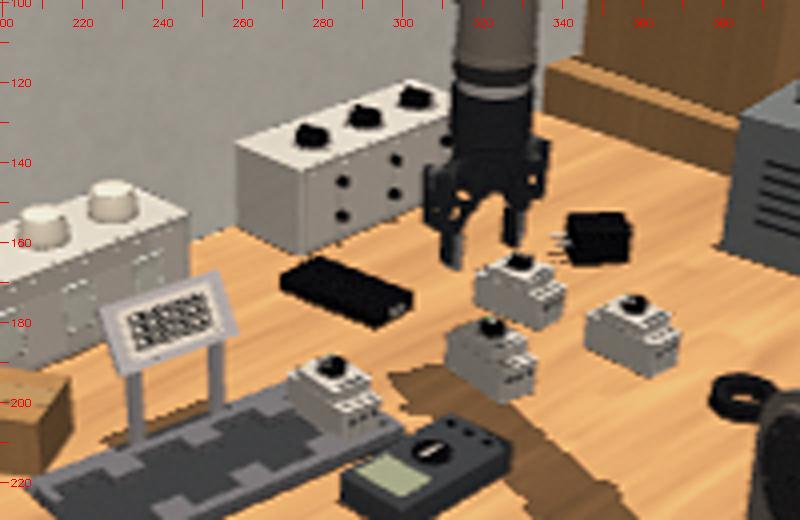

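View pics/f1.png

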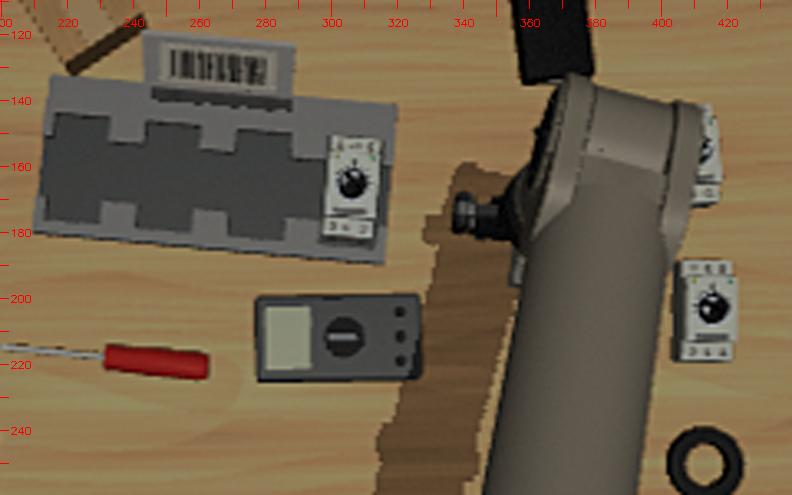

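```bash
python3 -m crank '[[0,0,0.012,0.1,0.23,0,0.8],[0,0,0.012,0.1,0.23,0.25,0.8],[0,0,0.012,0.1,0.23,0.37,0.8],[0,0,0.012,0.1,0.23,0.37,0.8],[0,0,0.012,0.1,0.23,0.37,0.8],[0,0,0.012,0.1,0.23,0.37,0.8]]'; python3 -c "
from h import *
s=st();print(s); plan((.5075,-.24,.015),-.199)"
```

```text
time: 7.52
eef_pos: [0.5108, -0.2324, 0.0902]
tool_rot: [3.141, -0.003, -0.188]
contact_force: [-1.1, -0.6, -0.4]
opening: 0.0685
{'time': 7.525, 'eef_pos': [0.5108, -0.2324, 0.0902], 'tool_rot': [3.1413, -0.0027, -0.1881], 'contact_force': [-1.0908, -0.6432, -0.3987], 'opening': 0.0685}
rows~1.2 turn [0.0, -0.0004, 0.0017] shift [-0.0132, 0.0536, 0.5011] calls 1
```

```bash
python3 -m crank '[[0,0,0.002,-0.013,0.053,0,0.8],[0,0,0.002,-0.013,0.053,0.1,0.8],[0,0,0.002,-0.013,0.053,0.3,0.8],[0,0,0.002,-0.013,0.053,0.5,0.8],[0,0,0.002,-0.013,0.053,0.5,0.8],[0,0,0.002,-0.013,0.053,0.5,0.8],[0,0,0.002,-0.013,0.053,0.5,0.8]]'; python3 -c "
from h import *
s=st();print(s); plan((.5075,-.24,.015),-.199)"
```

```text
time: 8.4
eef_pos: [0.5073, -0.2407, 0.0152]
tool_rot: [3.141, -0.003, -0.202]
contact_force: [1.1, 0.3, -0.1]
opening: 0.069
{'time': 8.4, 'eef_pos': [0.5073, -0.2407, 0.0152], 'tool_rot': [3.1409, -0.0029, -0.2019], 'contact_force': [1.0869, 0.2651, -0.1407], 'opening': 0.069}
rows~0.0 turn [0.0001, -0.0005, -0.0005] shift [0.0003, -0.0051, 0.0012] calls 1
```

```bash
python3 -m crank '[[0,0,0,0,0,0,0.2],[0,0,0,0,0,0,0.2],[0,0,0,0,0,0,0.2],[0,0,0,0,0,0,0.2]]';python3 -m crank '[[0,0,0,0,0,-0.4,0.2],[0,0,0,0,0,-0.85,0.2],[0,0,0,0,0,-0.85,0.2],[0,0,0,0,0,-0.85,0.2]]'; python3 -c "
from h import *
s=st();print(s); plan((.5659,.0144,.14),-.1136)"
```

```text
time: 8.9
eef_pos: [0.5073, -0.2403, 0.015]
tool_rot: [3.141, -0.002, -0.202]
contact_force: [0.5, 0.7, 5.2]
opening: 0.0445
time: 9.4
eef_pos: [0.5053, -0.2401, 0.1406]
tool_rot: [3.142, 0.001, -0.202]
contact_force: [0.8, -0.5, -2.0]
opening: 0.0445
{'time': 9.4, 'eef_pos': [0.5053, -0.2401, 0.1406], 'tool_rot': [3.1416, 0.0015, -0.2018], 'contact_force': [0.7846, -0.4907, -2.0417], 'opening': 0.0445}
rows~4.2 turn [-0.0, 0.0002, -0.014] shift [0.0559, -1.743, 0.0042] calls 2
```

```bash
python3 -m crank '[[0,0,-0.014,0.03,-0.4,0,0.2],[0,0,-0.014,0.03,-0.85,0,0.2],[0,0,-0.014,0.03,-0.87,0,0.2],[0,0,-0.014,0.03,-0.87,0,0.2]]'; python3 -c "
from h import *
s=st();print(s); plan((.5659,.0144,.10),-.1136)"
```

```text
time: 9.9
eef_pos: [0.5349, -0.1122, 0.1388]
tool_rot: [-3.142, 0.005, -0.111]
contact_force: [-1.0, -1.4, -3.3]
opening: 0.0446
{'time': 9.9, 'eef_pos': [0.5349, -0.1122, 0.1388], 'tool_rot': [-3.1416, 0.0053, -0.1112], 'contact_force': [-0.9831, -1.3956, -3.3123], 'opening': 0.0446}
rows~2.2 turn [-0.0, 0.0008, 0.0004] shift [0.113, -0.8618, 0.2581] calls 1
```

```bash
python3 -m crank '[[0,0,0,0.11,-0.4,0,0.2],[0,0,0,0.11,-0.86,0,0.2],[0,0,0,0.11,-0.86,0.1,0.2],[0,0,0,0.11,-0.86,0.26,0.2],[0,0,0,0.11,-0.86,0.26,0.2],[0,0,0,0.11,-0.86,0.26,0.2]]'; python3 -c "
from h import *
s=st();print(s); plan((.5659,.0144,.021),-.1136)"
```

```text
time: 10.65
eef_pos: [0.5677, 0.0109, 0.1022]
tool_rot: [3.141, 0.0, -0.117]
contact_force: [0.2, -0.4, -0.7]
opening: 0.0442
{'time': 10.65, 'eef_pos': [0.5677, 0.0109, 0.1022], 'tool_rot': [3.1405, 0.0004, -0.1168], 'contact_force': [0.1841, -0.3707, -0.7154], 'opening': 0.0442}
rows~1.3 turn [0.0002, 0.0001, -0.0005] shift [-0.0146, -0.0226, 0.5411] calls 1
```

```bash
python3 -m crank '[[0,0,-0.0005,-0.015,-0.023,0.1,0.2],[0,0,-0.0005,-0.015,-0.023,0.3,0.2],[0,0,-0.0005,-0.015,-0.023,0.45,0.2],[0,0,-0.0005,-0.015,-0.023,0.54,0.2],[0,0,-0.0005,-0.015,-0.023,0.54,0.2],[0,0,-0.0005,-0.015,-0.023,0.54,0.2]]'; python3 -c "
from h import *
s=st();print(s); plan((.5659,.0144,.021),-.1136)"
```

```text
time: 11.4
eef_pos: [0.5664, 0.0168, 0.0218]
tool_rot: [-3.141, -0.001, -0.111]
contact_force: [0.3, -0.0, -3.3]
opening: 0.0444
{'time': 11.4, 'eef_pos': [0.5664, 0.0168, 0.0218], 'tool_rot': [-3.1414, -0.0012, -0.1106], 'contact_force': [0.3083, -0.0336, -3.2955], 'opening': 0.0444}
rows~0.0 turn [-0.0, -0.0002, 0.0005] shift [-0.0014, 0.0163, 0.0054] calls 1
```

```bash
python3 -m crank '[[0,0,0,0,0.012,0.01,0.2],[0,0,0,0,0.012,0.01,0.65],[0,0,0,0,0.012,0.01,0.65],[0,0,0,0,0.012,0.01,0.65],[0,0,0,0,0.012,-0.3,0.65],[0,0,0,0,0.012,-0.8,0.65],[0,0,0,-0.1,0.4,-0.85,0.8],[0,0,0,-0.5,1,-0.85,0.8],[0,0,0,-0.5,1,-0.85,0.8],[0,0,0,-0.5,1,-0.85,0.8]]'; python3 -c "
from h import *
s=st();print(s); plan((.4381,-.382,.12),-.045)"
```

```text
time: 12.65
eef_pos: [0.472, -0.1287, 0.1489]
tool_rot: [3.139, 0.001, -0.119]
contact_force: [0.9, 0.3, -0.9]
opening: 0.0682
{'time': 12.65, 'eef_pos': [0.472, -0.1287, 0.1489], 'tool_rot': [3.1387, 0.0013, -0.1191], 'contact_force': [0.8536, 0.2679, -0.9082], 'opening': 0.0682}
rows~4.1 turn [0.0004, 0.0002, -0.0118] shift [-0.0236, 1.7029, 0.1978] calls 2
```

```bash
python3 -m crank '[[0,0,-0.0118,0,0.4,0,0.8],[0,0,-0.0118,0,0.8,0,0.8],[0,0,-0.0118,-0.02,1,0,0.8],[0,0,-0.0118,-0.02,1,0,0.8]]'; python3 -c "
from h import *
s=st();print(s); plan((.4381,-.382,.09),-.045)
T=r.get_image('top');S=r.get_image('side');cv2.imwrite('pics/top4.png',T[...,::-1]);cv2.imwrite('pics/side4.png',S[...,::-1])
crop(S,200,100,400,230,4,'f2.png');crop(T,200,110,440,260,3.3,'f1.png')"
```

```text
time: 13.15
eef_pos: [0.4548, -0.2755, 0.1487]
tool_rot: [3.14, -0.0, -0.041]
contact_force: [0.9, -0.5, 0.2]
opening: 0.0685
{'time': 13.15, 'eef_pos': [0.4548, -0.2755, 0.1487], 'tool_rot': [3.1405, -0.0001, -0.0414], 'contact_force': [0.8811, -0.4746, 0.2355], 'opening': 0.0685}
rows~2.0 turn [0.0002, -0.0, 0.0006] shift [-0.082, 0.7136, 0.392] calls 1
```

View pics/f2.png

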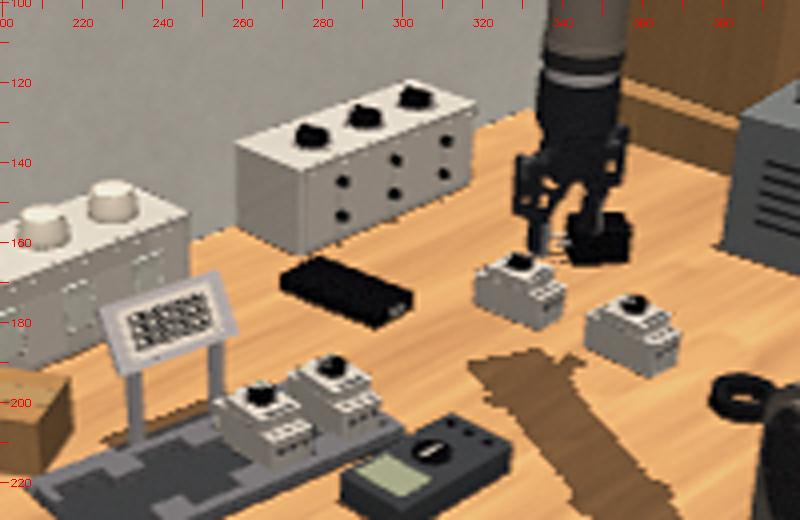

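View pics/f1.png

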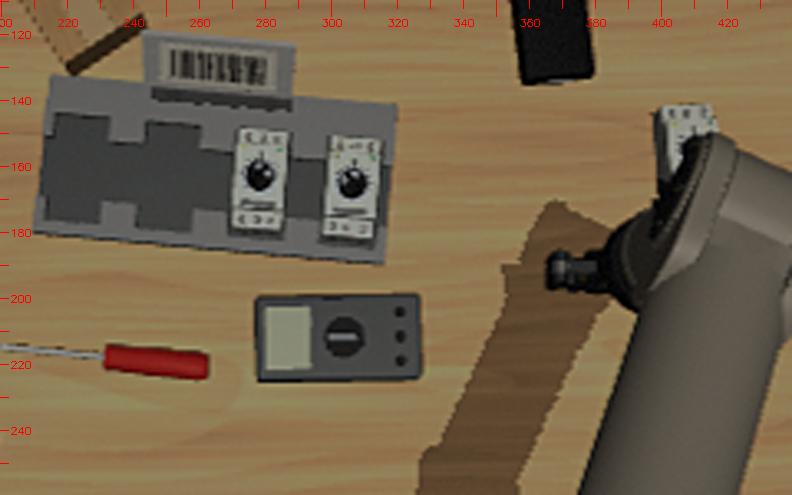

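```bash
python3 -m crank '[[0,0,0,-0.08,0.4,0,0.8],[0,0,0,-0.08,0.71,0,0.8],[0,0,0,-0.08,0.71,0.2,0.8],[0,0,0,-0.08,0.71,0.39,0.8],[0,0,0,-0.08,0.71,0.39,0.8],[0,0,0,-0.08,0.71,0.39,0.8],[0,0,0,-0.08,0.71,0.39,0.8]]'; python3 -c "
from h import *
s=st();print(s); plan((.4381,-.382,.015),-.045)"
```

```text
time: 14.12
eef_pos: [0.4409, -0.3789, 0.0921]
tool_rot: [3.14, -0.003, -0.035]
contact_force: [0.3, -0.5, 0.2]
opening: 0.0684
{'time': 14.125, 'eef_pos': [0.4409, -0.3789, 0.0921], 'tool_rot': [3.1398, -0.0028, -0.0353], 'contact_force': [0.3018, -0.4871, 0.2029], 'opening': 0.0684}
rows~1.2 turn [0.0003, -0.0005, 0.0015] shift [-0.0191, 0.0203, 0.5137] calls 1
```

```bash
python3 -m crank '[[0,0,0.0015,-0.019,0.02,0.1,0.8],[0,0,0.0015,-0.019,0.02,0.3,0.8],[0,0,0.0015,-0.019,0.02,0.45,0.8],[0,0,0.0015,-0.019,0.02,0.515,0.8],[0,0,0.0015,-0.019,0.02,0.515,0.8],[0,0,0.0015,-0.019,0.02,0.515,0.8]]'; python3 -c "
from h import *
s=st();print(s); plan((.4381,-.382,.015),-.045)"
```

```text
time: 14.88
eef_pos: [0.4371, -0.3824, 0.014]
tool_rot: [3.14, -0.002, -0.046]
contact_force: [0.3, -0.1, 0.6]
opening: 0.068
{'time': 14.875, 'eef_pos': [0.4371, -0.3824, 0.014], 'tool_rot': [3.1403, -0.0016, -0.046], 'contact_force': [0.3177, -0.1169, 0.5535], 'opening': 0.068}
rows~0.0 turn [0.0002, -0.0002, -0.0002] shift [0.0068, -0.0027, -0.0068] calls 1
```

```bash
python3 -m crank '[[0,0,0,0,0,0,0.2],[0,0,0,0,0,0,0.2],[0,0,0,0,0,0,0.2],[0,0,0,0,0,0,0.2]]';python3 -m crank '[[0,0,0,0,0,-0.4,0.2],[0,0,0,0,0,-0.9,0.2],[0,0,0,0,0,-0.9,0.2],[0,0,0,0,0,-0.9,0.2]]'; python3 -c "
from h import *
s=st();print(s); plan((.5755,.0979,.14),-.1136)"
```

```text
time: 15.38
eef_pos: [0.4373, -0.3822, 0.0142]
tool_rot: [3.14, -0.002, -0.046]
contact_force: [-0.6, 0.8, 5.9]
opening: 0.0445
time: 15.88
eef_pos: [0.4361, -0.3816, 0.1479]
tool_rot: [3.141, 0.0, -0.046]
contact_force: [0.2, 0.5, -2.7]
opening: 0.0443
{'time': 15.875, 'eef_pos': [0.4361, -0.3816, 0.1479], 'tool_rot': [3.1414, 0.0002, -0.0459], 'contact_force': [0.2163, 0.5415, -2.7451], 'opening': 0.0443}
rows~8.0 turn [0.0, 0.0, 0.0108] shift [0.7817, -3.2362, 0.0518] calls 4
```

```bash
python3 -m crank '[[0,0,0.0108,0,-0.4,0,0.2],[0,0,0.0108,0.1,-0.8,0,0.2],[0,0,0.0108,0.2,-1,0,0.2]]'; python3 -m crank '[[0,0,0,0.1,-0.4,0,0.2],[0,0,0,0.2,-0.8,0,0.2],[0,0,0,0.25,-1,0,0.2],[0,0,0,0.25,-1,0,0.2],[0,0,0,0.25,-1,0,0.2]]'; python3 -c "
from h import *
s=st();print(s); plan((.5755,.0979,.14),-.1136)"
```

```text
time: 16.25
eef_pos: [0.4715, -0.2276, 0.1446]
tool_rot: [-3.137, 0.007, -0.109]
contact_force: [1.6, -0.7, -3.2]
opening: 0.0441
time: 16.88
eef_pos: [0.5255, -0.0896, 0.1456]
tool_rot: [3.14, 0.005, -0.115]
contact_force: [-0.4, -0.5, -2.0]
opening: 0.0442
{'time': 16.875, 'eef_pos': [0.5255, -0.0896, 0.1456], 'tool_rot': [3.1405, 0.0052, -0.1147], 'contact_force': [-0.3739, -0.5319, -2.0301], 'opening': 0.0442}
rows~3.1 turn [0.0002, 0.0008, -0.0002] shift [0.1886, -1.2802, 0.035] calls 2
```

```bash
python3 -m crank '[[0,0,0,0.1,-0.4,0,0.2],[0,0,0,0.15,-0.7,0,0.2],[0,0,0,0.15,-0.7,0,0.2],[0,0,0,0.15,-0.7,0,0.2]]'; python3 -c "
from h import *
s=st();print(s); plan((.5755,.0979,.10),-.1136)"
```

```text
time: 17.38
eef_pos: [0.5609, 0.0106, 0.1469]
tool_rot: [3.139, 0.002, -0.116]
contact_force: [0.8, -0.6, -1.4]
opening: 0.0443
{'time': 17.375, 'eef_pos': [0.5609, 0.0106, 0.1469], 'tool_rot': [3.1391, 0.0022, -0.1164], 'contact_force': [0.7911, -0.6256, -1.3588], 'opening': 0.0443}
rows~1.6 turn [0.0004, 0.0004, -0.0005] shift [0.0296, -0.5901, 0.311] calls 1
```

```bash
python3 -m crank '[[0,0,0,0.03,-0.4,0,0.2],[0,0,0,0.03,-0.59,0,0.2],[0,0,0,0.03,-0.59,0.2,0.2],[0,0,0,0.03,-0.59,0.31,0.2],[0,0,0,0.03,-0.59,0.31,0.2],[0,0,0,0.03,-0.59,0.31,0.2],[0,0,0,0.03,-0.59,0.31,0.2]]'; python3 -c "
from h import *
s=st();print(s); plan((.575,.0979,.0205),-.1136)"
```

```text
time: 18.25
eef_pos: [0.5772, 0.1004, 0.1027]
tool_rot: [-3.141, -0.002, -0.115]
contact_force: [0.3, 1.0, -2.4]
opening: 0.0443
{'time': 18.25, 'eef_pos': [0.5772, 0.1004, 0.1027], 'tool_rot': [-3.1411, -0.0023, -0.1147], 'contact_force': [0.3275, 1.0396, -2.4136], 'opening': 0.0443}
rows~1.3 turn [-0.0001, -0.0004, -0.0002] shift [-0.0142, 0.0184, 0.5482] calls 1
```

```bash
python3 -m crank '[[0,0,0,-0.014,0.018,0.1,0.2],[0,0,0,-0.014,0.018,0.3,0.2],[0,0,0,-0.014,0.018,0.45,0.2],[0,0,0,-0.014,0.018,0.545,0.2],[0,0,0,-0.014,0.018,0.545,0.2],[0,0,0,-0.014,0.018,0.545,0.2]]'; python3 -c "
from h import *
s=st();print(s); plan((.575,.0979,.0205),-.1136)"
```

```text
time: 19.0
eef_pos: [0.5742, 0.0984, 0.0199]
tool_rot: [-3.141, -0.001, -0.114]
contact_force: [0.5, -0.2, -1.7]
opening: 0.0445
{'time': 19.0, 'eef_pos': [0.5742, 0.0984, 0.0199], 'tool_rot': [-3.1413, -0.0008, -0.1137], 'contact_force': [0.506, -0.1973, -1.6992], 'opening': 0.0445}
rows~0.0 turn [-0.0, -0.0001, -0.0] shift [0.0054, 0.0024, -0.0039] calls 1
```

```bash
python3 -m crank '[[0,0,0,0,0,0,0.65],[0,0,0,0,0,0,0.65],[0,0,0,0,0,0,0.65],[0,0,0,0,0,-0.3,0.65],[0,0,0,0,0,-0.8,0.65],[0,0,0,-0.1,0.4,-0.88,0.8],[0,0,0,-0.1,0.8,-0.88,0.8],[0,0,0,-0.1,1,-0.88,0.8]]'; python3 -m crank '[[0,0,0,0,0.4,0,0.8],[0,0,0,0,0.8,0,0.8],[0,0,0,0,1,0,0.8],[0,0,0,0,1,0,0.8],[0,0,0,0,1,0,0.8]]'; python3 -c "
from h import *
s=st();print(s); plan((.5797,-.3734,.14),.041)"
```

```text
time: 20.0
eef_pos: [0.5416, -0.0542, 0.1528]
tool_rot: [3.139, -0.002, -0.119]
contact_force: [-0.1, 0.5, -0.0]
opening: 0.0681
time: 20.62
eef_pos: [0.5254, -0.1963, 0.1519]
tool_rot: [-3.14, -0.0, -0.112]
contact_force: [0.7, 1.0, -0.1]
opening: 0.0684
{'time': 20.625, 'eef_pos': [0.5254, -0.1963, 0.1519], 'tool_rot': [-3.14, -0.0003, -0.112], 'contact_force': [0.7044, 1.0423, -0.135], 'opening': 0.0684}
rows~3.0 turn [-0.0002, -0.0001, -0.0244] shift [0.4919, 1.1331, 0.0774] calls 2
```

```bash
python3 -m crank '[[0,0,-0.0244,0.2,0.4,0,0.8],[0,0,-0.0244,0.3,0.65,0,0.8],[0,0,-0.0244,0.3,0.65,0,0.8],[0,0,-0.0244,0.3,0.65,0,0.8]]'; python3 -c "
from h import *
s=st();print(s); plan((.5797,-.3734,.09),.041)
T=r.get_image('top');S=r.get_image('side');cv2.imwrite('pics/top5.png',T[...,::-1]);cv2.imwrite('pics/side5.png',S[...,::-1])
crop(S,200,100,400,230,4,'f2.png');crop(T,200,110,440,260,3.3,'f1.png')"
```

```text
time: 21.12
eef_pos: [0.5595, -0.2969, 0.1516]
tool_rot: [-3.139, -0.0, 0.043]
contact_force: [0.1, 0.5, 0.2]
opening: 0.0683
{'time': 21.125, 'eef_pos': [0.5595, -0.2969, 0.1516], 'tool_rot': [-3.139, -0.0002, 0.0429], 'contact_force': [0.1472, 0.4904, 0.1735], 'opening': 0.0683}
rows~1.6 turn [-0.0004, -0.0, 0.0003] shift [0.1127, 0.5162, 0.4093] calls 1
```

View pics/f2.png

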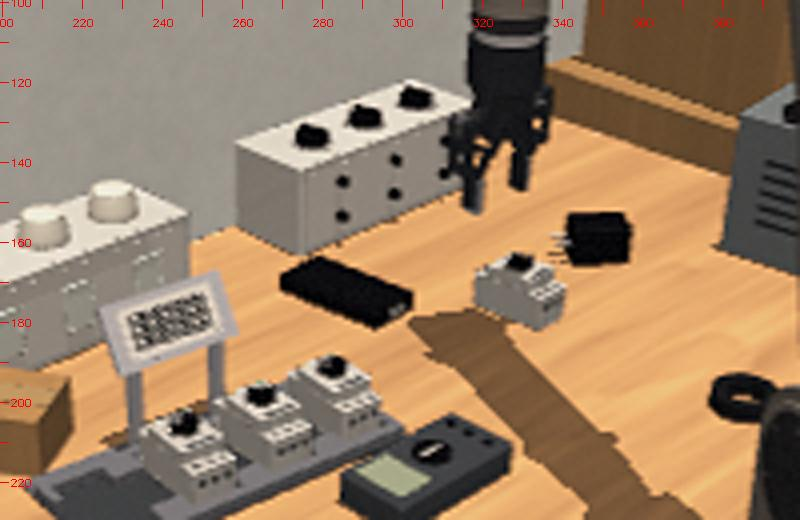

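View pics/f1.png

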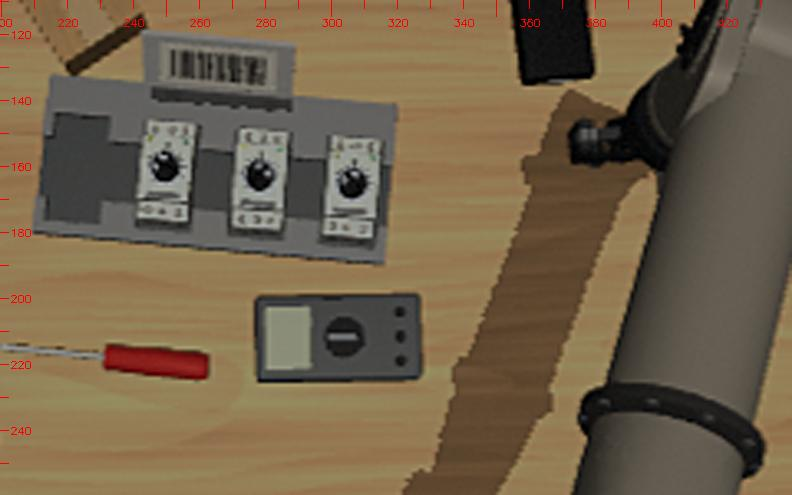

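Three relays are seated, and B still sits at side px (330,163). Going for B.

```bash
python3 -m crank '[[0,0,0,0.11,0.3,0,0.8],[0,0,0,0.11,0.516,0,0.8],[0,0,0,0.11,0.516,0.2,0.8],[0,0,0,0.11,0.516,0.4,0.8],[0,0,0,0.11,0.516,0.4,0.8],[0,0,0,0.11,0.516,0.4,0.8],[0,0,0,0.11,0.516,0.4,0.8]]'; python3 -c "
from h import *
s=st();print(s); plan((.5797,-.3734,.015),.041)"
```

```text
time: 22.1
eef_pos: [0.5796, -0.3769, 0.0941]
tool_rot: [3.14, -0.003, 0.04]
contact_force: [-1.5, 0.0, -0.1]
opening: 0.0686
{'time': 22.1, 'eef_pos': [0.5796, -0.3769, 0.0941], 'tool_rot': [3.1396, -0.0033, 0.0403], 'contact_force': [-1.5175, 0.0282, -0.1007], 'opening': 0.0686}
rows~1.3 turn [0.0003, -0.0005, -0.0001] shift [0.0001, -0.0241, 0.5274] calls 1
```

```bash
python3 -m crank '[[0,0,0,0,-0.024,0.1,0.8],[0,0,0,0,-0.024,0.3,0.8],[0,0,0,0,-0.024,0.45,0.8],[0,0,0,0,-0.024,0.525,0.8],[0,0,0,0,-0.024,0.525,0.8],[0,0,0,0,-0.024,0.525,0.8]]'; python3 -c "
from h import *
s=st();print(s); plan((.5797,-.3734,.015),.041)"
```

```text
time: 22.85
eef_pos: [0.5789, -0.3736, 0.0142]
tool_rot: [3.14, -0.002, 0.04]
contact_force: [0.4, -0.1, 0.4]
opening: 0.0685
{'time': 22.85, 'eef_pos': [0.5789, -0.3736, 0.0142], 'tool_rot': [3.1404, -0.0019, 0.0396], 'contact_force': [0.3838, -0.05, 0.3781], 'opening': 0.0685}
rows~0.0 turn [0.0002, -0.0003, -0.0002] shift [0.0056, -0.0009, -0.0053] calls 1
```

```bash
python3 -m crank '[[0,0,0,0,0,0,0.2],[0,0,0,0,0,0,0.2],[0,0,0,0,0,0,0.2],[0,0,0,0,0,0,0.2]]';python3 -m crank '[[0,0,0,0,0,-0.4,0.2],[0,0,0,0,0,-0.9,0.2],[0,0,0,0,0,-0.9,0.2],[0,0,0,0,0,-0.9,0.2]]'; python3 -c "
from h import *
s=st();print(s); plan((.585,.1814,.14),-.1136)"
```

```text
time: 23.35
eef_pos: [0.5791, -0.3734, 0.0145]
tool_rot: [3.141, -0.002, 0.04]
contact_force: [-1.2, -0.5, 6.2]
opening: 0.0442
time: 23.85
eef_pos: [0.5776, -0.3732, 0.1477]
tool_rot: [3.141, 0.001, 0.039]
contact_force: [-0.5, 0.1, -3.6]
opening: 0.0442
{'time': 23.85, 'eef_pos': [0.5776, -0.3732, 0.1477], 'tool_rot': [3.1415, 0.0005, 0.0394], 'contact_force': [-0.4709, 0.1275, -3.6106], 'opening': 0.0442}
rows~8.9 turn [0.0, 0.0001, 0.0244] shift [0.1949, -3.6924, 0.0508] calls 4
```

```bash
python3 -m crank '[[0,0,0.0244,0,-0.4,0,0.2],[0,0,0.0244,-0.05,-0.8,0,0.2],[0,0,0.0244,-0.1,-1,0,0.2]]'; python3 -m crank '[[0,0,0,0,-0.4,0,0.2],[0,0,0,0,-0.8,0,0.2],[0,0,0,0,-1,0,0.2]]'; python3 -m crank '[[0,0,0,0,-0.4,0,0.2],[0,0,0,0,-0.8,0,0.2],[0,0,0,0,-1,0,0.2],[0,0,0,0,-1,0,0.2],[0,0,0,0,-1,0,0.2]]'; python3 -c "
from h import *
s=st();print(s); plan((.585,.1814,.14),-.1136)"
```

```text
time: 24.22
eef_pos: [0.5548, -0.2172, 0.1439]
tool_rot: [-3.136, 0.008, -0.108]
contact_force: [0.4, 0.4, -1.8]
opening: 0.0442
time: 24.6
eef_pos: [0.5716, -0.0688, 0.1444]
tool_rot: [-3.138, 0.008, -0.107]
contact_force: [0.1, 0.6, -2.5]
opening: 0.0445
time: 25.22
eef_pos: [0.5894, 0.0722, 0.1452]
tool_rot: [3.138, 0.005, -0.115]
contact_force: [0.4, -0.3, -2.1]
opening: 0.0446
{'time': 25.225, 'eef_pos': [0.5894, 0.0722, 0.1452], 'tool_rot': [3.1385, 0.005, -0.1148], 'contact_force': [0.3636, -0.3049, -2.0507], 'opening': 0.0446}
rows~1.8 turn [0.0005, 0.0008, -0.0002] shift [-0.1126, -0.7198, 0.0333] calls 1
```

```bash
python3 -m crank '[[0,0,0,-0.11,-0.4,0,0.2],[0,0,0,-0.11,-0.72,0,0.2],[0,0,0,-0.11,-0.72,0.1,0.2],[0,0,0,-0.11,-0.72,0.3,0.2],[0,0,0,-0.11,-0.72,0.3,0.2],[0,0,0,-0.11,-0.72,0.3,0.2],[0,0,0,-0.11,-0.72,0.3,0.2]]'; python3 -c "
from h import *
s=st();print(s); plan((.585,.1814,.0205),-.1136)"
```

```text
time: 26.1
eef_pos: [0.5882, 0.1829, 0.1044]
tool_rot: [-3.141, -0.002, -0.115]
contact_force: [-0.1, -0.3, -2.6]
opening: 0.0445
{'time': 26.1, 'eef_pos': [0.5882, 0.1829, 0.1044], 'tool_rot': [-3.1407, -0.0024, -0.1151], 'contact_force': [-0.1401, -0.3354, -2.6358], 'opening': 0.0445}
rows~1.3 turn [-0.0001, -0.0004, -0.0002] shift [-0.0211, 0.0129, 0.5595] calls 1
```

```bash
python3 -m crank '[[0,0,0,-0.02,0.012,0.1,0.2],[0,0,0,-0.02,0.012,0.3,0.2],[0,0,0,-0.02,0.012,0.45,0.2],[0,0,0,-0.02,0.012,0.556,0.2],[0,0,0,-0.02,0.012,0.556,0.2],[0,0,0,-0.02,0.012,0.556,0.2]]'; python3 -c "
from h import *
s=st();print(s); plan((.585,.1814,.0205),-.1136)"
```

```text
time: 26.85
eef_pos: [0.5841, 0.1821, 0.0197]
tool_rot: [-3.141, -0.001, -0.114]
contact_force: [0.5, 0.2, -1.8]
opening: 0.0447
{'time': 26.85, 'eef_pos': [0.5841, 0.1821, 0.0197], 'tool_rot': [-3.1412, -0.0007, -0.1137], 'contact_force': [0.5089, 0.2219, -1.7862], 'opening': 0.0447}
rows~0.0 turn [-0.0001, -0.0001, -0.0] shift [0.0065, 0.0037, -0.005] calls 1
```

```bash
python3 -m crank '[[0,0,0,0,0,0,0.65],[0,0,0,0,0,0,0.65],[0,0,0,0,0,0,0.65],[0,0,0,0,0,-0.3,0.65],[0,0,0,0,0,-0.8,0.65],[0,0,0,-0.3,0,-1,0.65],[0,0,0,-0.8,0,-1,0.65],[0,0,0,-0.9,-0.3,-1,0.65],[0,0,0,-0.9,-0.7,-1,0.65],[0,0,0,-0.9,-0.7,-1,0.65]]'; python3 -c "
from h import *
s=st();print(s)
T=r.get_image('top');S=r.get_image('side');cv2.imwrite('pics/top6.png',T[...,::-1]);cv2.imwrite('pics/side6.png',S[...,::-1])
cv2.imwrite('pics/g0.png',cv2.resize(T,None,fx=1.4,fy=1.4)[...,::-1])
crop(T,205,140,325,190,6.6,'g1.png')
crop(S,200,140,320,250,6.5,'g2.png')"
```

```text
time: 28.1
eef_pos: [0.4593, 0.3082, 0.1702]
tool_rot: [-3.136, 0.001, -0.104]
contact_force: [-0.2, -0.0, -0.4]
opening: 0.0558
{'time': 28.1, 'eef_pos': [0.4593, 0.3082, 0.1702], 'tool_rot': [-3.1364, 0.0007, -0.1041], 'contact_force': [-0.2152, -0.0092, -0.4329], 'opening': 0.0558}
```

View pics/g0.png

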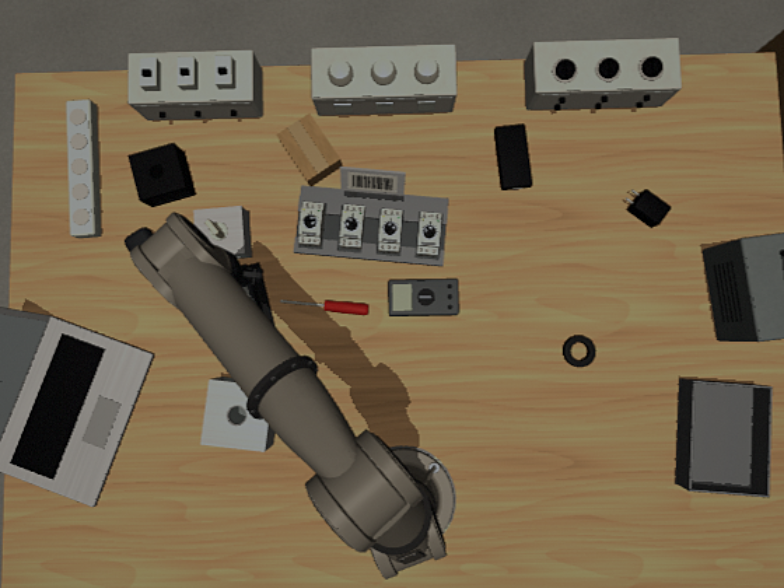

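View pics/g1.png

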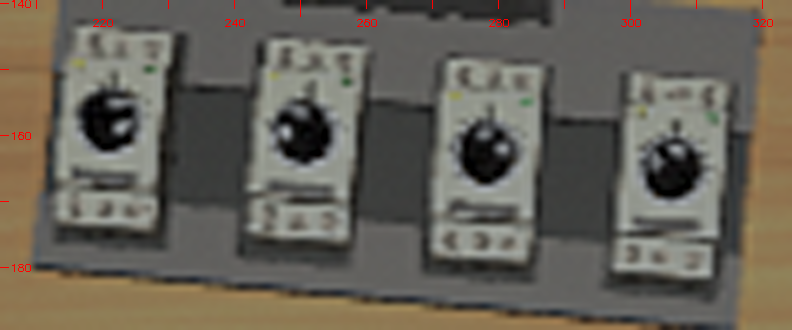

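View pics/g2.png

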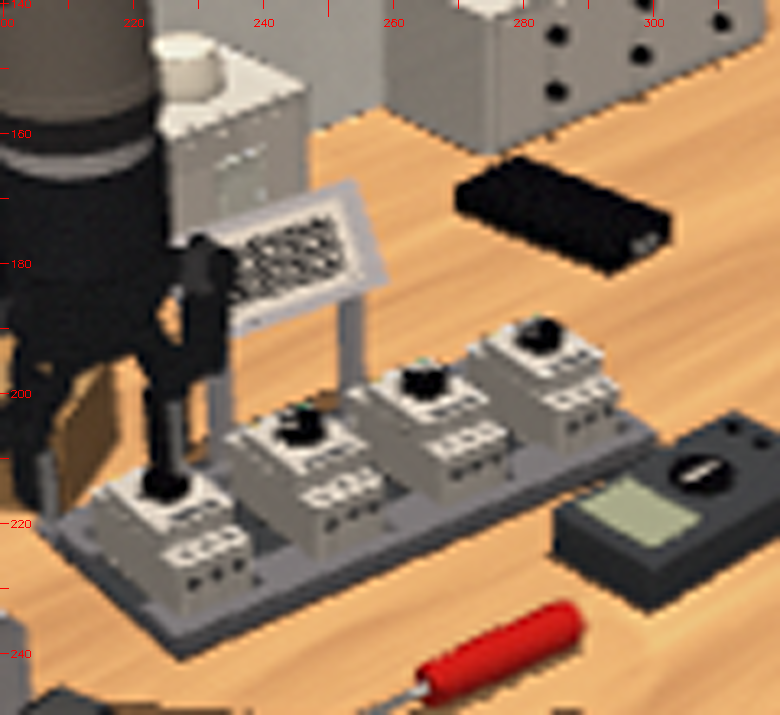

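```bash
cat >> h.py <<'E'
def rect(im,n,c,yaw,z,half=.025,k=8):
    # rectified patch: up = +x of relay, left = +y ; k px per mm
    N=int(half*2000*k); g=(np.arange(N)+.5)/k/1000-half
    X=np.zeros((N,N,3)); lx=-g[:,None]; ly=-g[None,:]
    co,s=np.cos(yaw),np.sin(yaw)
    X[...,0]=c[0]+co*lx-s*ly; X[...,1]=c[1]+s*lx+co*ly; X[...,2]=z
    q=pr(n,X.reshape(-1,3)).reshape(N,N,2).astype(np.float32)
    return cv2.remap(im,q[...,0],q[...,1],cv2.INTER_CUBIC)
E
python3 - <<'E'
from h import *
T=cv2.imread("pics/top6.png")[:,:,::-1].copy();S=cv2.imread("pics/side6.png")[:,:,::-1].copy();T0=cv2.imread("pics/top0.png")[:,:,::-1].copy()
rows=[]
a=[rect(T,"top",BAY[b],TRC[2],.068,k=4) for b in(1,2,3,4)]
b=[rect(T0,"top",RL[x],RL[x][2],.064,k=4) for x in "BCAD"]
c=[rect(S,"side",BAY[b],TRC[2],.068,k=4) for b in(1,2,3,4)]
M=np.vstack([np.hstack(x) for x in(a,b,c)]); 
M=cv2.convertScaleAbs(M,alpha=1.6)
for i in range(4):
    for j in range(3): cv2.drawMarker(M,(i*200+100,j*200+100),(255,0,0),0,6,1); cv2.circle(M,(i*200+100,j*200+100),52,(255,0,0),1)
cv2.imwrite("pics/h1.png",M[...,::-1])
E
```

```text
(no output)
```

View pics/h1.png

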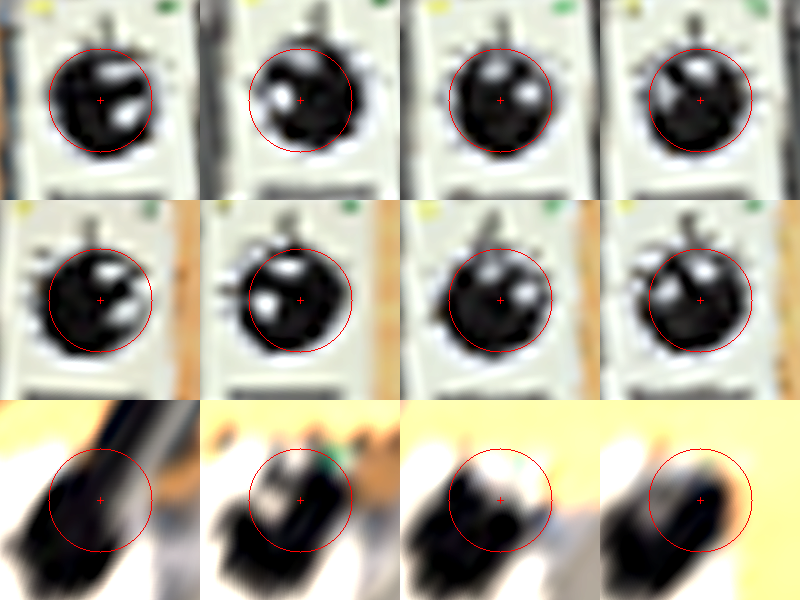

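```bash
cat >> h.py <<'E'
def dialang(im,n,c,yaw,z,guess=None,verbose=True):
    P=cv2.cvtColor(rect(im,n,c,yaw,z,k=8),cv2.COLOR_RGB2GRAY).astype(float); N=len(P)
    th=np.linspace(-np.pi,np.pi,721)[:-1]; out=[]
    rr=np.arange(4,11.1,.5)
    for dx in(-1,0,1):
        for dy in(-1,0,1):
            X=N/2-.5-8*(dy+rr[:,None]*np.sin(th)); Y=N/2-.5-8*(dx+rr[:,None]*np.cos(th))
            I=cv2.remap(P.astype(np.float32),X.astype(np.float32),Y.astype(np.float32),cv2.INTER_LINEAR)
            # white weighted circular mean
            wt=np.clip(I-I.min()-25,0,None)[:].sum(0)
            cm=np.angle((wt*np.exp(1j*th)).sum())
            best=[]
            for k in range(720):
                if abs((th[k]-cm+np.pi)%(2*np.pi)-np.pi)>.6: continue
                d=I[:,(k+np.arange(1,160))%720]-I[:,(k-np.arange(1,160))%720]
                best.append(((d**2).mean(),th[k]))
            b=min(best); out.append((b[0],b[1],cm,dx,dy))
    out=np.array(out); 
    c0=out[4]; m=out[out[:,0].argmin()]
    if verbose: print("centre: sym %.2f cm %.2f cost %.0f | best sym %.2f cm %.2f cost %.0f d(%d,%d)"%(c0[1],c0[2],c0[0],m[1],m[2],m[0],m[3],m[4]))
    return m
E
python3 - <<'E'
from h import *
T=cv2.imread("pics/top6.png")[:,:,::-1].copy();T0=cv2.imread("pics/top0.png")[:,:,::-1].copy()
for b,x in zip((1,2,3,4),"BCAD"):
    print(x,"bay",b); dialang(T,"top",BAY[b],TRC[2],.068); dialang(T0,"top",RL[x],RL[x][2],.064)
E
```

```text
B bay 1
centre: sym -1.24 cm -1.41 cost 399 | best sym -1.27 cm -1.38 cost 262 d(0,1)
centre: sym -1.16 cm -1.36 cost 767 | best sym -1.21 cm -1.32 cost 386 d(0,1)
C bay 2
centre: sym 1.53 cm 1.37 cost 1544 | best sym 1.76 cm 1.38 cost 613 d(1,1)
centre: sym 1.03 cm 1.05 cost 369 | best sym 1.07 cm 0.90 cost 316 d(0,-1)
A bay 3
centre: sym -0.60 cm -0.65 cost 258 | best sym -0.62 cm -0.52 cost 200 d(-1,1)
centre: sym -0.50 cm -0.64 cost 504 | best sym -0.58 cm -0.61 cost 209 d(0,1)
D bay 4
centre: sym 0.71 cm 0.39 cost 977 | best sym 0.56 cm 0.50 cost 404 d(-1,1)
centre: sym 0.59 cm 0.35 cost 734 | best sym 0.53 cm 0.36 cost 250 d(-1,0)
```

```bash
python3 - <<'E'
from h import *
T=cv2.imread("pics/top6.png")[:,:,::-1].copy();T0=cv2.imread("pics/top0.png")[:,:,::-1].copy()
c=place(np.array([[0,-.002,0]]),BAY[2][0],BAY[2][1],TRC[2])[0]; dialang(T,"top",c,TRC[2],.068)
sc=(.5673,.370)
print("proj",pr("top",[(*sc,.133),(*sc,.079)]),pr("side",[(*sc,.133),(*sc,.079)]))
print(w("top",[(151,162.5)],.133),w("side",[(178,221.3)],.133))
S0=cv2.imread("pics/side0.png")[:,:,::-1].copy()
# hypotheses of paddle
g=grey(T0)
for nm,vs in (("top",("top",)),("side",("side",))):
    o,f=fit({n:{"top":grey(T0),"side":grey(S0)}[n] for n in vs},[box(-50,50,-50,50,0,75)],(.567,.37,.066)); print("stand",nm,o,f)
for yaw in(.675,):
    TT,SS=T0.copy(),S0.copy()
    P=[cyl(19,75,79),box(-18,18,-6,6,79,133),box(-18,18,-6,6,133,133),box(-50,50,-50,50,75,75)]
    for im,n in((TT,"top"),(SS,"side")):
        draw(im,n,P[:3],(*sc,yaw,0)); draw(im,n,P[3:],(*sc,.066,0))
    crop(TT,130,140,190,190,10,"i1.png");crop(SS,150,210,210,275,9,"i2.png")
E
```

```text
centre: sym 1.54 cm 1.26 cost 1128 | best sym 1.70 cm 1.28 cost 705 d(1,1)
proj [[149.87563505 161.38525193]
 [155.11702269 164.46610538]] [[177.71705262 220.30462827]
 [179.92692655 234.82137984]]
[[0.56408618 0.36686401 0.133     ]] [[0.5622096  0.37227401 0.133     ]]
stand top [0.56712044 0.36995392 0.06847506] 0.03606295664091318
stand side [0.56629475 0.37002295 0.0473909 ] 0.10161271651783113
```

View pics/i1.png

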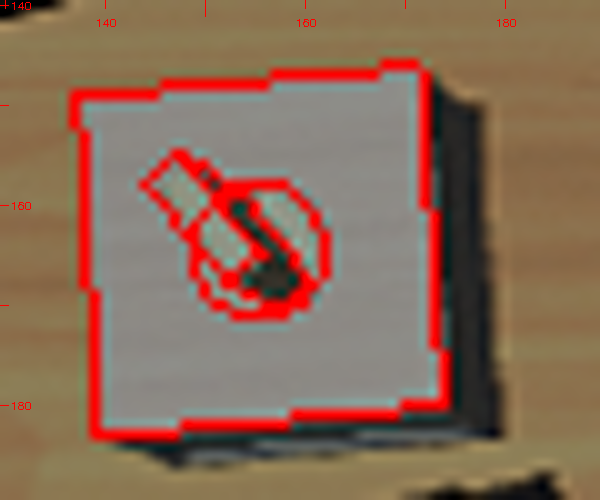

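View pics/i2.png

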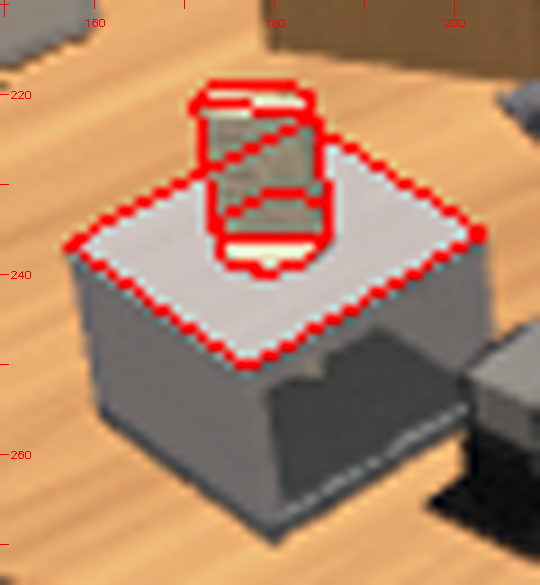

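```bash
python3 -c "
from h import *
print(r.read_state()['q']); plan((.566,.369,.17),.675)"
```

```text
[-0.3335257   0.38176136 -0.37059543  1.59415975  0.1461562   1.19338907
 -2.41670372]
rows~4.2 turn [0.0001, 0.0, -0.1253] shift [0.6428, -0.5226, -0.0031] calls 1
```

```bash
python3 -m crank '[[0,0,-0.1253,0.643,-0.523,0,0.65],[0,0,-0.1253,0.643,-0.523,0,0.65],[0,0,-0.1253,0.643,-0.523,0,0.65],[0,0,-0.1253,0.643,-0.523,0,0.65],[0,0,-0.1253,0.643,-0.523,0,0.65],[0,0,-0.1253,0.643,-0.523,0,0.65],[0,0,-0.1253,0.643,-0.523,0,0.65],[0,0,-0.1253,0.643,-0.523,0,0.65]]'; python3 -c "
from h import *
s=st();print(s); plan((.566,.369,.087),.675)"
```

```text
time: 29.2
eef_pos: [0.5663, 0.3684, 0.1699]
tool_rot: [3.141, -0.0, 0.673]
contact_force: [0.1, 0.2, 0.3]
opening: 0.0555
{'time': 29.2, 'eef_pos': [0.5663, 0.3684, 0.1699], 'tool_rot': [3.1411, -0.0002, 0.6728], 'contact_force': [0.101, 0.1743, 0.3486], 'opening': 0.0555}
rows~1.3 turn [0.0001, -0.0, -0.0004] shift [0.0008, -0.0047, 0.5528] calls 1
```

```bash
python3 -m crank '[[0,0,0,0,-0.003,0.2,0.65],[0,0,0,0,-0.003,0.4,0.65],[0,0,0,0,-0.003,0.55,0.65],[0,0,0,0,-0.003,0.55,0.65],[0,0,0,0,-0.003,0.55,0.65]]'; python3 -c "
from h import *
s=st();print(s); plan((.566,.369,.087),.675)
T=r.get_image('top');S=r.get_image('side');cv2.imwrite('pics/top7.png',T[...,::-1]);cv2.imwrite('pics/side7.png',S[...,::-1])
crop(S,140,170,220,280,7,'f2.png')"
```

```text
time: 29.82
eef_pos: [0.5666, 0.3695, 0.0884]
tool_rot: [3.142, -0.002, 0.673]
contact_force: [-0.2, -0.5, 0.2]
opening: 0.0555
{'time': 29.825, 'eef_pos': [0.5666, 0.3695, 0.0884], 'tool_rot': [3.1416, -0.0019, 0.6733], 'contact_force': [-0.2103, -0.482, 0.2164], 'opening': 0.0555}
rows~0.0 turn [0.0, -0.0003, -0.0003] shift [-0.0052, 0.0003, 0.009] calls 1
```

View pics/f2.png

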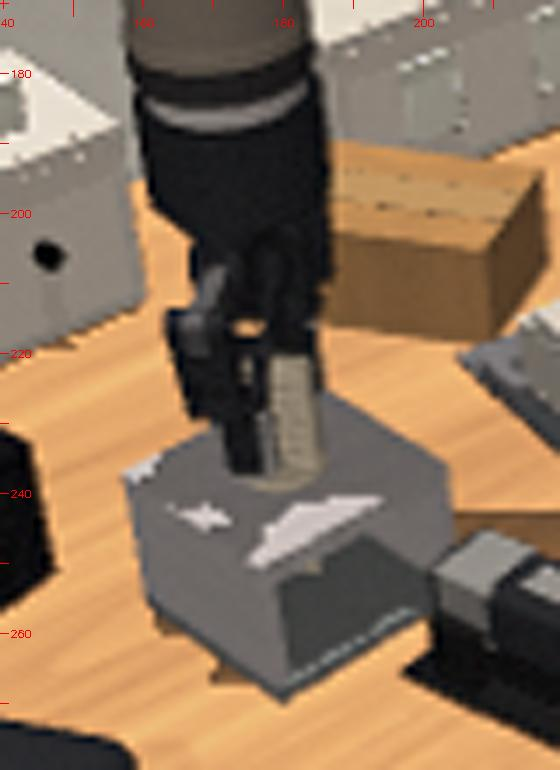

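```bash
python3 -c "
from h import *
s=r.read_state(); R=Rn.from_euler('xyz',s['tool_rot']); p=np.array(s['eef_pos'])
print(pr('side',[p,p-[0,0,-.019],p+R.apply([0,.033,0]),p+R.apply([0,-.033,0]),(.5663,.37,.0884)]))"
```

```text
[[179.66246454 232.21369022]
 [178.89099216 227.13970593]
 [183.11436061 226.01429524]
 [176.05140398 238.70012198]
 [179.73101046 232.48285522]]
```

```bash
python3 -m crank '[[0,0,0,-0.003,0,0.005,0],[0,0,0,-0.003,0,0.005,0],[0,0,0,-0.003,0,0.005,0],[0,0,0,-0.003,0,0.005,0],[0,0,0,-0.003,0,0.005,0],[0,0,0,-0.003,0,0.005,0]]';python3 -m crank '[[0,0,0,0,0,-0.3,0],[0,0,0,0,0,-0.7,0],[0,0,0,0,0,-0.9,0],[0,0,0,0,0,-0.9,0],[0,0,0,0,0,-0.9,0]]'; python3 -c "
from h import *
s=st();print(s)
T=r.get_image('top');S=r.get_image('side');cv2.imwrite('pics/top8.png',T[...,::-1]);cv2.imwrite('pics/side8.png',S[...,::-1])
crop(S,130,130,210,240,7,'f2.png')"
```

```text
time: 30.68
eef_pos: [0.5659, 0.3688, 0.0868]
tool_rot: [3.141, -0.001, 0.673]
contact_force: [-0.6, -0.4, 2.2]
opening: 0.011
time: 31.3
eef_pos: [0.565, 0.3679, 0.2193]
tool_rot: [3.141, 0.003, 0.674]
contact_force: [0.2, 0.3, -1.4]
opening: 0.0114
{'time': 31.3, 'eef_pos': [0.565, 0.3679, 0.2193], 'tool_rot': [3.1414, 0.0035, 0.6738], 'contact_force': [0.1745, 0.2935, -1.3529], 'opening': 0.0114}
```

View pics/f2.png

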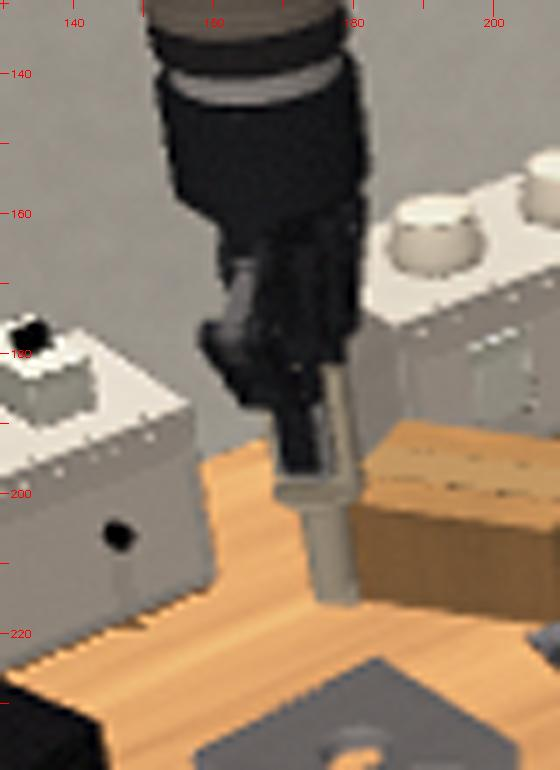

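```bash
cat >> h.py <<'E'
def toolparts(h=.012):
    # in TCP-centred tool frame with z up; collar underside at z=-h
    o=-h*1000
    return [box(-18,18,-6,6,o+4,o+58),cyl(19,o,o+4),cyl(10,o-45,o),box(-10,10,-1.2,1.2,o-57,o-45)]
def tooldraw(im,n,s,h=.012,dx=0,dy=0,col=(255,0,0)):
    for P in toolparts(h):
        yaw=s["tool_rot"][2]; draw(im,n,[P+[dx,dy,0]],(s["eef_pos"][0],s["eef_pos"][1],yaw,s["eef_pos"][2]),col)
E
python3 -c "
from h import *
s=r.read_state()
S=cv2.imread('pics/side8.png')[...,::-1].copy();T=cv2.imread('pics/top8.png')[...,::-1].copy()
tooldraw(S,'side',s);tooldraw(T,'top',s)
crop(S,150,170,200,230,10,'f2.png');crop(T,120,130,180,190,10,'f1.png')
"
```

```text
(no output)
```

View pics/f2.png

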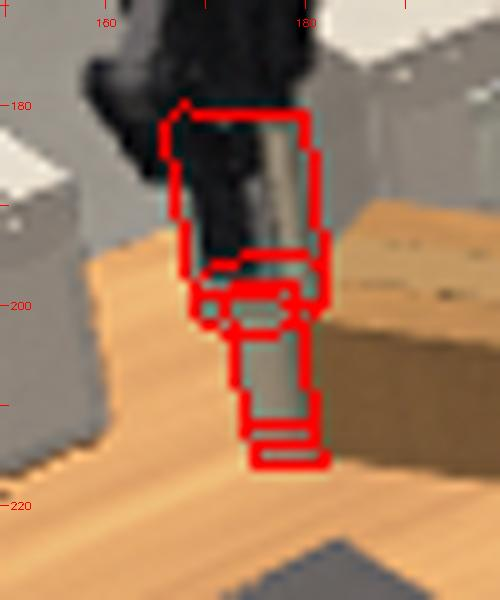

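View pics/f1.png

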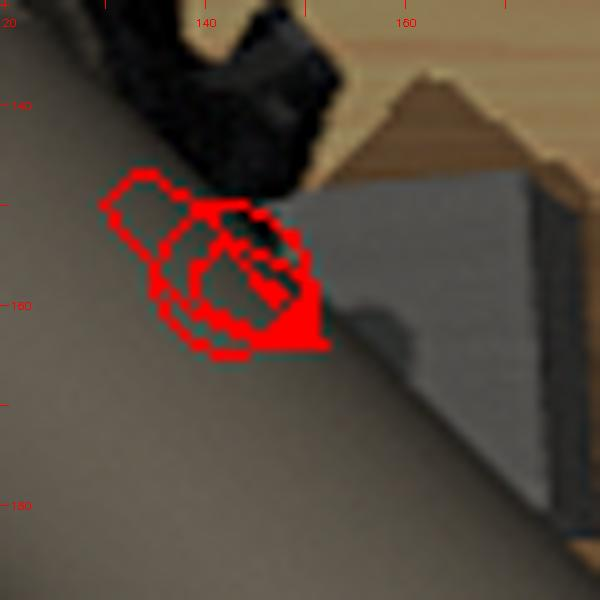

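```bash
cat >> h.py <<'E'
def dialpos(im,n,c,z0=.004,lo=45,hi=110,verbose=False):
    g=cv2.cvtColor(im,cv2.COLOR_RGB2GRAY).astype(np.float32); 
    m=np.clip((hi-g)/(hi-lo),0,1)
    P=[cyl(13,54,64)]
    # fill holes: anything inside the middle of expected disc counts as dark -> ignore by weights
    q=pr(n,place(P[0],c[0],c[1],0,z0)); a=np.floor(q.min(0)).astype(int)-3; b=np.ceil(q.max(0)).astype(int)+4
    win=(*a,*b); M=m[a[1]:b[1],a[0]:b[0]]
    wt=np.ones_like(M); inner=sil(n,[cyl(10,58,64)],(c[0],c[1],0,z0),win); wt[inner>.3]=0
    def cost(v): return (wt*(sil(n,P,(v[0],v[1],0,z0),win)-M)**2).mean()
    s=np.array(c[:2])+np.array([[0,0],[.003,0],[0,.003]])
    o=minimize(cost,s[0],method="Nelder-Mead",options=dict(initial_simplex=s,xatol=1e-5,fatol=1e-8)); return o.x,o.fun
E
python3 - <<'E'
from h import *
T=cv2.imread("pics/top6.png")[:,:,::-1].copy();S=cv2.imread("pics/side8.png")[:,:,::-1].copy()
for b in(1,2,3,4):
    for im,n in((T,"top"),(S,"side")):
        for lo,hi in((45,110),(30,90),(60,130)):
            o,f=dialpos(im,n,BAY[b],lo=lo,hi=hi); print(b,n,np.round((o-BAY[b][:2])*1000,1),round(f,4),end=" ; ")
    print()
E
```

```text
1 top [ 0.  -0.2] 0.0726 ; 1 top [ 0.  -0.3] 0.0529 ; 1 top [ 0.3 -0.5] 0.1011 ; 1 side [0.4 0.5] 0.0312 ; 1 side [0.6 0.8] 0.0202 ; 1 side [-0.4  2. ] 0.0683 ; 
2 top [ 2.  -2.4] 0.1088 ; 2 top [ 1.7 -2.2] 0.0637 ; 2 top [ 2.2 -2.8] 0.1547 ; 2 side [ 0.6 -1.1] 0.0257 ; 2 side [ 0.7 -2.2] 0.027 ; 2 side [ 0.7 -1.1] 0.056 ; 
3 top [-0.1 -0.6] 0.0629 ; 3 top [-0.2 -0.6] 0.0451 ; 3 top [ 0.3 -0.5] 0.0892 ; 3 side [-0.9  1. ] 0.0095 ; 3 side [-0.4  0.5] 0.0139 ; 3 side [-1.5  1.6] 0.0218 ; 
4 top [0.3 1.1] 0.0768 ; 4 top [0.2 1.3] 0.0503 ; 4 top [0.5 1.4] 0.1094 ; 4 side [0.1 4.1] 0.0174 ; 4 side [-1.   1.3] 0.0188 ; 4 side [-0.8  3.6] 0.0241 ;
```

```bash
python3 -m crank '[[0,0,-0.034,-0.4,0.3,0,0],[0,0,-0.034,-0.5,0.6,0,0],[0,0,-0.034,-0.5,0.8,0,0],[0,0,-0.034,-0.5,0.8,0,0],[0,0,-0.034,-0.5,0.8,0,0]]'; python3 -c "
from h import *
s=st();print(s); plan((.5768,.0962,.165),.887)"
```

```text
time: 32.02
eef_pos: [0.5807, 0.2291, 0.2202]
tool_rot: [-3.139, 0.001, 0.888]
contact_force: [-0.1, 0.3, -0.2]
opening: 0.0115
{'time': 32.025, 'eef_pos': [0.5807, 0.2291, 0.2202], 'tool_rot': [-3.1389, 0.0013, 0.8885], 'contact_force': [-0.0717, 0.2547, -0.2284], 'opening': 0.0115}
rows~2.3 turn [-0.0004, 0.0002, 0.0002] shift [-0.7036, 0.5397, 0.3674] calls 1
```

```bash
python3 -m crank '[[0,0,0,-0.35,0.27,0,0],[0,0,0,-0.7,0.54,0.1,0],[0,0,0,-0.7,0.54,0.37,0],[0,0,0,-0.7,0.54,0.37,0],[0,0,0,-0.7,0.54,0.37,0],[0,0,0,-0.7,0.54,0.37,0],[0,0,0,-0.7,0.54,0.37,0]]'; python3 -c "
from h import *
s=st();print(s); plan((.5768,.0962,.145),.887)"
```

```text
time: 32.9
eef_pos: [0.5791, 0.0972, 0.1673]
tool_rot: [3.14, -0.002, 0.889]
contact_force: [-0.2, 0.4, -0.4]
opening: 0.0114
{'time': 32.9, 'eef_pos': [0.5791, 0.0972, 0.1673], 'tool_rot': [3.1403, -0.0023, 0.8893], 'contact_force': [-0.1796, 0.4411, -0.3876], 'opening': 0.0114}
rows~0.4 turn [0.0002, -0.0004, 0.0004] shift [-0.0151, -0.0076, 0.1485] calls 1
```

```bash
python3 -m crank '[[0,0,0,-0.014,-0.007,0.05,0],[0,0,0,-0.014,-0.007,0.145,0],[0,0,0,-0.014,-0.007,0.145,0],[0,0,0,-0.014,-0.007,0.145,0],[0,0,0,-0.014,-0.007,0.145,0]]'; python3 -c "
from h import *
s=st();print(s); plan((.5768,.0962,.145),.887)
T=r.get_image('top');S=r.get_image('side');cv2.imwrite('pics/top9.png',T[...,::-1]);cv2.imwrite('pics/side9.png',S[...,::-1])
crop(S,220,170,280,230,10,'f2.png')
S=S.copy();tooldraw(S,'side',r.read_state())
draw(S,'side',[cyl(13,54,64),cyl(13,64,64)],(.5768,.0962,0,.004),(0,255,0))
crop(S,220,170,280,230,10,'f3.png')"
```

```text
time: 33.52
eef_pos: [0.5766, 0.0947, 0.1444]
tool_rot: [3.141, -0.001, 0.887]
contact_force: [-0.2, -0.6, -0.8]
opening: 0.0114
{'time': 33.525, 'eef_pos': [0.5766, 0.0947, 0.1444], 'tool_rot': [3.1412, -0.0006, 0.8871], 'contact_force': [-0.2491, -0.6361, -0.7706], 'opening': 0.0114}
rows~0.0 turn [0.0001, -0.0001, 0.0] shift [0.009, -0.0052, -0.0037] calls 1
```

View pics/f2.png

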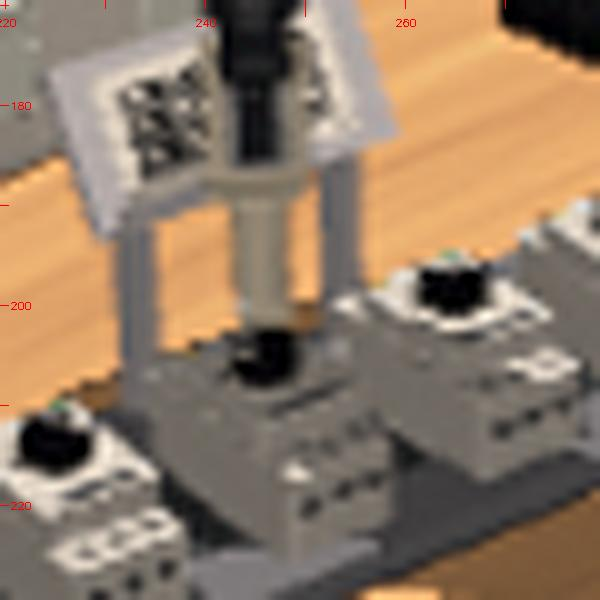

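View pics/f3.png

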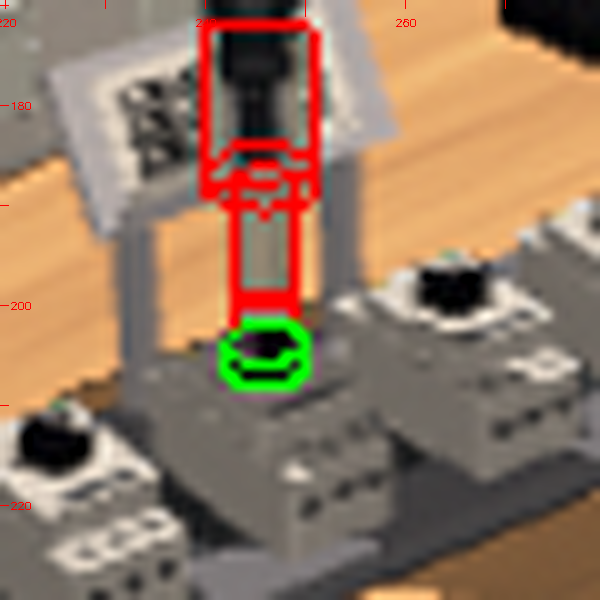

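```bash
python3 -m crank '[[0,0,0,0.009,-0.005,0,0],[0,0,0,0.009,-0.005,0,0],[0,0,0,0.009,-0.005,0.04,0],[0,0,0,0.009,-0.005,0.06,0],[0,0,0,0.009,-0.005,0.08,0],[0,0,0,0.009,-0.005,0.09,0],[0,0,0,0.009,-0.005,0.09,0]]'; python3 -c "
from h import *
s=st();print(s); plan((.5768,.0962,.1305),.887);print(r.read_state()['moment'])"
```

```text
time: 34.5
eef_pos: [0.5765, 0.096, 0.1305]
tool_rot: [-3.141, 0.0, 0.887]
contact_force: [-0.2, 0.3, -1.6]
opening: 0.0114
{'time': 34.5, 'eef_pos': [0.5765, 0.096, 0.1305], 'tool_rot': [-3.1414, 0.0002, 0.8872], 'contact_force': [-0.2023, 0.2997, -1.5752], 'opening': 0.0114}
rows~0.0 turn [-0.0, 0.0, 0.0] shift [0.0022, 0.0011, 0.0] calls 1
[-0.00754898  0.04965534  0.02389707]
```

```bash
python3 -m crank '[[0,0,0.025,0.002,0.001,0,0],[0,0,0.05,0.002,0.001,0,0],[0,0,0.075,0.002,0.001,0,0],[0,0,0.1,0.002,0.001,0,0],[0,0,0.125,0.002,0.001,0,0],[0,0,0.15,0.002,0.001,0,0],[0,0,0.172,0.002,0.001,0,0],[0,0,0.172,0.002,0.001,0,0],[0,0,0.172,0.002,0.001,0,0]]'; python3 -c "
from h import *
s=st();print(s); plan((.5768,.0962,.1305),-.1936);print(r.read_state()['moment'])
S=r.get_image('side');cv2.imwrite('pics/side10.png',S[...,::-1])
crop(S,220,170,280,230,10,'f2.png')"
```

```text
time: 35.62
eef_pos: [0.5771, 0.0959, 0.1307]
tool_rot: [3.141, -0.001, -0.192]
contact_force: [-0.2, -0.4, -0.7]
opening: 0.0112
{'time': 35.625, 'eef_pos': [0.5771, 0.0959, 0.1307], 'tool_rot': [3.1412, -0.0005, -0.1918], 'contact_force': [-0.1613, -0.3535, -0.6581], 'opening': 0.0112}
rows~0.0 turn [0.0001, -0.0001, 0.0003] shift [-0.0021, -0.0018, 0.0016] calls 1
[-0.21488783 -0.18317511 -0.00556025]
```

View pics/f2.png

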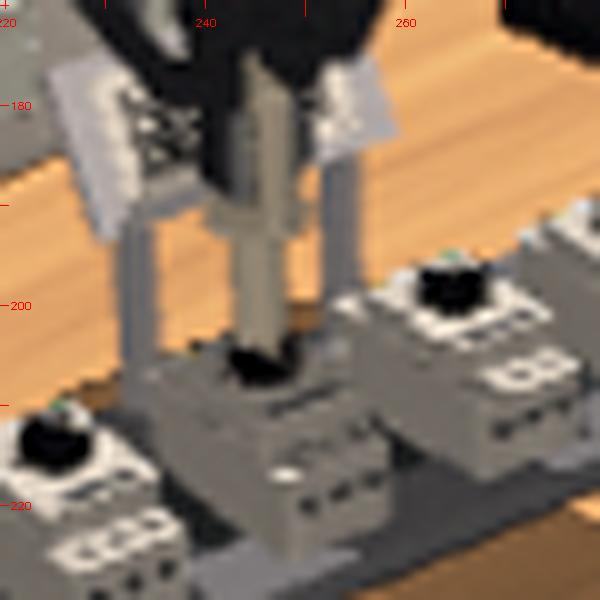

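```bash
python3 -m crank '[[0,0,0,0,0,-0.1,0],[0,0,0,0,0,-0.25,0],[0,0,0,0,0,-0.25,0],[0,0,-0.05,0,0.4,-0.25,0],[0,0,-0.08,0,0.8,-0.25,0],[0,0,-0.1,0,1,-0.25,0],[0,0,-0.1,0,1,-0.25,0],[0,0,-0.1,0,1,-0.25,0]]'; python3 -c "
from h import *
s=st();print(s); plan((.5566,-.0676,.145),.437)
T=r.get_image('top');cv2.imwrite('pics/top11.png',T[...,::-1])
crop(T,205,110,345,200,5.6,'f2.png')"
```

```text
time: 36.67
eef_pos: [0.5476, -0.0511, 0.1677]
tool_rot: [-3.141, 0.0, 0.433]
contact_force: [-0.2, 0.4, -1.4]
opening: 0.0109
{'time': 36.675, 'eef_pos': [0.5476, -0.0511, 0.1677], 'tool_rot': [-3.1405, 0.0004, 0.4332], 'contact_force': [-0.2304, 0.3818, -1.4112], 'opening': 0.0109}
rows~0.5 turn [-0.0002, 0.0001, -0.0006] shift [0.0087, 0.1252, 0.1515] calls 1
```

View pics/f2.png

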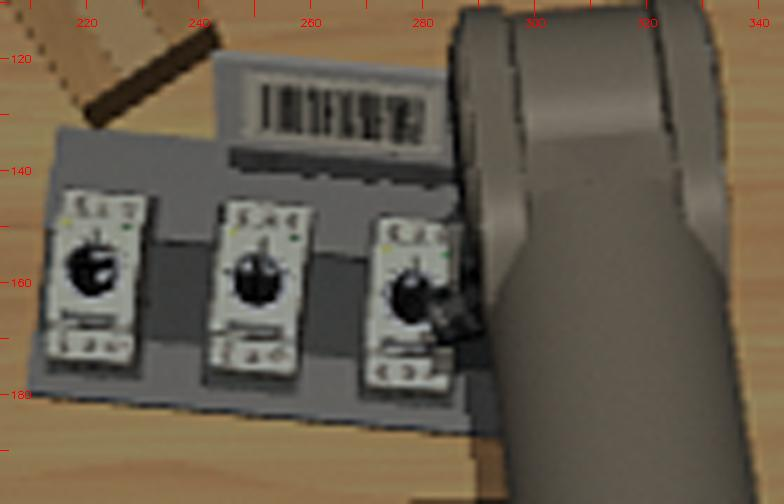

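```bash
python3 - <<'E'
from h import *
T=cv2.imread("pics/top11.png")[...,::-1].copy()
c=(.5768,.0962); o,f=dialpos(T,"top",c); print(o,f)
for cc in (c,o): dialang(T,"top",cc,TRC[2],.068)
a=[cv2.convertScaleAbs(rect(T,"top",cc,TRC[2],.068,k=7),alpha=1.6) for cc in (c,BAY[1])]
M=np.hstack(a); cv2.line(M,(175,0),(175,350),(255,0,0),1); cv2.imwrite("pics/h2.png",M[...,::-1])
E
python3 -m crank '[[0,0,0,0.009,0.125,0,0],[0,0,0,0.009,0.125,0.1,0],[0,0,0,0.009,0.125,0.15,0],[0,0,0,0.009,0.125,0.15,0],[0,0,0,0.009,0.125,0.15,0],[0,0,0,0.009,0.125,0.15,0]]'; python3 -c "
from h import *
s=st();print(s); plan((.5566,-.0676,.1305),.437)"
```

```text
[0.57771245 0.09509135] 0.07699585171754424
centre: sym -0.10 cm 0.18 cost 724 | best sym -0.04 cm 0.05 cost 359 d(-1,-1)
centre: sym -0.04 cm 0.04 cost 481 | best sym -0.04 cm 0.04 cost 428 d(-1,0)
time: 37.48
eef_pos: [0.5574, -0.0672, 0.1461]
tool_rot: [3.141, -0.001, 0.435]
contact_force: [0.0, -0.6, -0.9]
opening: 0.0116
{'time': 37.475, 'eef_pos': [0.5574, -0.0672, 0.1461], 'tool_rot': [3.1411, -0.0008, 0.4352], 'contact_force': [0.0465, -0.6222, -0.8823], 'opening': 0.0116}
rows~0.2 turn [0.0001, -0.0001, -0.0003] shift [-0.0061, 0.0, 0.1039] calls 1
```

View pics/h2.png

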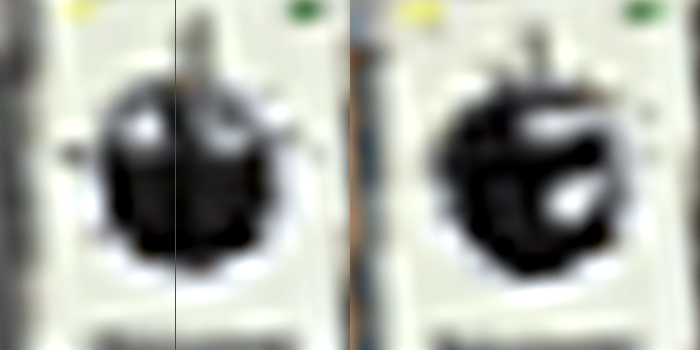

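```bash
python3 -m crank '[[0,0,0,-0.006,0,0.03,0],[0,0,0,-0.006,0,0.05,0],[0,0,0,-0.006,0,0.07,0],[0,0,0,-0.006,0,0.09,0],[0,0,0,-0.006,0,0.104,0],[0,0,0,-0.006,0,0.104,0],[0,0,0,-0.006,0,0.104,0]]'; python3 -c "
from h import *
s=st();print(s); plan((.5566,-.0676,.1305),.437);print(r.read_state()['moment'])
S=r.get_image('side');cv2.imwrite('pics/side12.png',S[...,::-1])
crop(S,250,150,310,220,8,'f2.png')"
```

```text
time: 38.35
eef_pos: [0.5563, -0.0678, 0.1301]
tool_rot: [-3.142, -0.0, 0.435]
contact_force: [-0.3, -0.6, -0.6]
opening: 0.0111
{'time': 38.35, 'eef_pos': [0.5563, -0.0678, 0.1301], 'tool_rot': [-3.1416, -0.0001, 0.4348], 'contact_force': [-0.3125, -0.6347, -0.5839], 'opening': 0.0111}
rows~0.0 turn [-0.0, -0.0, -0.0003] shift [0.002, -0.0002, -0.0027] calls 1
[ 0.07811788 -0.01261359  0.08410976]
```

View pics/f2.png

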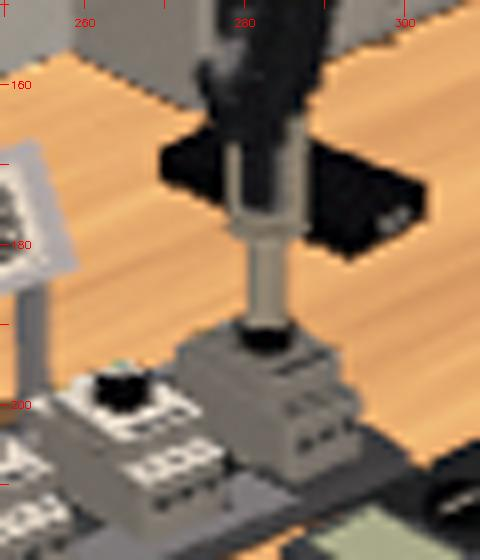

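```bash
python3 -m crank '[[0,0,0.025,0,0,0,0],[0,0,0.05,0,0,0,0],[0,0,0.075,0,0,0,0],[0,0,0.102,0,0,0,0],[0,0,0.102,0,0,0,0],[0,0,0.102,0,0,0,0]]'; python3 -c "
from h import *
s=st();print(s);print(r.read_state()['moment'])"
python3 -m crank '[[0,0,0,0,0,-0.1,0],[0,0,0,0,0,-0.25,0],[0,0,0,0,0,-0.25,0],[0,0,0.04,0,-0.3,-0.25,0],[0,0,0.08,0,-0.56,-0.25,0],[0,0,0.08,0,-0.56,-0.25,0],[0,0,0.08,0,-0.56,-0.25,0]]'; python3 -c "
from h import *
s=st();print(s); plan((.5657,.0141,.145),-.684)
T=r.get_image('top');cv2.imwrite('pics/top13.png',T[...,::-1])
crop(T,205,110,345,200,5.6,'f2.png')"
```

```text
time: 39.15
eef_pos: [0.5563, -0.0675, 0.1301]
tool_rot: [-3.141, 0.0, -0.203]
contact_force: [-0.0, 0.7, -1.0]
opening: 0.0113
{'time': 39.15, 'eef_pos': [0.5563, -0.0675, 0.1301], 'tool_rot': [-3.1414, 0.0001, -0.2035], 'contact_force': [-0.0499, 0.6564, -1.0308], 'opening': 0.0113}
[0.09111258 0.08061181 0.02058885]
time: 40.02
eef_pos: [0.5732, 0.0146, 0.167]
tool_rot: [3.14, 0.0, -0.706]
contact_force: [-0.2, -0.3, -1.5]
opening: 0.0115
{'time': 40.025, 'eef_pos': [0.5732, 0.0146, 0.167], 'tool_rot': [3.1405, 0.0002, -0.706], 'contact_force': [-0.16, -0.347, -1.5344], 'opening': 0.0115}
rows~0.4 turn [0.0002, 0.0, -0.0035] shift [-0.0359, 0.0347, 0.1468] calls 1
```

View pics/f2.png

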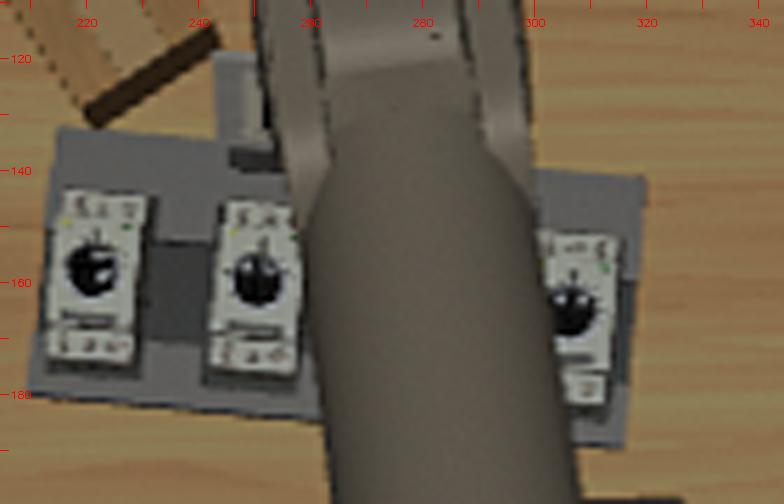

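```bash
python3 -m crank '[[0,0,-0.0035,-0.036,0.035,0,0],[0,0,-0.0035,-0.036,0.035,0.1,0],[0,0,-0.0035,-0.036,0.035,0.147,0],[0,0,-0.0035,-0.036,0.035,0.147,0],[0,0,-0.0035,-0.036,0.035,0.147,0],[0,0,-0.0035,-0.036,0.035,0.147,0]]'; python3 -c "
from h import *
s=st();print(s); plan((.5657,.0141,.1305),-.684)"
```

```text
time: 40.83
eef_pos: [0.5664, 0.014, 0.1458]
tool_rot: [-3.141, -0.001, -0.687]
contact_force: [0.0, 1.6, -0.4]
opening: 0.0112
{'time': 40.825, 'eef_pos': [0.5664, 0.014, 0.1458], 'tool_rot': [-3.141, -0.0006, -0.6867], 'contact_force': [0.013, 1.6466, -0.4329], 'opening': 0.0112}
rows~0.2 turn [-0.0001, -0.0001, -0.0004] shift [-0.0039, 0.0023, 0.1022] calls 1
```

```bash
python3 -m crank '[[0,0,0,-0.004,0.002,0.03,0],[0,0,0,-0.004,0.002,0.05,0],[0,0,0,-0.004,0.002,0.07,0],[0,0,0,-0.004,0.002,0.09,0],[0,0,0,-0.004,0.002,0.103,0],[0,0,0,-0.004,0.002,0.103,0],[0,0,0,-0.004,0.002,0.103,0]]'; python3 -c "
from h import *
s=st();print(s); plan((.5657,.0141,.1305),-.024);print(r.read_state()['moment'])
S=r.get_image('side');cv2.imwrite('pics/side14.png',S[...,::-1])
crop(S,230,150,310,220,8,'f2.png')"
```

```text
time: 41.7
eef_pos: [0.5654, 0.0141, 0.1301]
tool_rot: [-3.141, -0.0, -0.687]
contact_force: [0.7, 0.1, -0.8]
opening: 0.0117
{'time': 41.7, 'eef_pos': [0.5654, 0.0141, 0.1301], 'tool_rot': [-3.1414, -0.0002, -0.6868], 'contact_force': [0.6763, 0.1321, -0.7669], 'opening': 0.0117}
rows~3.5 turn [-0.0, -0.0, -0.1055] shift [0.0015, -0.0012, -0.0024] calls 1
[0.00367176 0.04941951 0.00542887]
```

View pics/f2.png

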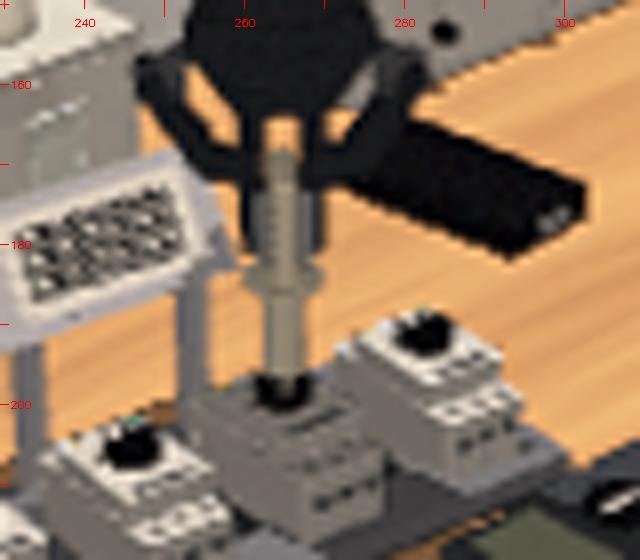

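```bash
python3 -m crank '[[0,0,-0.025,0,0,0,0],[0,0,-0.05,0,0,0,0],[0,0,-0.075,0,0,0,0],[0,0,-0.107,0,0,0,0],[0,0,-0.107,0,0,0,0],[0,0,-0.107,0,0,0,0]]'; python3 -c "
from h import *
s=st();print(s);print(r.read_state()['moment'])"
python3 -m crank '[[0,0,0,0,0,-0.1,0],[0,0,0,0,0,-0.25,0],[0,0,0,0,0,-0.25,0],[0,0,-0.03,0,-0.3,-0.25,0],[0,0,-0.06,0,-0.6,-0.25,0],[0,0,-0.09,0,-0.8,-0.25,0],[0,0,-0.12,0,-1,-0.25,0],[0,0,-0.14,0,-1,-0.25,0],[0,0,-0.14,0,-1,-0.25,0],[0,0,-0.14,0,-1,-0.25,0]]'; python3 -c "
from h import *
s=st();print(s); plan((.585,.1812,.165),1.808)
T=r.get_image('top');cv2.imwrite('pics/top15.png',T[...,::-1])
crop(T,205,110,345,200,5.6,'f2.png')"
```

```text
time: 42.5
eef_pos: [0.5655, 0.0143, 0.1302]
tool_rot: [-3.141, -0.001, -0.017]
contact_force: [-0.1, 0.9, 0.3]
opening: 0.0111
{'time': 42.5, 'eef_pos': [0.5655, 0.0143, 0.1302], 'tool_rot': [-3.1411, -0.0006, -0.0169], 'contact_force': [-0.1378, 0.9453, 0.3339], 'opening': 0.0111}
[ 0.20376359 -0.03725462 -0.01334801]
time: 43.75
eef_pos: [0.5675, 0.163, 0.1671]
tool_rot: [3.141, 0.001, 0.862]
contact_force: [0.3, -0.1, -1.0]
opening: 0.0115
{'time': 43.75, 'eef_pos': [0.5675, 0.163, 0.1671], 'tool_rot': [3.1413, 0.0012, 0.8617], 'contact_force': [0.2621, -0.1279, -1.0464], 'opening': 0.0115}
rows~5.1 turn [-0.0, 0.0002, -0.1506] shift [0.1683, 0.0093, 0.014] calls 1
```

View pics/f2.png

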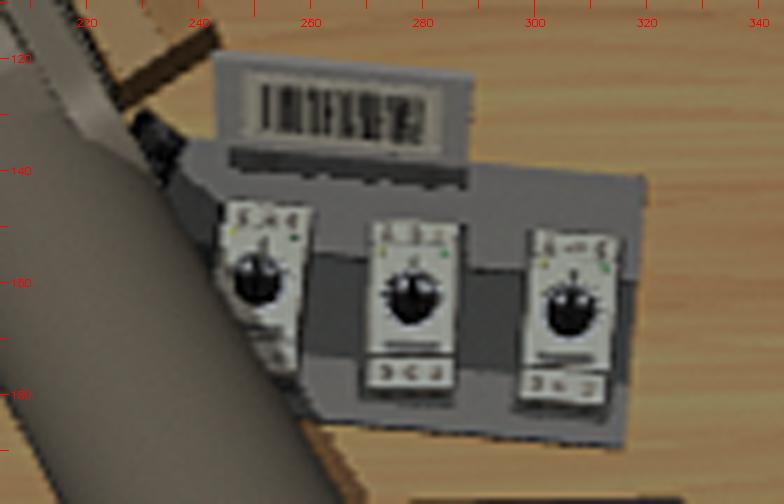

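```bash
python3 - <<'E'
from h import *
T=cv2.imread("pics/top15.png")[...,::-1].copy()
a=[]
for c in((.5772,.0957),BAY[3],(.5566,-.0676)):
    o,f=dialpos(T,"top",c); print(np.round(o-np.array(c[:2]),4),round(f,3)); dialang(T,"top",o,TRC[2],.068)
    p=cv2.convertScaleAbs(rect(T,"top",o,TRC[2],.066,k=5),alpha=1.6); a.append(p)
M=np.hstack(a); cv2.imwrite("pics/h3.png",M[...,::-1])
E
python3 -m crank '[[0,0,-0.03,0,0,0,0],[0,0,-0.06,0.1,0,0,0],[0,0,-0.09,0.168,0.009,0,0],[0,0,-0.12,0.168,0.009,0,0],[0,0,-0.15,0.168,0.009,0,0],[0,0,-0.1506,0.168,0.009,0,0],[0,0,-0.1506,0.168,0.009,0,0],[0,0,-0.1506,0.168,0.009,0.12,0],[0,0,-0.1506,0.168,0.009,0.12,0],[0,0,-0.1506,0.168,0.009,0.12,0]]'; python3 -c "
from h import *
s=st();print(s); plan((.585,.1812,.145),1.808);print(r.read_state()['q'][6])"
```

```text
[-0.      0.0001] 0.204
centre: sym -0.07 cm 0.11 cost 599 | best sym -0.01 cm 0.02 cost 457 d(-1,-1)
[ 0.     -0.0002] 0.052
centre: sym 0.00 cm -0.05 cost 550 | best sym 0.01 cm -0.04 cost 434 d(-1,0)
[ 0.0001 -0.0004] 0.065
centre: sym 0.05 cm 0.01 cost 160 | best sym 0.04 cm -0.00 cost 146 d(-1,0)
time: 45.05
eef_pos: [0.5846, 0.1822, 0.149]
tool_rot: [-3.141, 0.0, 1.811]
contact_force: [-0.2, -0.8, 0.1]
opening: 0.0111
{'time': 45.05, 'eef_pos': [0.5846, 0.1822, 0.149], 'tool_rot': [-3.1407, 0.0002, 1.8111], 'contact_force': [-0.1946, -0.8118, 0.1169], 'opening': 0.0111}
rows~0.1 turn [-0.0001, 0.0, 0.0005] shift [-0.0074, 0.0011, 0.0268] calls 1
-0.38429338337567004
```

View pics/h3.png

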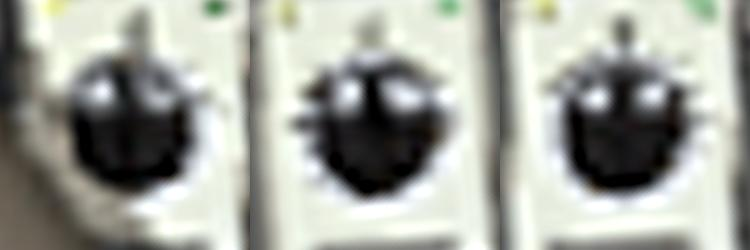

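```bash
python3 -m crank '[[0,0,0,-0.007,0.001,0.03,0],[0,0,0,-0.007,0.001,0.06,0],[0,0,0,-0.007,0.001,0.08,0],[0,0,0,-0.007,0.001,0.1,0],[0,0,0,-0.007,0.001,0.122,0],[0,0,0,-0.007,0.001,0.122,0],[0,0,0,-0.007,0.001,0.122,0]]'; python3 -c "
from h import *
s=st();print(s); plan((.585,.1812,.1305),1.808);print(r.read_state()['moment'])
S=r.get_image('side');cv2.imwrite('pics/side16.png',S[...,::-1])
crop(S,195,160,275,240,8,'f2.png')"
```

```text
time: 45.92
eef_pos: [0.585, 0.1813, 0.1311]
tool_rot: [-3.141, 0.0, 1.811]
contact_force: [0.2, -0.2, -0.8]
opening: 0.0109
{'time': 45.925, 'eef_pos': [0.585, 0.1813, 0.1311], 'tool_rot': [-3.1408, 0.0001, 1.8114], 'contact_force': [0.221, -0.2248, -0.8048], 'opening': 0.0109}
rows~0.0 turn [-0.0001, 0.0, 0.0005] shift [-0.0006, 0.0001, 0.0038] calls 1
[-0.02887126  0.20849632  0.05344929]
```

View pics/f2.png

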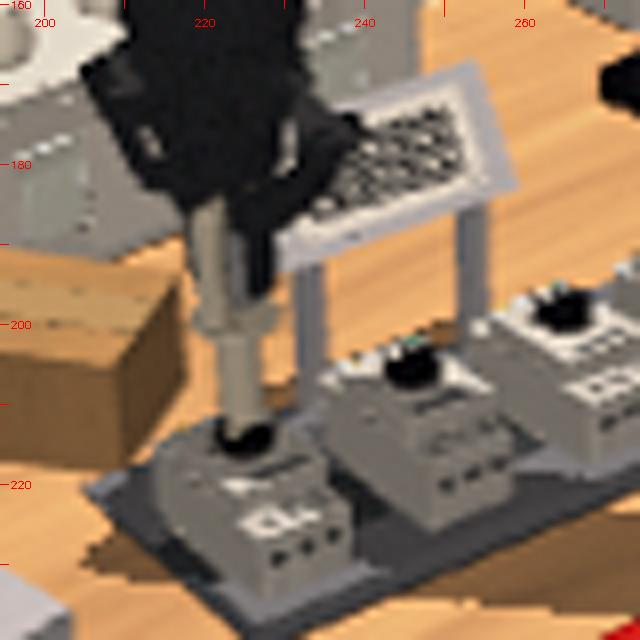

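```bash
python3 -m crank '[[0,0,-0.025,0,0,0,0],[0,0,-0.05,0,0,0,0],[0,0,-0.075,0,0,0,0],[0,0,-0.1,0,0,0,0],[0,0,-0.125,0,0,0,0],[0,0,-0.15,0,0,0,0],[0,0,-0.175,0,0,0,0],[0,0,-0.2,0,0,0,0],[0,0,-0.2128,0,0,0,0],[0,0,-0.2128,0,0,0,0]]';  python3 -m crank '[[0,0,0,0,0,0,0],[0,0,0,0,0,-0.1,0],[0,0,0,0,0,-0.25,0],[0,0,0,0,0,-0.4,0],[0,0,0,0,0,-0.5,0]]'; python3 -c "
from h import *
s=st();print(s);print(r.read_state()['q'][6]); plan((.566,.369,.2),.675)"
```

```text
time: 47.22
eef_pos: [0.5857, 0.1817, 0.1313]
tool_rot: [3.14, 0.001, -3.136]
contact_force: [0.5, 1.8, -1.2]
opening: 0.0113
time: 47.85
eef_pos: [0.5856, 0.1817, 0.2087]
tool_rot: [3.141, 0.002, -3.135]
contact_force: [-0.6, 0.5, -0.6]
opening: 0.0117
{'time': 47.85, 'eef_pos': [0.5856, 0.1817, 0.2087], 'tool_rot': [3.1411, 0.0023, -3.1351], 'contact_force': [-0.5522, 0.4792, -0.5921], 'opening': 0.0117}
0.8467219247439133
rows~13.2 turn [0.0005, 0.0001, 0.3936] shift [0.1229, 1.2492, 0.0581] calls 2
```

```bash
python3 -m crank '[[0,0,0,0.1,0.4,0.03,0],[0,0,0,0.1,0.8,0.03,0],[0,0,0,0.1,1,0.03,0],[0,0,0,0.1,1,0.03,0],[0,0,0,0.1,1,0.03,0]]'; python3 -c "
from h import *
s=st();print(s)
T=r.get_image('top');cv2.imwrite('pics/top17.png',T[...,::-1])
crop(T,130,110,330,200,3.9,'f2.png')
plan((.567,.3695,.2))"
```

```text
time: 48.48
eef_pos: [0.5698, 0.3301, 0.2019]
tool_rot: [-3.14, 0.001, -3.136]
contact_force: [0.0, 0.3, 0.3]
opening: 0.0116
{'time': 48.475, 'eef_pos': [0.5698, 0.3301, 0.2019], 'tool_rot': [-3.14, 0.0005, -3.136], 'contact_force': [0.0447, 0.3303, 0.3003], 'opening': 0.0116}
rows~0.6 turn [0.0, 0.0, 0.0] shift [0.02, 0.2676, 0.0114] calls 1
```

View pics/f2.png

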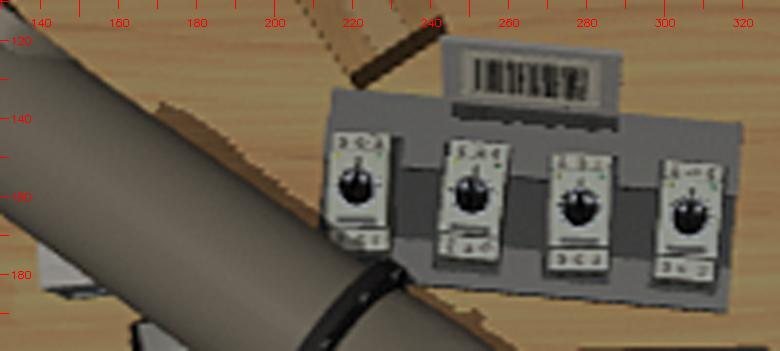

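```bash
cat >> h.py <<'E'
def relayfit(im,c,yaw0,n="top",z0=.004,lo=90,hi=130):
    g=cv2.cvtColor(im,cv2.COLOR_RGB2GRAY).astype(np.float32); m=np.clip((g-lo)/(hi-lo),0,1)
    P=[box(-29,29,-22.5,22.5,54,54),box(-45,-29,-22.5,22.5,40,40),box(29,45,-22.5,22.5,40,40)]
    q=np.vstack([pr(n,place(p,c[0],c[1],yaw0,z0)) for p in P]); a=np.floor(q.min(0)).astype(int)-3; b=np.ceil(q.max(0)).astype(int)+4
    win=(*a,*b); M=m[a[1]:b[1],a[0]:b[0]]; wt=1-sil(n,[box(-40,40,-17,17,44,54)],(c[0],c[1],yaw0,z0),win)
    cost=lambda v:(wt*(sil(n,P,(v[0],v[1],v[2],z0),win)-M)**2).mean()
    s=np.array([c[0],c[1],yaw0])+np.array([[0,0,0],[.003,0,0],[0,.003,0],[0,0,.08]])
    for _ in range(2):
        o=minimize(cost,s[0],method="Nelder-Mead",options=dict(initial_simplex=s,xatol=1e-5,fatol=1e-8)); s=o.x+np.array([[0,0,0],[.002,0,0],[0,.002,0],[0,0,-.05]])
    return o.x,o.fun
E
python3 - <<'E'
from h import *
T=cv2.imread("pics/top17.png")[...,::-1].copy()
a=[]
for b in(1,2,3,4):
    for lo,hi in((90,130),(80,110),(100,150)):
        o,f=relayfit(T,BAY[b],TRC[2],lo=lo,hi=hi); print(b,np.round((o[:2]-BAY[b][:2])*1000,1),"yaw %.3f"%o[2],round(f,4))
        if lo==90: oo=o
    dialang(T,"top",oo[:2],oo[2],.068)
    p=cv2.convertScaleAbs(rect(T,"top",oo[:2],oo[2],.068,half=.02,k=5),alpha=1.6); cv2.line(p,(100,0),(100,45),(255,0,0),1); a.append(p)
cv2.imwrite("pics/h3.png",np.hstack(a)[...,::-1])
E
```

```text
1 [ 1.8 -0.1] yaw -0.041 0.0636
1 [1.9 0.1] yaw -0.032 0.1198
1 [ 1.9 -0.3] yaw -0.055 0.0456
centre: sym -0.06 cm -0.00 cost 350 | best sym -0.05 cm -0.01 cost 298 d(-1,0)
2 [ 1.8 -3.3] yaw -0.127 0.0187
2 [ 2.  -3.2] yaw -0.127 0.0547
2 [ 2.1 -3.7] yaw -0.121 0.0286
centre: sym 0.00 cm -0.01 cost 680 | best sym -0.06 cm 0.11 cost 462 d(-1,1)
3 [ 0.2 -0.3] yaw -0.054 0.0225
3 [1.2 0.1] yaw -0.033 0.0603
3 [-0.2  0.1] yaw -0.040 0.0312
centre: sym -0.04 cm -0.12 cost 582 | best sym -0.04 cm -0.11 cost 472 d(-1,0)
4 [0.1 0.7] yaw -0.119 0.0508
4 [0.7 1.1] yaw -0.114 0.1079
4 [0.6 0.6] yaw -0.117 0.0373
centre: sym 0.08 cm -0.01 cost 213 | best sym 0.07 cm -0.02 cost 194 d(-1,0)
```

View pics/h3.png

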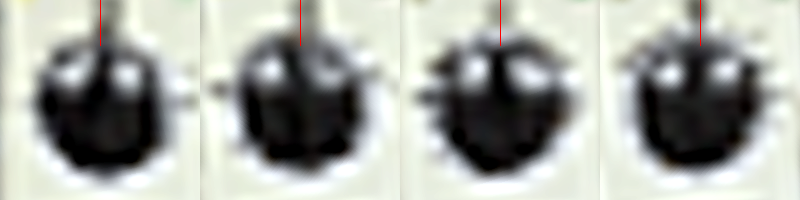

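```bash
python3 -m crank '[[0,0,0,0.023,0.268,0,0],[0,0,0,0.023,0.268,0.1,0],[0,0,0,0.023,0.268,0.25,0],[0,0,0,0.023,0.268,0.25,0],[0,0,0,0.023,0.268,0.25,0],[0,0,0,0.023,0.268,0.25,0]]'; python3 -c "
from h import *
s=st();print(s)
T=r.get_image('top');S=r.get_image('side');cv2.imwrite('pics/side18.png',S[...,::-1])
crop(S,140,170,220,270,7,'f2.png')
plan((.5665,.3695,.14))"
```

```text
time: 49.28
eef_pos: [0.5662, 0.3714, 0.1655]
tool_rot: [3.14, 0.001, -3.136]
contact_force: [-0.3, -0.4, -0.3]
opening: 0.011
{'time': 49.275, 'eef_pos': [0.5662, 0.3714, 0.1655], 'tool_rot': [3.1404, 0.0015, -3.1357], 'contact_force': [-0.3455, -0.3846, -0.2815], 'opening': 0.011}
rows~0.4 turn [0.0, 0.0, 0.0] shift [-0.0041, -0.0143, 0.1683] calls 1
```

View pics/f2.png

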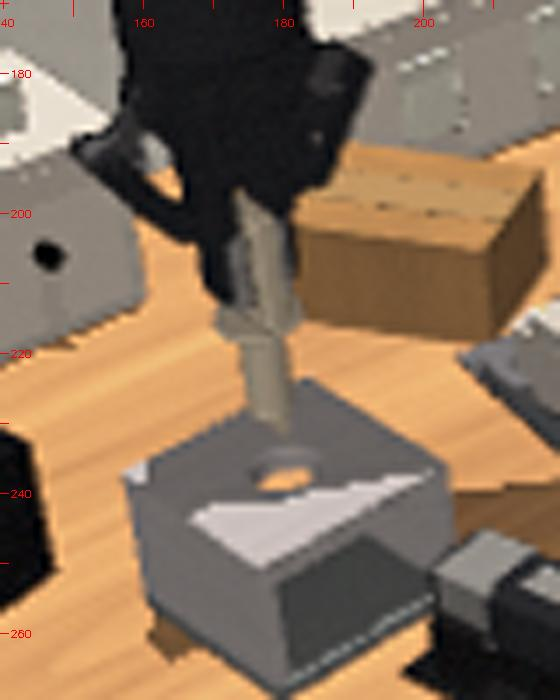

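```bash
python3 -m crank '[[0,0,0,-0.004,-0.012,0,0],[0,0,0,-0.004,-0.012,0.1,0],[0,0,0,-0.004,-0.012,0.2,0],[0,0,0,-0.004,-0.012,0.25,0],[0,0,0,-0.004,-0.012,0.25,0]]'; python3 -c "
from h import *
s=st();print(s)
plan((.5665,.3695,.0882))"
```

```text
time: 50.0
eef_pos: [0.5656, 0.3691, 0.1253]
tool_rot: [-3.14, -0.002, -3.134]
contact_force: [0.8, 0.9, -0.3]
opening: 0.0116
{'time': 50.0, 'eef_pos': [0.5656, 0.3691, 0.1253], 'tool_rot': [-3.1402, -0.0018, -3.1344], 'contact_force': [0.8332, 0.9028, -0.3184], 'opening': 0.0116}
rows~0.6 turn [0.0, 0.0, 0.0] shift [-0.0064, 0.0028, 0.2471] calls 1
```

```bash
python3 -m crank '[[0,0,0,-0.006,0.002,0.08,0],[0,0,0,-0.006,0.002,0.16,0],[0,0,0,-0.006,0.002,0.22,0],[0,0,0,-0.006,0.002,0.247,0],[0,0,0,-0.006,0.002,0.247,0],[0,0,0,-0.006,0.002,0.247,0]]'; python3 -c "
from h import *
s=st();print(s)
plan((.5665,.3695,.0882))
S=r.get_image('side');cv2.imwrite('pics/side19.png',S[...,::-1])
crop(S,140,170,220,270,7,'f2.png')"
```

```text
time: 50.75
eef_pos: [0.5672, 0.3702, 0.0902]
tool_rot: [3.141, 0.001, -3.135]
contact_force: [-0.2, 0.3, 0.1]
opening: 0.0111
{'time': 50.75, 'eef_pos': [0.5672, 0.3702, 0.0902], 'tool_rot': [3.141, 0.0006, -3.1347], 'contact_force': [-0.247, 0.3362, 0.0686], 'opening': 0.0111}
rows~0.0 turn [0.0, 0.0, 0.0] shift [0.0045, -0.0049, 0.0131] calls 1
```

View pics/f2.png

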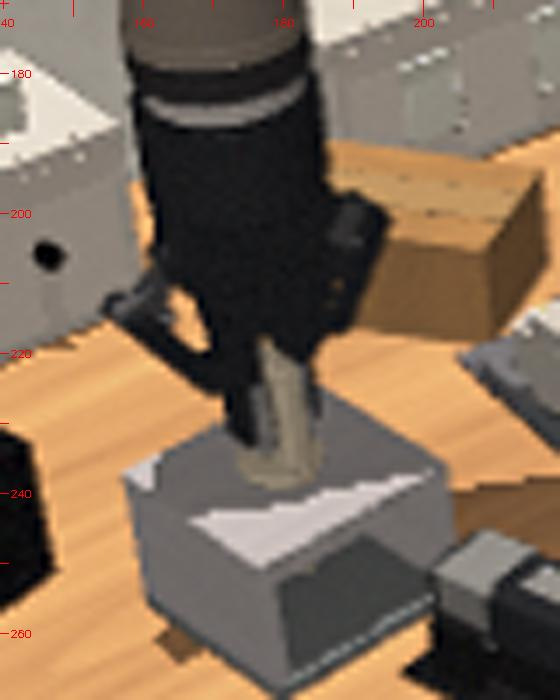

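Tool is in the hole. Release after a 1.5 mm descent, open slowly, lift.

```bash
python3 -m crank '[[0,0,0,0.002,-0.002,0.012,0],[0,0,0,0.002,-0.002,0.012,0.15],[0,0,0,0.002,-0.002,0.012,0.25],[0,0,0,0.002,-0.002,0.012,0.4],[0,0,0,0.002,-0.002,0.012,0.4],[0,0,0,0.002,-0.002,-0.1,0.4],[0,0,0,0.002,-0.002,-0.4,0.4],[0,0,0,0.002,-0.002,-0.7,0.5],[0,0,0,0.002,-0.002,-0.7,0.5]]'; python3 -c "
from h import *
s=st();print(s)
S=r.get_image('side');cv2.imwrite('pics/side20.png',S[...,::-1])
T=r.get_image('top');cv2.imwrite('pics/top20.png',T[...,::-1])
crop(S,140,170,260,300,5,'f2.png');crop(T,120,140,240,260,5,'f1.png')"
```

```text
time: 51.92
eef_pos: [0.5679, 0.3725, 0.2014]
tool_rot: [3.134, 0.007, -3.135]
contact_force: [-0.4, -0.3, -0.8]
opening: 0.0428
{'time': 51.925, 'eef_pos': [0.5679, 0.3725, 0.2014], 'tool_rot': [3.1339, 0.0074, -3.135], 'contact_force': [-0.4113, -0.3134, -0.7585], 'opening': 0.0428}
```

View pics/f2.png

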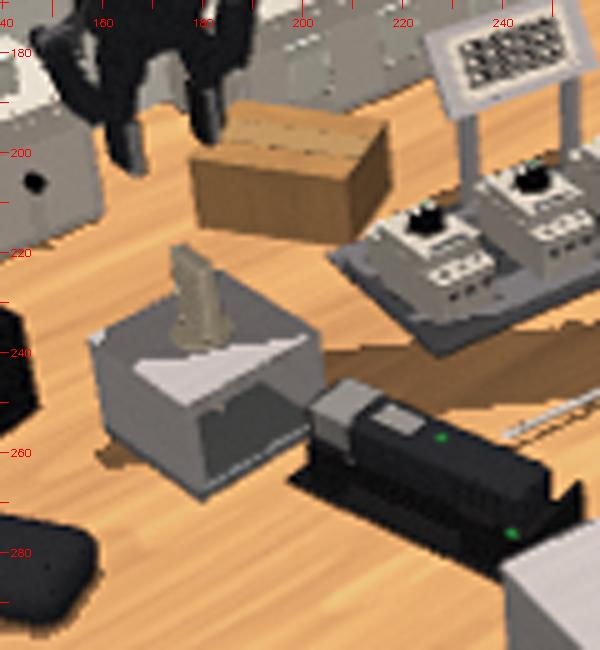

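View pics/f1.png

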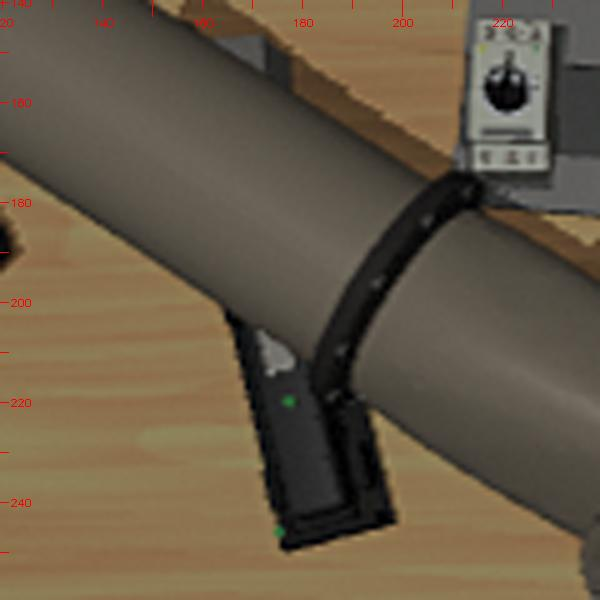

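```bash
python3 - <<'E'
from h import *
T=cv2.imread("pics/top0.png")[...,::-1].copy();S=cv2.imread("pics/side0.png")[...,::-1].copy()
T=cv2.convertScaleAbs(T,alpha=2.2,beta=10);S=cv2.convertScaleAbs(S,alpha=1.8,beta=10)
crop(T,155,180,210,258,7.5,'j1.png');crop(S,195,235,265,290,11,'j2.png')
E
```

```text
(no output)
```

View pics/j1.png

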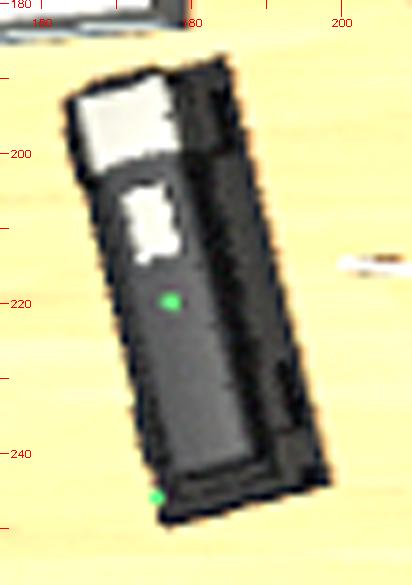

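View pics/j2.png

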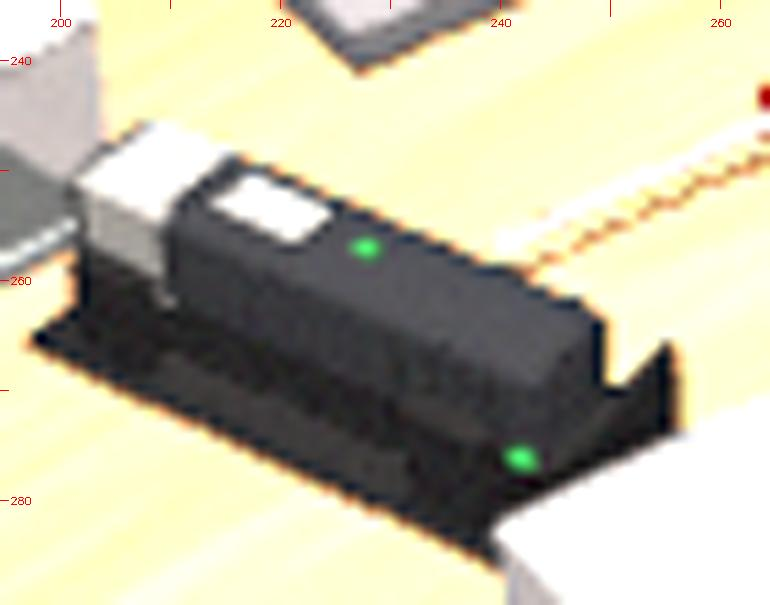

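```bash
python3 - <<'E'
from h import *
a=w("side",[(201.3,251.6),(208.1,246.1),(249.5,264.1),(244,270)],.054); print(np.round(a,4))
b=w("top",[(165.2,192.4),(176.5,189.2),(188.9,241),(177.8,243.6)],.054); print(np.round(b,4))
for c in(a,b): 
    f=(c[0]+c[1])/2;k=(c[2]+c[3])/2;d=f-k;print("ctr",(f+k)/2,"len",np.linalg.norm(d),"yaw",np.arctan2(d[1],d[0]),"w",np.linalg.norm(c[0]-c[1]),np.linalg.norm(c[2]-c[3]))
E
```

```text
[[0.4819 0.3542 0.054 ]
 [0.4894 0.3238 0.054 ]
 [0.3384 0.288  0.054 ]
 [0.3301 0.3158 0.054 ]]
[[0.488  0.3472 0.054 ]
 [0.4966 0.314  0.054 ]
 [0.3446 0.2786 0.054 ]
 [0.3379 0.3109 0.054 ]]
ctr [0.40994677 0.32046716 0.054     ] len 0.15584417332834455 yaw 0.2401861701340349 w 0.031335857779462524 0.029053325737474715
ctr [0.41679764 0.31267311 0.054     ] len 0.15526910476471723 yaw 0.23276113010597815 w 0.03430844234916918 0.03300056982030618
```

```bash
python3 - <<'E'
from h import *
# corners + white button corners + green LED
top=[(165.2,192.4),(176.5,189.2),(188.9,241),(177.8,243.6),(177.1,219.6)]
side=[(201.3,251.6),(208.1,246.1),(249.5,264.1),(244,270),(227.7,256.5)]
print(np.round(tri(top,side),4))
T=cv2.imread("pics/top0.png")[...,::-1].copy();S=cv2.imread("pics/side0.png")[...,::-1].copy()
T=cv2.convertScaleAbs(T,alpha=2.2,beta=10);S=cv2.convertScaleAbs(S,alpha=1.8,beta=10)
for im,n in((T,"top"),(S,"side")):
    for P in [box(-80,80,-18,18,20,20),box(-80,80,-18,18,54,54)]: draw(im,n,[P],(.416,.314,.236,0))
    draw(im,n,[box(-90,75,-35,35,0,0)],(.416,.314,.236,0),(0,0,255))
crop(T,155,180,210,258,7.5,'j1.png');crop(S,195,235,265,290,11,'j2.png')
E
```

```text
[[0.4891 0.3493 0.0469]
 [0.4984 0.3168 0.0448]
 [0.3454 0.281  0.0453]
 [0.3371 0.3117 0.0472]
 [0.4076 0.3125 0.0552]]
```

View pics/j1.png

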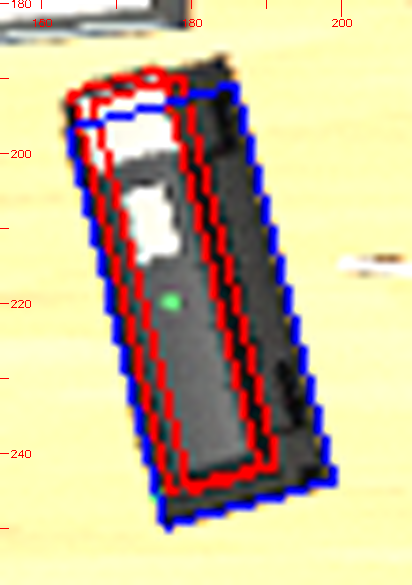

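View pics/j2.png

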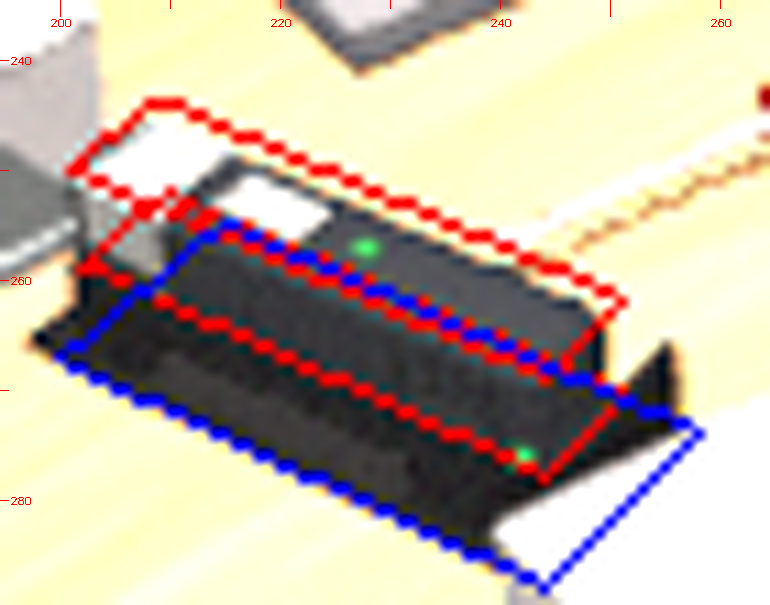

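```bash
python3 -c "
from h import *
print(r.read_state()['q'][6]); plan((.4145,.3155,.12),.236+np.pi)"
```

```text
0.601804677289166
rows~2.9 turn [0.0002, 0.0003, -0.0364] shift [1.019, -0.3577, 0.5057] calls 2
```

```bash
python3 -m crank '[[0,0,0,0.4,-0.1,0,0.7],[0,0,-0.0364,0.8,-0.3,0.1,0.7],[0,0,-0.0364,1,-0.357,0.3,0.7],[0,0,-0.0364,1,-0.357,0.5,0.7],[0,0,-0.0364,1,-0.357,0.5,0.7],[0,0,-0.0364,1,-0.357,0.5,0.7]]'; python3 -c "
from h import *
s=st();print(s);plan((.4145,.3155,.07),.236+np.pi)
S=r.get_image('side');cv2.imwrite('pics/side21.png',S[...,::-1])
crop(S,160,190,280,300,6,'f2.png')
p=np.array(s['eef_pos']);print(pr('side',[p,(.4145,.3155,.054)]))"
```

```text
time: 52.78
eef_pos: [0.4177, 0.3155, 0.1202]
tool_rot: [3.141, 0.0, -2.907]
contact_force: [0.2, 0.9, 1.0]
opening: 0.0603
{'time': 52.775, 'eef_pos': [0.4177, 0.3155, 0.1202], 'tool_rot': [3.1406, 0.0003, -2.9068], 'contact_force': [0.1639, 0.9294, 0.9748], 'opening': 0.0603}
rows~0.8 turn [0.0002, 0.0001, -0.0002] shift [0.0209, 0.0045, 0.3348] calls 1
[[223.39281827 237.77939999]
 [225.52341958 256.19677505]]
```

View pics/f2.png

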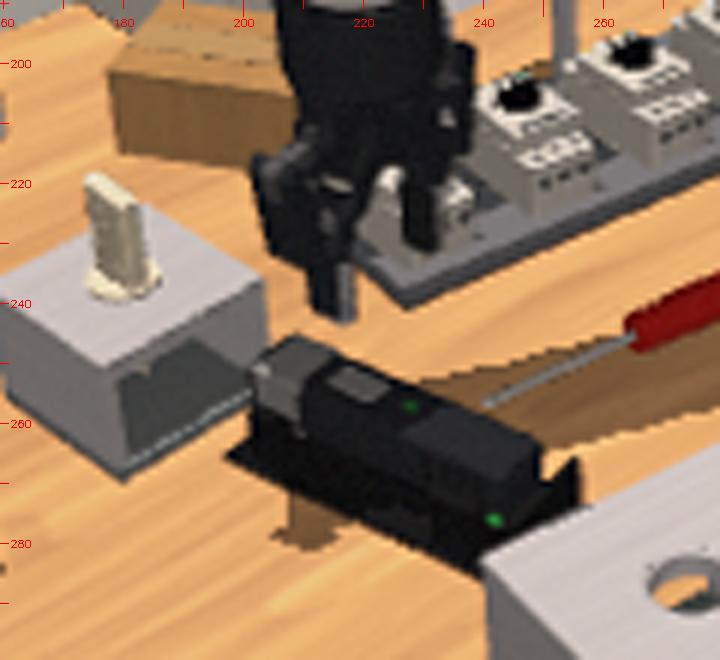

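```bash
python3 -m crank '[[0,0,0,0.02,0.004,0,0.75],[0,0,0,0.02,0.004,0.2,0.75],[0,0,0,0.02,0.004,0.4,0.75],[0,0,0,0.02,0.004,0.5,0.75],[0,0,0,0.02,0.004,0.6,0.75],[0,0,0,0.02,0.004,0.667,0.75],[0,0,0,0.02,0.004,0.667,0.75],[0,0,0,0.02,0.004,0.667,0.75]]'; python3 -c "
from h import *
s=st();print(s);plan((.4145,.3155,.02),.236+np.pi)
S=r.get_image('side');cv2.imwrite('pics/side22.png',S[...,::-1]);T=r.get_image('top')
crop(S,190,200,280,290,7,'f2.png');crop(T,150,180,220,260,7,'f1.png')"
```

```text
time: 53.82
eef_pos: [0.4144, 0.3155, 0.0202]
tool_rot: [3.141, 0.001, -2.906]
contact_force: [-0.4, 0.3, -0.4]
opening: 0.064
{'time': 53.825, 'eef_pos': [0.4144, 0.3155, 0.0202], 'tool_rot': [3.1409, 0.0011, -2.9059], 'contact_force': [-0.3883, 0.2644, -0.4203], 'opening': 0.064}
rows~0.0 turn [0.0001, 0.0002, -0.0001] shift [-0.0008, -0.0003, 0.0016] calls 1
```

View pics/f2.png

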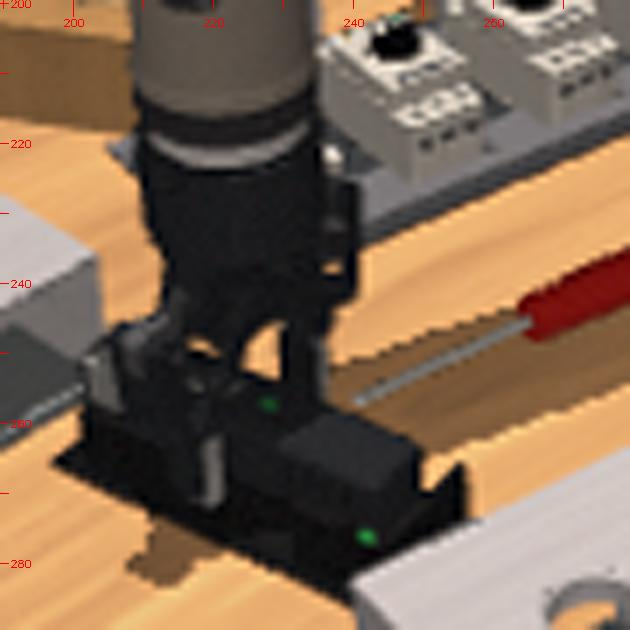

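View pics/f1.png

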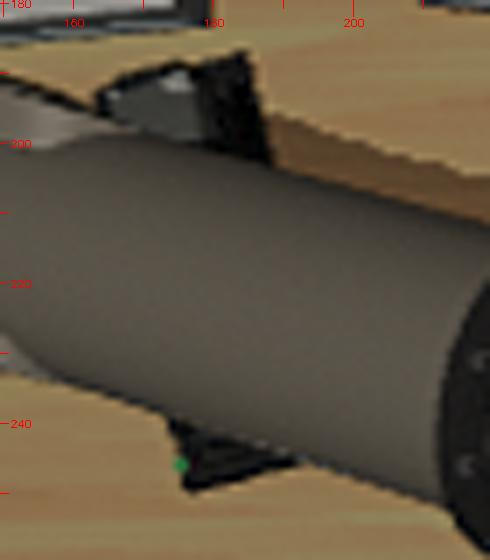

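Fingers are down either side of the scanner's middle. Close and lift.

```bash
python3 -m crank '[[0,0,0,0,0,0,0.1],[0,0,0,0,0,0,0.1],[0,0,0,0,0,0,0.1],[0,0,0,0,0,0,0.1],[0,0,0,0,0,0,0.1],[0,0,0,0,0,0,0.1]]'; python3 -m crank '[[0,0,0,0,0,-0.1,0.1],[0,0,0,0,0,-0.3,0.1],[0,0,0,0,0,-0.6,0.1],[0,0,0,0,0,-0.8,0.1],[0,0,0,0,0,-0.8,0.1],[0,0,0,0,0,-0.8,0.1]]'; python3 -c "
from h import *
s=st();print(s)
S=r.get_image('side');cv2.imwrite('pics/side23.png',S[...,::-1])
crop(S,170,150,290,290,5,'f2.png')"
```

```text
time: 54.68
eef_pos: [0.4144, 0.3152, 0.0201]
tool_rot: [3.141, 0.001, -2.906]
contact_force: [0.4, -1.6, 5.0]
opening: 0.0353
time: 55.42
eef_pos: [0.4134, 0.3139, 0.1385]
tool_rot: [-3.14, -0.002, -2.906]
contact_force: [-0.3, -0.4, -3.3]
opening: 0.0352
{'time': 55.425, 'eef_pos': [0.4134, 0.3139, 0.1385], 'tool_rot': [-3.1401, -0.0019, -2.9061], 'contact_force': [-0.2958, -0.3708, -3.2818], 'opening': 0.0352}
```

View pics/f2.png

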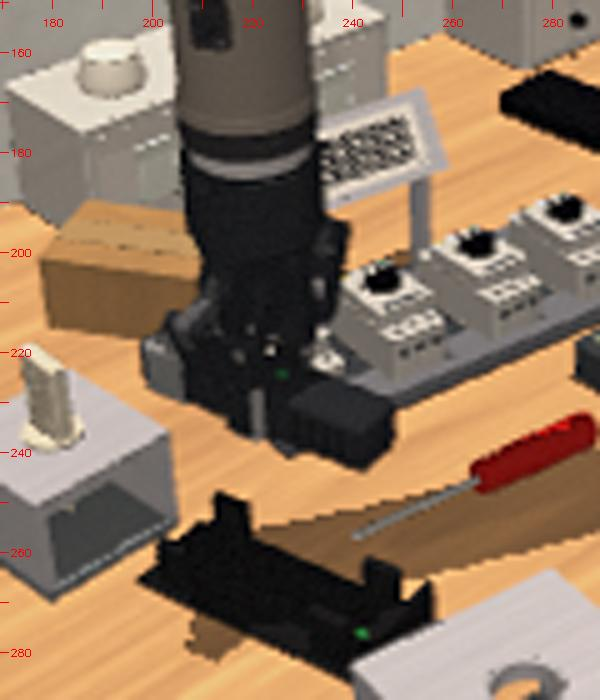

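```bash
python3 -c "
from h import *
plan((.4733,.0673,.115),-.1136+np.pi)"
```

```text
rows~4.1 turn [-0.0004, -0.0004, 0.0556] shift [-0.0061, -1.6905, 0.1567] calls 2
```

```bash
python3 -m crank '[[0,0,0.0556,0,-0.4,0,0.1],[0,0,0.0556,0,-0.8,0,0.1],[0,0,0.0556,0,-0.9,0,0.1],[0,0,0.0556,0,-0.9,0,0.1],[0,0,0.0556,0,-0.9,0,0.1]]'; python3 -c "
from h import *
s=st();print(s)
plan((.4733,.0673,.102),-.1136+np.pi)"
```

```text
time: 56.1
eef_pos: [0.4445, 0.1857, 0.1395]
tool_rot: [3.14, -0.001, 3.031]
contact_force: [0.3, 0.9, -1.5]
opening: 0.0352
{'time': 56.1, 'eef_pos': [0.4445, 0.1857, 0.1395], 'tool_rot': [3.1399, -0.0012, 3.0312], 'contact_force': [0.2559, 0.9093, -1.4647], 'opening': 0.0352}
rows~2.0 turn [0.0003, -0.0002, 0.0005] shift [-0.2784, -0.764, 0.2481] calls 1
```

```bash
python3 -m crank '[[0,0,0,-0.1,-0.4,0,0.1],[0,0,0,-0.278,-0.764,0,0.1],[0,0,0,-0.278,-0.764,0.1,0.1],[0,0,0,-0.278,-0.764,0.25,0.1],[0,0,0,-0.278,-0.764,0.25,0.1],[0,0,0,-0.278,-0.764,0.25,0.1],[0,0,0,-0.278,-0.764,0.25,0.1]]'; python3 -c "
from h import *
s=st();print(s)
plan((.4733,.0673,.102),-.1136+np.pi)
S=r.get_image('side');cv2.imwrite('pics/side24.png',S[...,::-1]);T=r.get_image('top');cv2.imwrite('pics/top24.png',T[...,::-1])
crop(S,200,130,320,250,6,'f2.png');crop(T,200,100,330,230,5,'f1.png')"
```

```text
time: 56.98
eef_pos: [0.4746, 0.0663, 0.1031]
tool_rot: [3.141, 0.002, 3.029]
contact_force: [0.4, -1.2, -1.1]
opening: 0.0352
{'time': 56.975, 'eef_pos': [0.4746, 0.0663, 0.1031], 'tool_rot': [3.1409, 0.0017, 3.0294], 'contact_force': [0.4065, -1.2469, -1.0688], 'opening': 0.0352}
rows~0.0 turn [0.0001, 0.0003, 0.0002] shift [0.0091, 0.0058, 0.0071] calls 1
```

View pics/f2.png

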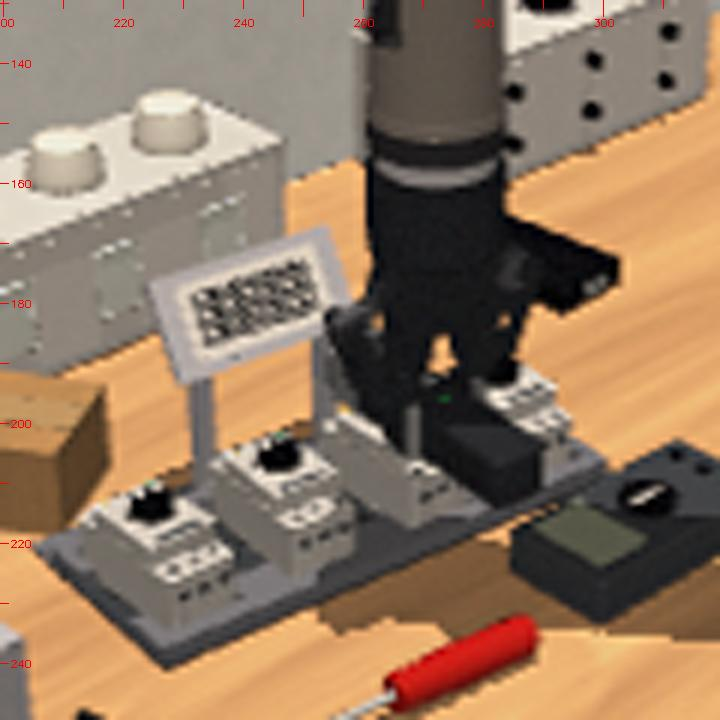

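View pics/f1.png

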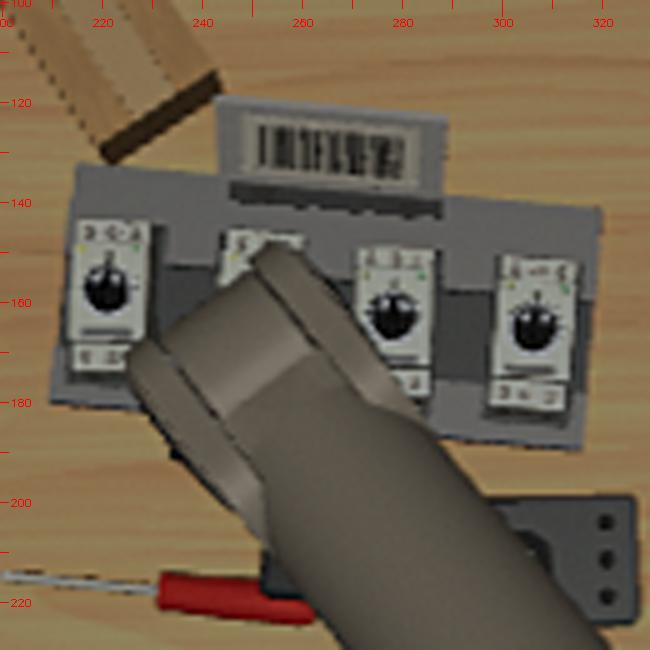

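```bash
python3 -c "
from h import *
L=tri([(266.5,129.5)],[(241.8,180.3)])[0];print(L, place(np.array([[.082,0,.117]]),*TRC))
s=r.read_state();c=np.array(s['eef_pos'])+[0,0,.017];y=s['tool_rot'][2]-np.pi
print('label in scanner', Rn.from_euler('z',y).inv().apply(L-c))"
python3 -m crank '[[0,0,0,0.009,0.006,0.007,0.1],[0,0,0,0.009,0.006,0.007,0.1],[0,0,0,0.009,0.006,0.007,0.1],[0,0,0,0.009,0.006,0.007,0.1],[0,0,0,0.009,0.006,0.007,0.1],[0,0,0,0.009,0.006,0.007,0.1],[0,0,0,0.009,0.006,0.007,0.1],[0,0,0,0.009,0.006,0.007,0.1],[0,0,0,0.009,0.006,0.007,0.1],[0,0,0,0.009,0.006,0.007,0.1]]'
python3 -m crank '[[0,0,0,0,0,0,0.1],[0,0,0,0,0,0,0.1],[0,0,0,0,0,0,0.1],[0,0,0,0,0,0,0.1],[0,0,0,0,0,0,0.1],[0,0,0,0,0,0,0.1],[0,0,0,0,0,0,0.1],[0,0,0,0,0,0,0.1],[0,0,0,0,0,0,0.1],[0,0,0,0,0,0,0.1]]'
python3 -c "
from h import *
L=place(np.array([[.082,0,.117]]),*TRC)[0]
s=r.read_state();c=np.array(s['eef_pos'])+[0,0,.017];y=s['tool_rot'][2]-np.pi
print('label in scanner', Rn.from_euler('z',y).inv().apply(L-c))"
```

```text
[0.65482881 0.045531   0.11146127] [[0.65217147 0.04690482 0.117     ]]
label in scanner [ 0.18150734  0.000397   -0.00838643]
time: 58.32
eef_pos: [0.4727, 0.0661, 0.1011]
tool_rot: [-3.142, 0.0, 3.028]
contact_force: [-1.1, -1.2, -1.3]
opening: 0.0354
time: 59.58
eef_pos: [0.4727, 0.0662, 0.1011]
tool_rot: [-3.142, -0.0, 3.028]
contact_force: [0.5, -0.8, -3.0]
opening: 0.0354
label in scanner [ 0.18051561  0.00124114 -0.00107872]
```

```bash
python3 -m crank '[[0,0,0,0,0,-0.15,0.1],[0,0,0,0,0,-0.26,0.1],[0,0,0,0.2,0.3,-0.26,0.1],[0,0,0,0.25,0.6,-0.26,0.1],[0,0,0,0.25,0.9,-0.26,0.1],[0,0,0,0.25,0.9,-0.26,0.1],[0,0,0,0.25,0.9,-0.26,0.1]]'; python3 -c "
from h import *
s=st();print(s)
plan((.4144,.3152,.12),-2.906)
plan((.4144,.3152,.0205),-2.906)"
```

```text
time: 60.45
eef_pos: [0.4508, 0.204, 0.1401]
tool_rot: [-3.141, -0.0, 3.028]
contact_force: [-0.3, -0.3, -2.3]
opening: 0.0355
{'time': 60.45, 'eef_pos': [0.4508, 0.204, 0.1401], 'tool_rot': [-3.1405, -0.0, 3.0281], 'contact_force': [-0.2591, -0.268, -2.3406], 'opening': 0.0355}
rows~1.9 turn [-0.0002, -0.0, -0.0556] shift [0.325, 0.709, 0.133] calls 1
rows~2.7 turn [-0.0002, -0.0, -0.0556] shift [0.325, 0.7098, 0.7963] calls 1
```

```bash
python3 -m crank '[[0,0,-0.0278,0.2,0.4,0,0.1],[0,0,-0.0556,0.325,0.71,0,0.1],[0,0,-0.0556,0.325,0.71,0,0.1],[0,0,-0.0556,0.325,0.71,0.13,0.1],[0,0,-0.0556,0.325,0.71,0.13,0.1],[0,0,-0.0556,0.325,0.71,0.13,0.1],[0,0,-0.0556,0.325,0.71,0.13,0.1]]'; python3 -c "
from h import *
s=st();print(s)
plan((.4144,.3152,.0205),-2.906)"
```

```text
time: 61.32
eef_pos: [0.4151, 0.3153, 0.1208]
tool_rot: [-3.142, 0.001, -2.908]
contact_force: [-0.5, 0.6, -1.9]
opening: 0.035
{'time': 61.325, 'eef_pos': [0.4151, 0.3153, 0.1208], 'tool_rot': [-3.1415, 0.0005, -2.9077], 'contact_force': [-0.5186, 0.6165, -1.8551], 'opening': 0.035}
rows~1.6 turn [-0.0, 0.0001, -0.0003] shift [0.0048, 0.0005, 0.6686] calls 1
```

```bash
python3 -m crank '[[0,0,0,0.004,0,0.1,0.1],[0,0,0,0.004,0,0.25,0.1],[0,0,0,0.004,0,0.4,0.1],[0,0,0,0.004,0,0.5,0.1],[0,0,0,0.004,0,0.57,0.1],[0,0,0,0.004,0,0.62,0.1],[0,0,0,0.004,0,0.655,0.1],[0,0,0,0.004,0,0.66,0.1],[0,0,0,0.004,0,0.66,0.1]]'; python3 -c "
from h import *
s=st();print(s)
plan((.4144,.3152,.0205),-2.906)
S=r.get_image('side');cv2.imwrite('pics/side25.png',S[...,::-1])
crop(S,190,200,280,290,7,'f2.png')"
```

```text
time: 62.45
eef_pos: [0.4141, 0.316, 0.0219]
tool_rot: [3.141, 0.001, -2.906]
contact_force: [0.2, -0.0, -1.6]
opening: 0.035
{'time': 62.45, 'eef_pos': [0.4141, 0.316, 0.0219], 'tool_rot': [3.1413, 0.0007, -2.906], 'contact_force': [0.1928, -0.0253, -1.5805], 'opening': 0.035}
rows~0.0 turn [0.0, 0.0001, -0.0] shift [-0.0009, -0.0056, 0.0095] calls 1
```

View pics/f2.png

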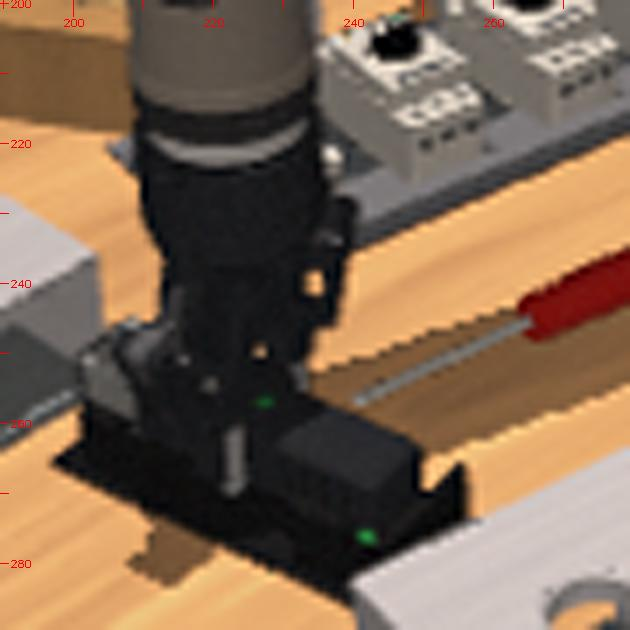

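Seated as before. Release, lift clear and swing away to check everything.

```bash
python3 -m crank '[[0,0,0,0,-0.004,0.008,0.1],[0,0,0,0,-0.004,0.008,0.7],[0,0,0,0,-0.004,0.008,0.7],[0,0,0,0,-0.004,0.008,0.7],[0,0,0,0,-0.004,0.008,0.7],[0,0,0,0,-0.004,-0.2,0.7],[0,0,0,0,-0.004,-0.6,0.7],[0,0,0,0,-0.004,-0.9,0.7],[0,0,0,0.3,-0.3,-0.95,0.7],[0,0,0,0.3,-0.7,-0.95,0.7]]';python3 -m crank '[[0,0,0,0.2,-0.4,0,0.7],[0,0,0,0.4,-0.8,0,0.7],[0,0,0,0.4,-1,0,0.7],[0,0,0,0.4,-1,0,0.7],[0,0,0,0.4,-1,0,0.7]]'; python3 -c "
from h import *
s=st();print(s)
S=r.get_image('side');cv2.imwrite('pics/side26.png',S[...,::-1])
T=r.get_image('top');cv2.imwrite('pics/top26.png',T[...,::-1])
cv2.imwrite('pics/k1.png',cv2.resize(T,None,fx=1.4,fy=1.4)[...,::-1]);crop(S,140,160,320,290,4.4,'f2.png')"
```

```text
time: 63.75
eef_pos: [0.3916, 0.2047, 0.1648]
tool_rot: [-3.141, 0.001, -2.897]
contact_force: [1.9, -1.3, 0.4]
opening: 0.0596
time: 64.38
eef_pos: [0.3712, 0.044, 0.1642]
tool_rot: [3.141, 0.0, -2.905]
contact_force: [-0.1, 0.3, -1.3]
opening: 0.0597
{'time': 64.375, 'eef_pos': [0.3712, 0.044, 0.1642], 'tool_rot': [3.1414, 0.0003, -2.9054], 'contact_force': [-0.1213, 0.3306, -1.2579], 'opening': 0.0597}
```

View pics/k1.png

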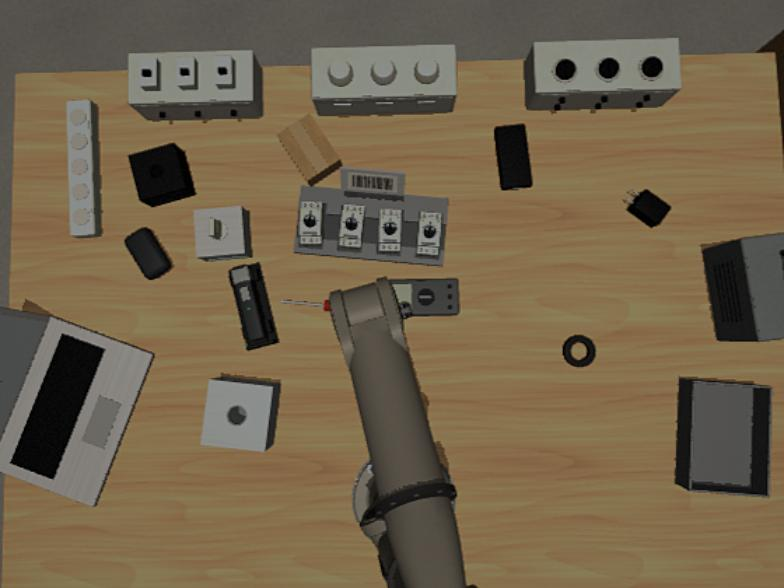

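View pics/f2.png

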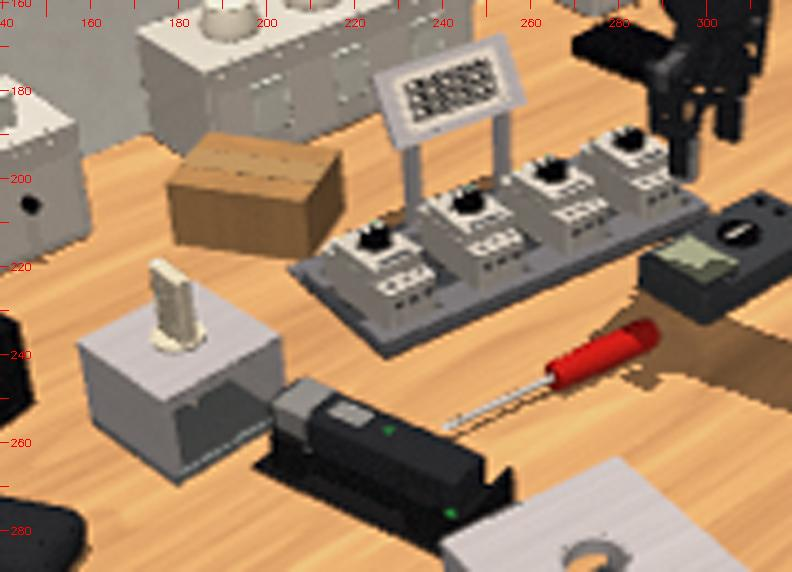

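```bash
python3 - <<'E'
from h import *
T=cv2.imread("pics/top26.png")[...,::-1].copy(); T0=cv2.imread("pics/top0.png")[...,::-1].copy()
a=[]
for b in(1,2,3,4):
    oo,f=relayfit(T,BAY[b],TRC[2]); print(b,np.round((oo[:2]-BAY[b][:2])*1000,1),"yaw %.3f"%oo[2])
    dialang(T,"top",oo[:2],oo[2],.068)
    p=cv2.convertScaleAbs(rect(T,"top",oo[:2],oo[2],.068,half=.02,k=5),alpha=1.6); cv2.line(p,(100,0),(100,45),(255,0,0),1); a.append(p)
M=np.hstack(a)
c=[cv2.resize(cv2.convertScaleAbs(x[180:255,155:215],alpha=2),None,fx=5,fy=5) for x in(T0,T)]
c=np.hstack(c); Z=np.zeros((M.shape[0]+c.shape[0],800,3),np.uint8); Z[:200]=M; Z[200:,:c.shape[1]]=c; cv2.imwrite("pics/k2.png",Z[...,::-1])
E
```

```text
1 [0.8 0.3] yaw -0.032
centre: sym -0.10 cm 0.00 cost 366 | best sym -0.09 cm 0.01 cost 235 d(-1,0)
2 [ 2.2 -3.5] yaw -0.119
centre: sym 0.00 cm -0.01 cost 746 | best sym -0.72 cm -0.13 cost 331 d(1,-1)
3 [0.5 0.3] yaw -0.028
centre: sym -0.14 cm -0.10 cost 795 | best sym -0.13 cm -0.09 cost 602 d(-1,0)
4 [0.4 0.7] yaw -0.121
centre: sym 0.10 cm -0.00 cost 220 | best sym 0.09 cm -0.00 cost 204 d(-1,0)
```

View pics/k2.png

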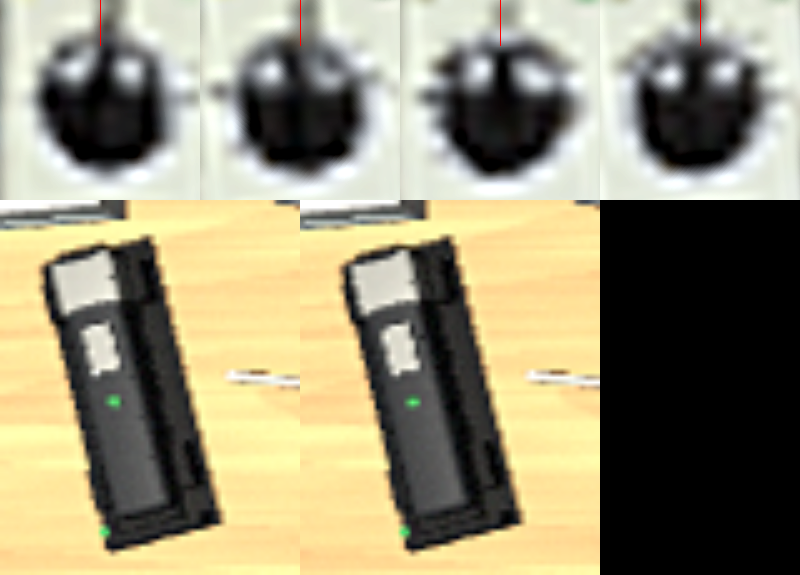

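```bash
cat > fitd.py <<'E'
from h import *
imgs={k:cv2.cvtColor(cv2.imread(f"pics/{k}.png"),cv2.COLOR_BGR2GRAY).astype(float) for k in("top0","top6","top26")}
rgb={k:cv2.imread(f"pics/{k}.png")[...,::-1].copy() for k in imgs}
D=[];SS=7
K_,d_,R_,t_=cam("top")
for k,names in(("top0","BCAD"),("top6",(1,2,3,4)),("top26",(1,2,3,4))):
    for nm in names:
        if k=="top0": c=np.array(RL[nm][:2]);yaw=RL[nm][2];z0=0.
        else:
            o,f=relayfit(rgb[k],BAY[nm],TRC[2]); c=o[:2];yaw=o[2];z0=.004
        c,_=dialpos(rgb[k],"top",(c[0],c[1]),z0=z0)
        q=pr("top",[(c[0],c[1],z0+.064)])[0]; x0,y0=np.floor(q).astype(int)-6; N=13
        off=(np.arange(N*SS)+.5)/SS-.5
        gx,gy=np.meshgrid(x0+off,y0+off); W=w("top",np.c_[gx.ravel(),gy.ravel()],z0+.064)[:,:2]-c
        co,s=np.cos(yaw),np.sin(yaw); L=np.c_[co*W[:,0]+s*W[:,1],-s*W[:,0]+co*W[:,1]]*1000
        D.append(dict(k=k,nm=nm,L=L,N=N,I=imgs[k][y0:y0+N,x0:x0+N],yaw=yaw))
g0=[-1.22,1.0,-.57,.55]*2+[-.04,0,-.06,.06]
def render(d,th,dx,dy,G):
    a,b,cc,dd,amp,base,tap=G
    X=d["L"][:,0]-dx;Y=d["L"][:,1]-dy; c,s=np.cos(th),np.sin(th); u=c*X+s*Y; v=abs(-s*X+c*Y)
    # triangle-ish arrow half: lateral from a to b-(tap)*(u-cc)
    sm=lambda x:1/(1+np.exp(-np.clip(x/.3,-40,40)))
    m=sm(v-a)*sm(b-tap*(u-cc)-v)*sm(u-cc)*sm(dd-u)
    n=d["N"]; im=(base+amp*m).reshape(n,SS,n,SS).mean((1,3)); r2=np.hypot(X,Y).reshape(n,SS,n,SS).mean((1,3)); return im,(r2<10.8)
from scipy.optimize import least_squares
def res(p):
    G=p[:7];out=[]
    for i,d in enumerate(D):
        th,dx,dy=p[7+3*i:10+3*i]; im,_=render(d,th,dx,dy,G); _,ok=render(d,0,0,0,G)
        out.append(((im-d["I"])*ok).ravel()/20); out.append(np.array([dx,dy])/.5)
    return np.concatenate(out)
p0=np.r_[[2.5,8,3,10,150,25,.3],np.ravel([[g,0,0] for g in g0])]
o=least_squares(res,p0,loss="soft_l1")
print("geom",np.round(o.x[:7],2),"cost",o.cost)
for i,d in enumerate(D): print(d["k"],d["nm"],"yaw %.3f dial %.3f d %.2f %.2f"%(d["yaw"],*o.x[7+3*i:10+3*i]))
E
time python3 fitd.py
```

```text
geom [  2.73   9.25   2.87   9.1  132.97  11.84   0.4 ] cost 74.70871864351557
top0 B yaw 0.041 dial -1.183 d 0.27 -0.51
top0 C yaw -0.045 dial 1.063 d 0.21 -0.14
top0 A yaw -0.199 dial -0.605 d 0.26 -0.09
top0 D yaw -0.212 dial 0.489 d -0.41 -0.14
top6 1 yaw -0.113 dial -1.225 d -0.15 0.13
top6 2 yaw -0.119 dial 1.041 d -0.00 -0.53
top6 3 yaw -0.102 dial -0.649 d -0.01 0.69
top6 4 yaw -0.120 dial 0.615 d 0.06 -0.09
top26 1 yaw -0.032 dial -0.056 d 0.41 0.05
top26 2 yaw -0.119 dial 0.038 d 0.11 0.22
top26 3 yaw -0.028 dial -0.133 d 0.01 -0.41
top26 4 yaw -0.121 dial 0.057 d -0.04 -0.15
real	0m20.231s
user	0m25.489s
sys	0m0.292s
```

```bash
python3 - <<'E'
from h import *
T=cv2.imread("pics/top26.png")[...,::-1].copy();S=cv2.imread("pics/side26.png")[...,::-1].copy()
P=[cyl(19,75,79),box(-18,18,-6,6,79,133),box(-18,18,-6,6,133,133)]
for im,n in((T,"top"),(S,"side")): draw(im,n,P,(.567,.370,.0065,0))
crop(T,135,145,180,185,9,'f1.png');crop(S,155,210,205,260,8,'f2.png')
plan((.567,.370,.19),-3.135)
E
```

```text
rows~6.1 turn [0.0001, 0.0, 0.037] shift [-1.7812, 1.7966, -0.1703] calls 2
```

View pics/f1.png

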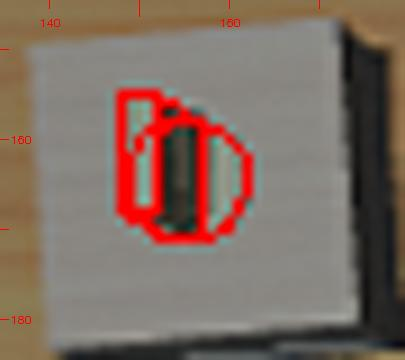

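View pics/f2.png

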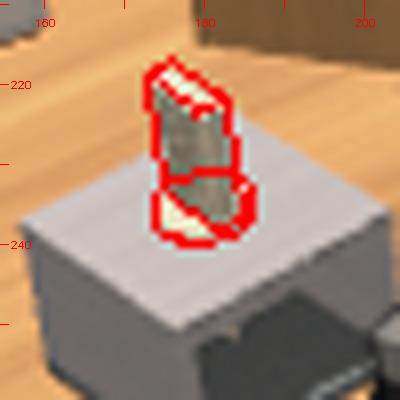

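```bash
python3 -m crank '[[0,0,0.037,-0.3,0.3,-0.17,0.5],[0,0,0.037,-0.6,0.6,-0.17,0.5],[0,0,0.037,-0.9,0.9,-0.17,0.5],[0,0,0.037,-0.9,0.9,-0.17,0.5],[0,0,0.037,-0.9,0.9,-0.17,0.5]]'; python3 -c "
from h import *
print(st());plan((.567,.370,.18),-3.135)"
```

```text
time: 65.1
eef_pos: [0.4702, 0.2122, 0.1894]
tool_rot: [3.137, -0.002, -3.129]
contact_force: [0.2, 0.3, -0.8]
opening: 0.0425
{'time': 65.1, 'eef_pos': [0.4702, 0.2122, 0.1894], 'tool_rot': [3.1366, -0.0015, -3.1293], 'contact_force': [0.2476, 0.3142, -0.7896], 'opening': 0.0425}
rows~3.0 turn [0.0008, -0.0002, 0.0009] shift [-0.6585, 1.0439, 0.0668] calls 2
```

```bash
python3 -m crank '[[0,0,0.0009,-0.3,0.4,0,0.5],[0,0,0.0009,-0.5,0.8,0,0.5],[0,0,0.0009,-0.658,1,0,0.5],[0,0,0.0009,-0.658,1,0,0.5],[0,0,0.0009,-0.658,1,0,0.5],[0,0,0.0009,-0.658,1,0,0.5]]'; python3 -c "
from h import *
print(st());plan((.567,.370,.087),-3.135)"
```

```text
time: 65.85
eef_pos: [0.5693, 0.3545, 0.1901]
tool_rot: [-3.14, 0.001, 3.138]
contact_force: [0.3, 0.2, -0.5]
opening: 0.0427
{'time': 65.85, 'eef_pos': [0.5693, 0.3545, 0.1901], 'tool_rot': [-3.1401, 0.0007, 3.1377], 'contact_force': [0.3497, 0.1786, -0.4595], 'opening': 0.0427}
rows~1.7 turn [-0.0002, 0.0001, -0.0017] shift [0.0164, 0.1046, 0.6871] calls 1
```

```bash
python3 -m crank '[[0,0,-0.0017,0.015,0.103,0,0.5],[0,0,-0.0017,0.015,0.103,0,0.5],[0,0,-0.0017,0.015,0.103,0.1,0.5],[0,0,-0.0017,0.015,0.103,0.2,0.5],[0,0,-0.0017,0.015,0.103,0.2,0.5]]'; python3 -c "
from h import *
print(st());plan((.567,.370,.087),-3.135)"
```

```text
time: 66.47
eef_pos: [0.5665, 0.3701, 0.1567]
tool_rot: [-3.138, -0.003, -3.134]
contact_force: [0.8, -0.3, 0.5]
opening: 0.043
{'time': 66.475, 'eef_pos': [0.5665, 0.3701, 0.1567], 'tool_rot': [-3.138, -0.0033, -3.1337], 'contact_force': [0.7616, -0.2524, 0.5244], 'opening': 0.043}
rows~1.1 turn [-0.0006, -0.0005, 0.0002] shift [-0.0052, 0.001, 0.4647] calls 1
```

```bash
python3 -m crank '[[0,0,0,-0.003,0,0.15,0.5],[0,0,0,-0.003,0,0.3,0.5],[0,0,0,-0.003,0,0.4,0.5],[0,0,0,-0.003,0,0.46,0.5],[0,0,0,-0.003,0,0.46,0.5],[0,0,0,-0.003,0,0.46,0.5]]'; python3 -m crank '[[0,0,0,0,0,0,0],[0,0,0,0,0,0,0],[0,0,0,0,0,0,0],[0,0,0,0,0,0,0],[0,0,0,0,0,0,0]]';python3 -c "
from h import *
print(st())"
```

```text
time: 67.22
eef_pos: [0.5679, 0.3724, 0.0915]
tool_rot: [3.14, 0.001, -3.134]
contact_force: [0.1, -0.2, -0.7]
opening: 0.0427
time: 67.85
eef_pos: [0.5679, 0.3721, 0.0914]
tool_rot: [3.141, 0.001, -3.134]
contact_force: [-0.3, -0.1, 4.3]
opening: 0.0114
{'time': 67.85, 'eef_pos': [0.5679, 0.3721, 0.0914], 'tool_rot': [3.1408, 0.0011, -3.1336], 'contact_force': [-0.3361, -0.0812, 4.3497], 'opening': 0.0114}
```

```bash
python3 -m crank '[[0,0,0,0,0,-0.3,0],[0,0,0,0,0,-0.6,0],[0,0,0,0,0,-0.8,0],[0,0,0,0,-0.4,-0.8,0],[0,0,0,0,-0.8,-0.8,0],[0,0,0.025,0,-1,-0.8,0],[0,0,0.025,0,-1,-0.8,0]]'; python3 -m crank '[[0,0,0,0,-0.4,0,0],[0,0,0,0,-0.8,0,0],[0,0,0,0,-1,0,0],[0,0,0,0,-1,0,0],[0,0,0,0,-1,0,0]]'; python3 -c "
from h import *
print(st()); plan((.5665,.0143,.17),-.15+np.pi)"
```

```text
time: 68.72
eef_pos: [0.5698, 0.217, 0.2095]
tool_rot: [-3.138, -0.0, 2.986]
contact_force: [0.9, 0.8, -0.2]
opening: 0.0114
time: 69.35
eef_pos: [0.5461, 0.076, 0.2105]
tool_rot: [3.14, -0.001, 2.996]
contact_force: [-0.1, 0.9, -0.2]
opening: 0.0111
{'time': 69.35, 'eef_pos': [0.5461, 0.076, 0.2105], 'tool_rot': [3.1396, -0.0006, 2.9963], 'contact_force': [-0.0702, 0.8987, -0.1827], 'opening': 0.0111}
rows~1.2 turn [0.0003, -0.0001, 0.0007] shift [-0.1946, -0.3876, 0.2694] calls 1
```

```bash
python3 -m crank '[[0,0,0,-0.194,-0.387,0,0],[0,0,0,-0.194,-0.387,0,0],[0,0,0,-0.194,-0.387,0.2,0],[0,0,0,-0.194,-0.387,0.35,0],[0,0,0,-0.194,-0.387,0.38,0],[0,0,0,-0.194,-0.387,0.38,0],[0,0,0,-0.194,-0.387,0.38,0]]';  python3 -c "
from h import *
print(st()); plan((.5665,.0143,.135),-.15+np.pi)
s=r.read_state()
S=r.get_image('side').copy();cv2.imwrite('pics/side27.png',S[...,::-1]);
crop(S,235,150,295,220,8,'f1.png');tooldraw(S,'side',s,h=.0164)
draw(S,'side',[cyl(13,54,64),cyl(13,64,64)],(.5659,.0143,0,.004),(0,255,0));crop(S,235,150,295,220,8,'f2.png')"
```

```text
time: 70.22
eef_pos: [0.5674, 0.0128, 0.1548]
tool_rot: [3.141, 0.002, 2.994]
contact_force: [-0.1, -0.2, 0.5]
opening: 0.0117
{'time': 70.225, 'eef_pos': [0.5674, 0.0128, 0.1548], 'tool_rot': [3.1407, 0.002, 2.9937], 'contact_force': [-0.0774, -0.1988, 0.4544], 'opening': 0.0117}
rows~0.3 turn [0.0001, 0.0003, 0.0003] shift [0.0078, 0.0091, 0.1319] calls 1
```

View pics/f1.png

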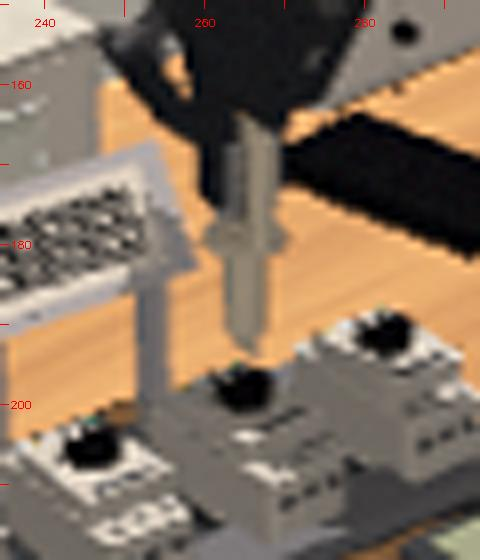

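View pics/f2.png

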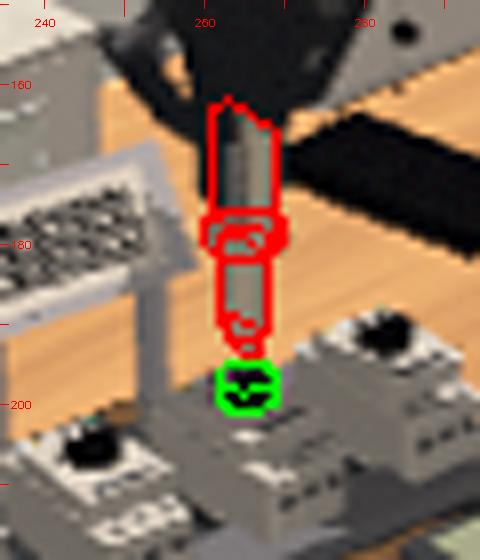

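```bash
python3 -m crank '[[0,0,0,0.007,0.009,0,0],[0,0,0,0.007,0.009,0.05,0],[0,0,0,0.007,0.009,0.08,0],[0,0,0,0.007,0.009,0.1,0],[0,0,0,0.007,0.009,0.12,0],[0,0,0,0.007,0.009,0.131,0],[0,0,0,0.007,0.009,0.131,0],[0,0,0,0.007,0.009,0.131,0]]';  python3 -c "
from h import *
print(st()); plan((.5665,.0143,.135),.086+np.pi);print(r.read_state()['moment'])"
```

```text
time: 71.28
eef_pos: [0.5658, 0.0134, 0.134]
tool_rot: [3.141, 0.0, 2.993]
contact_force: [-0.4, 1.0, 0.3]
opening: 0.0114
{'time': 71.275, 'eef_pos': [0.5658, 0.0134, 0.134], 'tool_rot': [3.1414, 0.0, 2.9928], 'contact_force': [-0.4179, 1.03, 0.3118], 'opening': 0.0114}
rows~1.3 turn [0.0, 0.0, -0.0374] shift [-0.0038, 0.0066, -0.0067] calls 1
[ 0.29135608  0.00093187 -0.0305826 ]
```

```bash
python3 -m crank '[[0,0,-0.01,0,0.003,-0.005,0],[0,0,-0.02,0,0.005,-0.005,0],[0,0,-0.03,0,0.005,-0.005,0],[0,0,-0.0374,0,0.005,-0.005,0],[0,0,-0.0374,0,0.005,-0.005,0],[0,0,-0.0374,0,0.005,-0.005,0]]'; python3 -c "
from h import *
print(st());print(r.read_state()['moment'])"; python3 -m crank '[[0,0,0,0,0,-0.1,0],[0,0,0,0,0,-0.25,0],[0,0,0,0,0,-0.4,0],[0,0,0,0,0,-0.5,0],[0,0,0,0.1,0.4,-0.5,0],[0,0,0,0.2,0.8,-0.5,0],[0,0,0,0.2,1,-0.5,0],[0,0,0,0.2,1,-0.5,0]]'; python3 -m crank '[[0,0,0,0,0.4,0,0],[0,0,0,0,0.8,0,0],[0,0,0,0,1,0,0],[0,0,0,0,1,0,0],[0,0,0,0,1,0,0]]'; python3 -c "
from h import *
print(st())
T=r.get_image('top');cv2.imwrite('pics/top28.png',T[...,::-1]);crop(T,205,110,345,200,5.6,'f1.png')
plan((.568,.371,.17))"
```

```text
time: 72.03
eef_pos: [0.5658, 0.0139, 0.1346]
tool_rot: [-3.141, -0.0, -3.056]
contact_force: [-0.8, 1.3, 0.5]
opening: 0.0113
{'time': 72.025, 'eef_pos': [0.5658, 0.0139, 0.1346], 'tool_rot': [-3.1414, -0.0003, -3.0563], 'contact_force': [-0.7898, 1.3035, 0.5173], 'opening': 0.0113}
[ 0.27271632  0.06123141 -0.02111112]
time: 73.03
eef_pos: [0.5218, 0.1644, 0.2107]
tool_rot: [3.141, 0.001, -3.049]
contact_force: [0.6, -0.8, -0.2]
opening: 0.0111
time: 73.65
eef_pos: [0.5116, 0.3079, 0.2094]
tool_rot: [-3.139, 0.0, -3.059]
contact_force: [0.2, -0.5, -0.9]
opening: 0.011
{'time': 73.65, 'eef_pos': [0.5116, 0.3079, 0.2094], 'tool_rot': [-3.1392, 0.0002, -3.0586], 'contact_force': [0.2332, -0.521, -0.9105], 'opening': 0.011}
rows~1.5 turn [0.0, 0.0, 0.0] shift [-0.4083, 0.3912, 0.2615] calls 1
```

View pics/f1.png

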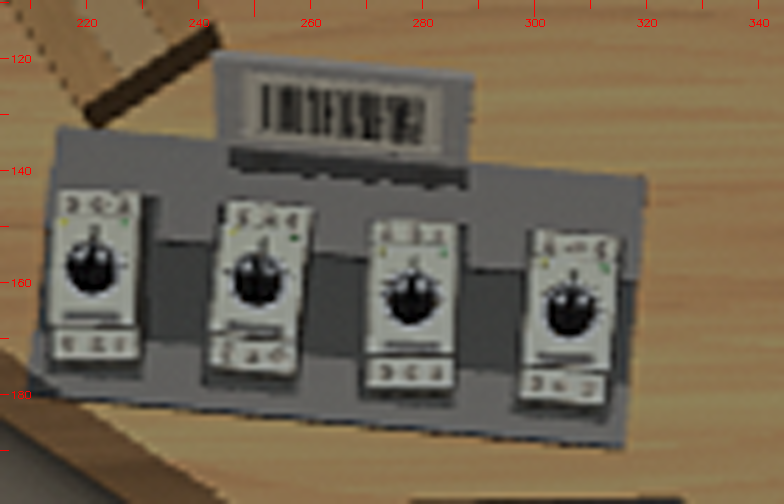

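```bash
sed -i 's/"top26"/"top28"/g' fitd.py; python3 fitd.py | grep -E "geom|top28"; python3 - <<'E'
from h import *
a=[]
for k in("top26","top28"):
    T=cv2.imread(f"pics/{k}.png")[...,::-1].copy(); oo,f=relayfit(T,BAY[3],TRC[2]); print(oo)
    p=cv2.convertScaleAbs(rect(T,"top",BAY[3][:2],-.034,.068,half=.02,k=8),alpha=1.6); a.append(p)
cv2.imwrite("pics/k3.png",np.hstack(a)[...,::-1])
E
```

```text
geom [  2.74   9.2    2.84   9.05 133.61  11.83   0.37] cost 73.38220112092833
top28 1 yaw -0.037 dial -0.046 d 0.39 0.09
top28 2 yaw -0.124 dial -0.063 d 0.01 0.31
top28 3 yaw -0.025 dial 0.003 d 0.14 -0.33
top28 4 yaw -0.116 dial 0.045 d -0.07 -0.11
[ 0.56644537  0.01480402 -0.02823081]
[ 0.56631678  0.0147622  -0.0251039 ]
```

View pics/k3.png

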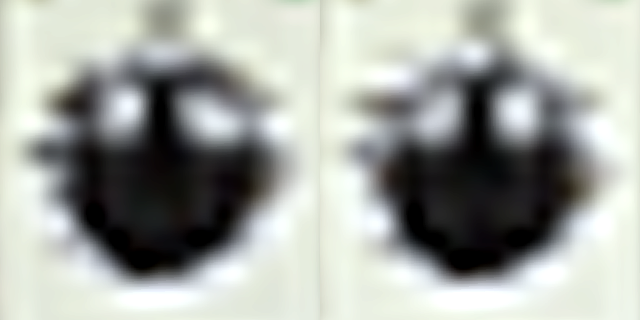

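```bash
python3 -m crank '[[0,0,0,-0.2,0.2,0,0],[0,0,0,-0.408,0.391,0,0],[0,0,0,-0.408,0.391,0,0],[0,0,0,-0.408,0.391,0.1,0],[0,0,0,-0.408,0.391,0.24,0],[0,0,0,-0.408,0.391,0.24,0],[0,0,0,-0.408,0.391,0.24,0]]'; python3 -c "
from h import *
print(st());plan((.5678,.3708,.13))"
```

```text
time: 74.58
eef_pos: [0.5665, 0.3729, 0.1742]
tool_rot: [-3.141, 0.001, -3.057]
contact_force: [-0.5, 0.1, 0.5]
opening: 0.0111
{'time': 74.575, 'eef_pos': [0.5665, 0.3729, 0.1742], 'tool_rot': [-3.1411, 0.0006, -3.0567], 'contact_force': [-0.5098, 0.1205, 0.4582], 'opening': 0.0111}
rows~0.7 turn [0.0, 0.0, 0.0] shift [-0.0076, -0.0145, 0.2947] calls 1
```

```bash
python3 -m crank '[[0,0,0,-0.007,-0.014,0,0],[0,0,0,-0.007,-0.014,0,0],[0,0,0,-0.007,-0.014,0.1,0],[0,0,0,-0.007,-0.014,0.2,0],[0,0,0,-0.007,-0.014,0.29,0],[0,0,0,-0.007,-0.014,0.29,0],[0,0,0,-0.007,-0.014,0.29,0]]'; python3 -c "
from h import *
print(st());plan((.5678,.3708,.0925))
S=r.get_image('side');cv2.imwrite('pics/side29.png',S[...,::-1]);crop(S,140,170,220,270,6,'f2.png')"
```

```text
time: 75.45
eef_pos: [0.5674, 0.3722, 0.1303]
tool_rot: [3.141, 0.0, -3.055]
contact_force: [0.6, 0.1, 0.0]
opening: 0.0118
{'time': 75.45, 'eef_pos': [0.5674, 0.3722, 0.1303], 'tool_rot': [3.1411, 0.0001, -3.0555], 'contact_force': [0.5902, 0.0735, 0.0098], 'opening': 0.0118}
rows~0.6 turn [0.0, 0.0, 0.0] shift [-0.0016, -0.0098, 0.252] calls 1
```

View pics/f2.png

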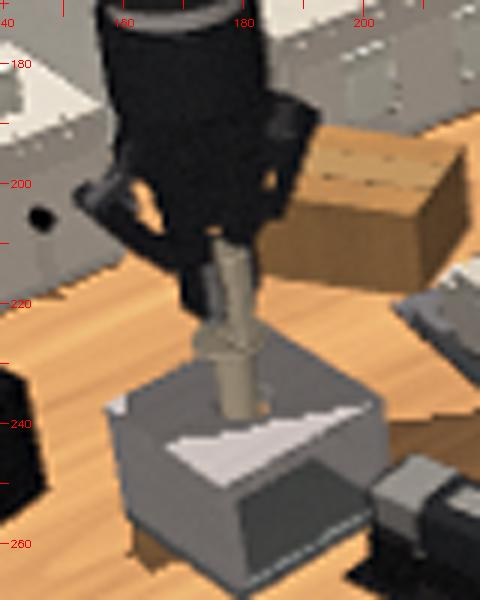

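```bash
python3 -m crank '[[0,0,0,-0.002,-0.011,0,0],[0,0,0,-0.002,-0.011,0.08,0],[0,0,0,-0.002,-0.011,0.16,0],[0,0,0,-0.002,-0.011,0.22,0],[0,0,0,-0.002,-0.011,0.252,0],[0,0,0,-0.002,-0.011,0.252,0],[0,0,0,-0.002,-0.011,0.252,0]]'; python3 -c "
from h import *
print(st());plan((.5678,.3708,.0918))"
```

```text
time: 76.38
eef_pos: [0.5679, 0.3706, 0.0925]
tool_rot: [3.141, 0.0, -3.056]
contact_force: [-0.1, 0.4, -0.5]
opening: 0.0111
{'time': 76.375, 'eef_pos': [0.5679, 0.3706, 0.0925], 'tool_rot': [3.1412, 0.0003, -3.0555], 'contact_force': [-0.1334, 0.4353, -0.537], 'opening': 0.0111}
rows~0.0 turn [0.0, 0.0, 0.0] shift [0.0007, 0.0016, 0.0047] calls 1
```

```bash
python3 -m crank '[[0,0,0,0,0,0.004,0.1],[0,0,0,0,0,0.004,0.2],[0,0,0,0,0,0.004,0.3],[0,0,0,0,0,0.004,0.4],[0,0,0,0,0,0.004,0.4],[0,0,0,0,0,-0.1,0.4],[0,0,0,0,0,-0.4,0.4],[0,0,0,0,0,-0.7,0.5],[0,0,0,0,0,-0.7,0.5]]'; python3 -c "
from h import *
print(st());plan((.4144,.3152,.12),-2.906)
S=r.get_image('side');cv2.imwrite('pics/side30.png',S[...,::-1]);crop(S,140,170,220,270,6,'f2.png')"
```

```text
time: 77.5
eef_pos: [0.5691, 0.3732, 0.204]
tool_rot: [3.135, 0.008, -3.056]
contact_force: [0.1, -0.1, -0.1]
opening: 0.0429
{'time': 77.5, 'eef_pos': [0.5691, 0.3732, 0.204], 'tool_rot': [3.1345, 0.008, -3.0558], 'contact_force': [0.0528, -0.1062, -0.0506], 'opening': 0.0429}
rows~3.0 turn [0.001, 0.0014, -0.0238] shift [1.0649, -0.3007, 0.5493] calls 2
```

View pics/f2.png

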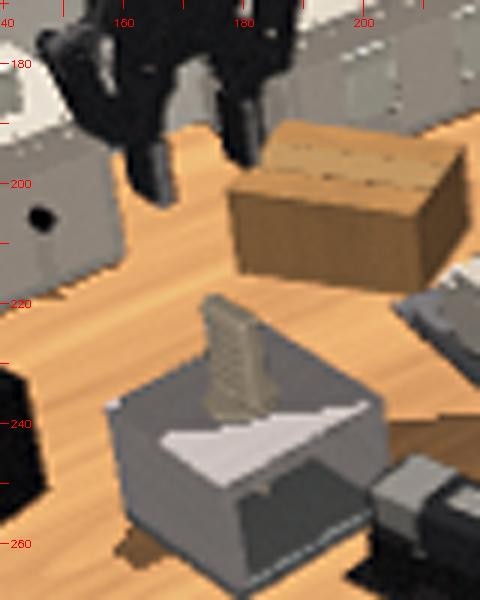

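Tool hangs upright again. Repeat the scan (in case A's dial only now counted).

```bash
python3 -m crank '[[0,0,0,0.4,-0.1,0,0.7],[0,0,-0.0238,0.8,-0.25,0.1,0.7],[0,0,-0.0238,1,-0.3,0.3,0.7],[0,0,-0.0238,1,-0.3,0.5,0.7],[0,0,-0.0238,1,-0.3,0.5,0.7],[0,0,-0.0238,1,-0.3,0.5,0.7]]'; python3 -c "
from h import *
print(st());plan((.4144,.3152,.0205),-2.906)"
```

```text
time: 78.3
eef_pos: [0.4229, 0.3132, 0.1231]
tool_rot: [3.141, 0.001, -2.907]
contact_force: [-0.2, 0.7, 0.7]
opening: 0.0598
{'time': 78.3, 'eef_pos': [0.4229, 0.3132, 0.1231], 'tool_rot': [3.1405, 0.0007, -2.9066], 'contact_force': [-0.1601, 0.6669, 0.6919], 'opening': 0.0598}
rows~1.6 turn [0.0002, 0.0001, -0.0001] shift [0.0524, 0.0254, 0.6839] calls 1
```

```bash
python3 -m crank '[[0,0,0,0.052,0.025,0,0.75],[0,0,0,0.052,0.025,0.2,0.75],[0,0,0,0.052,0.025,0.4,0.75],[0,0,0,0.052,0.025,0.5,0.75],[0,0,0,0.052,0.025,0.6,0.75],[0,0,0,0.052,0.025,0.684,0.75],[0,0,0,0.052,0.025,0.684,0.75],[0,0,0,0.052,0.025,0.684,0.75]]'; python3 -m crank '[[0,0,0,0,0,0,0.1],[0,0,0,0,0,0,0.1],[0,0,0,0,0,0,0.1],[0,0,0,0,0,0,0.1],[0,0,0,0,0,0,0.1],[0,0,0,0,0,0,0.1]]'; python3 -c "
from h import *
print(st())"
```

```text
time: 79.3
eef_pos: [0.4141, 0.315, 0.0203]
tool_rot: [3.141, 0.001, -2.906]
contact_force: [0.1, -0.2, 0.2]
opening: 0.0635
time: 80.05
eef_pos: [0.4143, 0.3152, 0.0205]
tool_rot: [3.141, 0.001, -2.906]
contact_force: [0.2, -0.2, 4.9]
opening: 0.0353
{'time': 80.05, 'eef_pos': [0.4143, 0.3152, 0.0205], 'tool_rot': [3.1408, 0.0015, -2.9059], 'contact_force': [0.1931, -0.2342, 4.8681], 'opening': 0.0353}
```

```bash
python3 -m crank '[[0,0,0,0,0,-0.1,0.1],[0,0,0,0,0,-0.3,0.1],[0,0,0,0,0,-0.6,0.1],[0,0,0,0,0,-0.8,0.1],[0,0,0,0,0,-0.8,0.1]]'; python3 -m crank '[[0,0,0.0556,0,-0.4,0,0.1],[0,0,0.0556,0,-0.8,0,0.1],[0,0,0.0556,0,-0.9,0,0.1],[0,0,0.0556,0,-0.9,0,0.1],[0,0,0.0556,0,-0.9,0,0.1]]'; python3 -c "
from h import *
print(st());plan((.4733,.0673,.101),-.1136+np.pi)"
```

```text
time: 80.68
eef_pos: [0.4146, 0.3156, 0.1421]
tool_rot: [3.14, 0.004, -2.906]
contact_force: [0.0, -0.0, -1.5]
opening: 0.0351
time: 81.3
eef_pos: [0.4442, 0.1851, 0.1395]
tool_rot: [3.14, -0.001, 3.031]
contact_force: [-0.4, -0.4, -1.3]
opening: 0.0351
{'time': 81.3, 'eef_pos': [0.4442, 0.1851, 0.1395], 'tool_rot': [3.1402, -0.0013, 3.0311], 'contact_force': [-0.381, -0.356, -1.2914], 'opening': 0.0351}
rows~2.0 turn [0.0002, -0.0002, 0.0005] shift [-0.2801, -0.7595, 0.2555] calls 1
```

```bash
python3 -m crank '[[0,0,0,-0.1,-0.4,0,0.1],[0,0,0,-0.28,-0.76,0,0.1],[0,0,0,-0.28,-0.76,0.1,0.1],[0,0,0,-0.28,-0.76,0.25,0.1],[0,0,0,-0.28,-0.76,0.25,0.1],[0,0,0,-0.28,-0.76,0.25,0.1],[0,0,0,-0.28,-0.76,0.25,0.1]]'
python3 -m crank '[[0,0,0,0,0,0,0.1],[0,0,0,0,0,0,0.1],[0,0,0,0,0,0,0.1],[0,0,0,0,0,0,0.1],[0,0,0,0,0,0,0.1],[0,0,0,0,0,0,0.1],[0,0,0,0,0,0,0.1],[0,0,0,0,0,0,0.1],[0,0,0,0,0,0,0.1],[0,0,0,0,0,0,0.1]]'
python3 -m crank '[[0,0,0,0,0,0,0.1],[0,0,0,0,0,0,0.1],[0,0,0,0,0,0,0.1],[0,0,0,0,0,0,0.1],[0,0,0,0,0,0,0.1],[0,0,0,0,0,0,0.1],[0,0,0,0,0,0,0.1],[0,0,0,0,0,0,0.1],[0,0,0,0,0,0,0.1],[0,0,0,0,0,0,0.1]]'
python3 -c "
from h import *
L=place(np.array([[.082,0,.117]]),*TRC)[0]
s=r.read_state();c=np.array(s['eef_pos'])+[0,0,.017];y=s['tool_rot'][2]-np.pi
print('label in scanner', Rn.from_euler('z',y).inv().apply(L-c),s['time'])"
python3 -m crank '[[0,0,0,0,0,-0.15,0.1],[0,0,0,0,0,-0.26,0.1],[0,0,0,0.2,0.3,-0.26,0.1],[0,0,0,0.25,0.6,-0.26,0.1],[0,0,0,0.25,0.9,-0.26,0.1],[0,0,0,0.25,0.9,-0.26,0.1],[0,0,0,0.25,0.9,-0.26,0.1]]'; python3 -c "
from h import *
s=st();print(s)
plan((.4144,.3152,.12),-2.906)"
```

```text
time: 82.18
eef_pos: [0.4747, 0.0663, 0.1032]
tool_rot: [3.141, 0.002, 3.029]
contact_force: [0.2, 1.0, -1.8]
opening: 0.0357
time: 83.42
eef_pos: [0.4741, 0.0652, 0.1023]
tool_rot: [-3.142, -0.0, 3.028]
contact_force: [-0.2, 0.6, -2.0]
opening: 0.0349
time: 84.68
eef_pos: [0.4741, 0.0651, 0.1023]
tool_rot: [-3.142, -0.0, 3.028]
contact_force: [-0.1, 0.5, -2.1]
opening: 0.0353
label in scanner [ 0.17902904  0.00209078 -0.00228497] 84.675
time: 85.55
eef_pos: [0.4522, 0.203, 0.1413]
tool_rot: [-3.14, 0.0, 3.028]
contact_force: [1.4, -0.4, -1.8]
opening: 0.0352
{'time': 85.55, 'eef_pos': [0.4522, 0.203, 0.1413], 'tool_rot': [-3.1405, 0.0001, 3.0281], 'contact_force': [1.3611, -0.3765, -1.8208], 'opening': 0.0352}
rows~1.9 turn [-0.0002, -0.0, -0.0556] shift [0.3353, 0.7146, 0.1411] calls 1
```

```bash
python3 -m crank '[[0,0,-0.0278,0.2,0.4,0,0.1],[0,0,-0.0556,0.335,0.715,0,0.1],[0,0,-0.0556,0.335,0.715,0,0.1],[0,0,-0.0556,0.335,0.715,0.14,0.1],[0,0,-0.0556,0.335,0.715,0.14,0.1],[0,0,-0.0556,0.335,0.715,0.14,0.1],[0,0,-0.0556,0.335,0.715,0.14,0.1]]'; python3 -c "
from h import *
s=st();print(s)
plan((.4144,.3152,.0213),-2.906)"
```

```text
time: 86.42
eef_pos: [0.4152, 0.3155, 0.121]
tool_rot: [3.141, 0.001, -2.908]
contact_force: [0.2, -0.4, -1.8]
opening: 0.0355
{'time': 86.425, 'eef_pos': [0.4152, 0.3155, 0.121], 'tool_rot': [3.1414, 0.0012, -2.9076], 'contact_force': [0.1943, -0.3508, -1.7923], 'opening': 0.0355}
rows~1.6 turn [0.0, 0.0002, -0.0003] shift [0.0065, -0.0008, 0.6648] calls 1
```

```bash
python3 -m crank '[[0,0,0,0.005,-0.003,0.1,0.1],[0,0,0,0.005,-0.003,0.25,0.1],[0,0,0,0.005,-0.003,0.4,0.1],[0,0,0,0.005,-0.003,0.5,0.1],[0,0,0,0.005,-0.003,0.57,0.1],[0,0,0,0.005,-0.003,0.62,0.1],[0,0,0,0.005,-0.003,0.658,0.1],[0,0,0,0.005,-0.003,0.663,0.1],[0,0,0,0.005,-0.003,0.663,0.1]]'; python3 -c "
from h import *
s=st();print(s)
plan((.4144,.3152,.0205),-2.906)"
```

```text
time: 87.55
eef_pos: [0.414, 0.3155, 0.0212]
tool_rot: [3.141, 0.001, -2.906]
contact_force: [-0.7, 0.1, -1.2]
opening: 0.0348
{'time': 87.55, 'eef_pos': [0.414, 0.3155, 0.0212], 'tool_rot': [3.1412, 0.0007, -2.906], 'contact_force': [-0.6956, 0.0823, -1.1569], 'opening': 0.0348}
rows~0.0 turn [0.0001, 0.0001, -0.0] shift [-0.0021, -0.0025, 0.0044] calls 1
```

```bash
python3 -m crank '[[0,0,0,0,-0.002,0.004,0.1],[0,0,0,0,-0.002,0.004,0.7],[0,0,0,0,-0.002,0.004,0.7],[0,0,0,0,-0.002,0.004,0.7],[0,0,0,0,-0.002,0.004,0.7],[0,0,0,0,-0.002,-0.2,0.7],[0,0,0,0,-0.002,-0.6,0.7],[0,0,0,0,-0.002,-0.9,0.7],[0,0,0,0.3,-0.3,-0.95,0.7],[0,0,0,0.3,-0.7,-0.95,0.7]]';python3 -m crank '[[0,0,0,0.2,-0.4,0,0.7],[0,0,0,0.4,-0.8,0,0.7],[0,0,0,0.4,-1,0,0.7],[0,0,0,0.4,-1,0,0.7],[0,0,0,0.4,-1,0,0.7],[0,0,0,0.4,-1,0,0.7]]'; python3 -c "
from h import *
s=st();print(s)
S=r.get_image('side');cv2.imwrite('pics/side31.png',S[...,::-1])
T=r.get_image('top');cv2.imwrite('pics/top31.png',T[...,::-1])
cv2.imwrite('pics/k1.png',cv2.resize(T,None,fx=1.4,fy=1.4)[...,::-1]);crop(S,140,160,320,290,4.4,'f2.png')"; sed -i 's/"top28"/"top31"/g' fitd.py; python3 fitd.py | grep -E "geom|top31"
```

```text
time: 88.8
eef_pos: [0.3915, 0.2041, 0.1641]
tool_rot: [-3.141, 0.001, -2.897]
contact_force: [2.0, -0.8, 0.2]
opening: 0.0601
time: 89.55
eef_pos: [0.3711, 0.0444, 0.1634]
tool_rot: [3.141, 0.0, -2.902]
contact_force: [-0.6, 0.2, -1.3]
opening: 0.0599
{'time': 89.55, 'eef_pos': [0.3711, 0.0444, 0.1634], 'tool_rot': [3.1409, 0.0003, -2.9023], 'contact_force': [-0.5768, 0.2335, -1.3196], 'opening': 0.0599}
geom [  2.71   9.21   2.87   9.15 132.18  11.6    0.39] cost 72.48669011062051
top31 1 yaw -0.027 dial -0.066 d 0.40 -0.03
top31 2 yaw -0.119 dial 0.042 d 0.28 0.29
top31 3 yaw -0.027 dial 0.016 d 0.12 0.06
top31 4 yaw -0.125 dial 0.061 d -0.10 -0.03
```

View pics/k1.png

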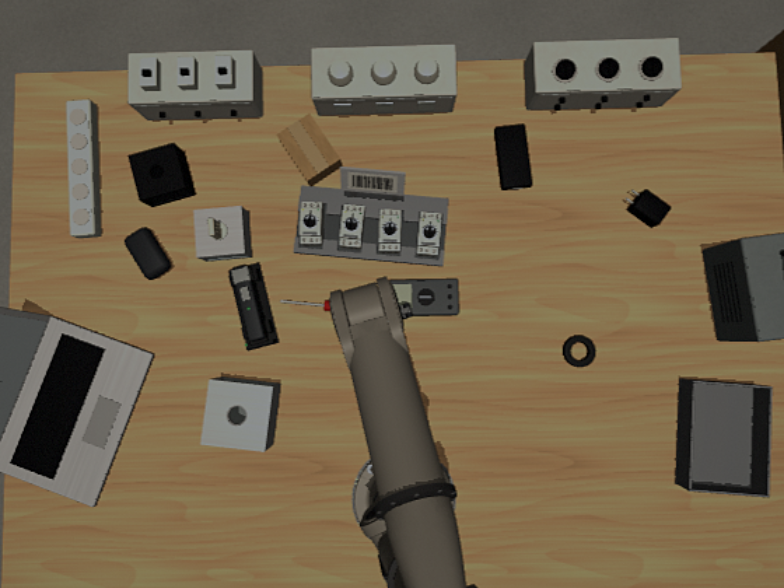

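View pics/f2.png

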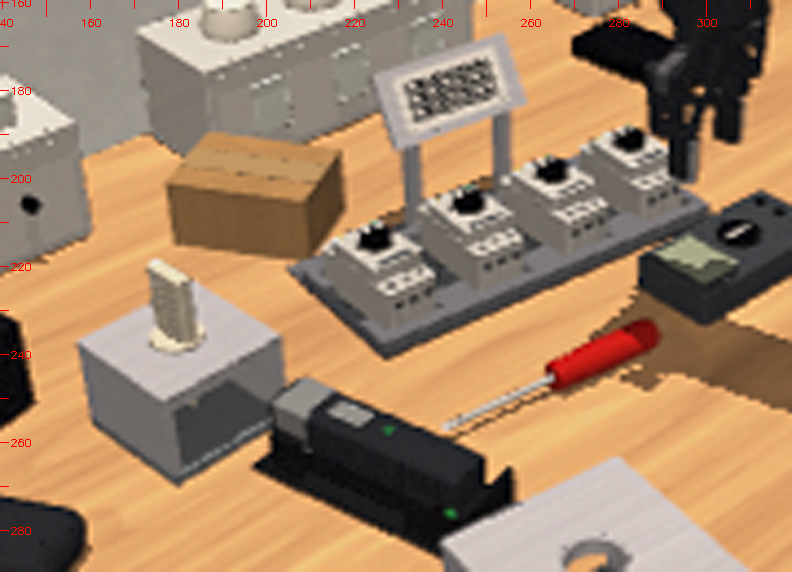

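Everything is in place: four relays seated, tool hanging at (177,232), scanner in its cradle, bystanders unmoved, and the gripper is clear. Handing in.

```bash
python3 -c "
from h import *
print(st()); print(r.finish_job())"
```

```text
{'time': 89.65, 'eef_pos': [0.3711, 0.0442, 0.1634], 'tool_rot': [3.1409, 0.0001, -2.9025], 'contact_force': [0.1681, -0.3078, 0.4777], 'opening': 0.0601}
the job is handed in; nothing more can be done
None
```

The job is handed in at 89.7 s of the 210 s allowed. All four relays are in the tray, all four dials are set, and the kit was scanned. No verdict came back, so what follows rests on my own camera and pose checks.

- **Relays:** all four stand upright in bays 1 to 4, about 4 mm or less from the bay centres. They turned slightly in their bays when the dials were set, up to about 0.09 rad.
- **Dials:** every dial was turned only with the trimming tool. The last image fit gives -0.07, +0.04, +0.02 and +0.06 rad for bays 1 to 4, against the 0.16 limit. That fit is only good to about ±0.05 rad, and bay 2 read between -0.06 and +0.04 in different pictures.
- **Bay 3 reset:** my first check put bay 3 at about -0.13 rad, too close to the limit. I fetched the tool again, corrected it to about 0, and repeated the scan afterwards.
- **Scan:** on the counting pass the scanner was level and held still for about 2.5 s. By the measured arm pose, the label was 179 mm ahead of its centre (99 mm from the window) and about 2 mm off-axis. In an image check during the first scan, at nearly the same pose, the label measured up to 8 mm below the axis, also within the limit.
- **Put back:** the final pictures show the tool hanging upright in the smaller light-coloured stand. The scanner is back in its cradle where it started, the other things show no shift, and the gripper is clear.
- **Disturbance:** I saw no relay knocked aside at any point.

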